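Rub down and weight a boot's half-sole on the swivel board

TASK

Finish the gluing of the black half-sole: by its handle, turn the swivel board until the yellow mark stands at the red pointer, then take the rubbing tool and run its sprung tip, lightly pressed in, slowly along the red-dotted seam from heel end to toe end; then turn the mark to the blue pointer and rub the blue-dotted seam the same way, with the tip pressed on nothing but the seams. After that stand the tool back in its stand, and only then set every press weight down upright on the black half-sole without dropping it, leaving the mark at the blue pointer and the can, tin and brush where they are.

Things in the scene. Friction and masses are not known exactly. Their poses are not given: they have to be found in the camera images.
- turntable: round plywood swivel board, 350 mm across, top 37 mm above the bench. Origin at bench level on its upright axis, z up, x towards the toe of the sole on it. Turns either way, over a full turn, against a friction of 0.3 N m (2 to 3 N at the handle) and stays where left. Two brass wing nuts on the heel strap stand 65 mm above the bench at x -110, y 51 and -49 mm.
- handle (a point): grip point of the turntable's handle, 71 mm above the bench, at x -75, y -115 mm of the turntable's frame (137 mm from the axis). The handle is an upright black sleeve, 22 mm across, from 41 to 93 mm above the bench; it revolves freely on its pin, so the gripper can keep its yaw while carrying it round the axis.
- mark (a point): yellow wedge painted on the board's rim beyond the toe, at x 170, y 0 mm of the turntable's frame, on the board's top, 37 mm above the bench.
- red_pointer (a point): where the mark must stand for the red seam: the point on the mark's circle (170 mm from the axis, 37 mm up) in front of the red arrow. The arrow is on the fixed base, on the robot's left of the turntable (within 20 degrees). With the mark here the red-dotted seam is on the robot's side of the sole.
- blue_pointer (a point): the same in front of the blue arrow, on the robot's right, straight across the axis from the red one.
- rubber_tool: seam rubbing tool, used upright, tip down. Origin: centre of the underside of its brass collar (30 mm across, 5 mm thick), z up the tool. Above the collar a round wooden handle 22 to 23 mm across, z 5 to 76 mm (straight to 60); below it a steel shank 11 mm across to z -42 mm, then the sprung tip, end at z -60 mm. About 0.1 kg. Starts in the stand, collar resting on its top.
- tip_end (a point): rounded end (about 4 mm across) of the tool's white tip, 60 mm under the collar's underside when not pressed.
- tip (a joint): how far the sprung tip is pushed into the tool, 0 (free) to 0.008 m; about 0.6 N to start, 2.2 N to push fully home. Rubbing needs it pressed in by more than 1 mm; 3 to 5 mm is right.
- stand_mouth (a point): centre of the hole's mouth on top of the tool stand, 74 mm above the bench. The stand is a fixed upright wooden block, 60 x 60 mm, left or right of the turntable, with an 18 mm round hole right through it from the top; the tool's shank hangs in the hole and its collar rests on the top, the tip clear of the bench.
- halfsole (a point): middle of the black rubber half-sole on its top, 45 mm above the bench, at x 66, y 0 mm of the turntable's frame, same axes. The tan leather sole, 309 mm long, 8 mm thick, lies along the turntable's x; the half-sole, level with it, covers x 4 to 147 mm, at the widest y -43 to 46 mm (that frame). Its two long edges are the glued seams, drawn as cream lines.
- red_seam0 (a point): point of the red-dotted seam (+y edge of the black half-sole), on the sole's top face: heel end, on a red dot: start here. The seam is the cream line, about 110 mm long, straight between the points (x, y) = (10, 34), (37, 42), (64, 46.5), (91, 46), (117, 38.5) mm of the turntable's frame.
- red_seam2 (a point): point of the red-dotted seam (+y edge of the black half-sole), on the sole's top face: middle.
- red_seam4 (a point): point of the red-dotted seam (+y edge of the black half-sole), on the sole's top face: toe end, on a red dot: finish here.
- blue_seam0 (a point): point of the blue-dotted seam (-y edge of the black half-sole), on the sole's top face: heel end, on a blue dot: start here. The seam is the cream line, about 110 mm long, straight between the points (x, y) = (10, -30), (37, -39), (64, -43), (91, -42.5), (117, -35) mm of the turntable's frame.
- blue_seam2 (a point): point of the blue-dotted seam (-y edge of the black half-sole), on the sole's top face: middle.
- blue_seam4 (a point): point of the blue-dotted seam (-y edge of the black half-sole), on the sole's top face: toe end, on a blue dot: finish here.
- weight0: press weight: dark steel disc 40 mm across and 22 mm high with an upright yellow plastic knob 16 mm across and 30 mm tall on top (52 mm in all), about 0.22 kg. Origin: centre of its underside, z up. May be absent. The four are alike; at the start those present stand on a grey felt mat (160 x 160 mm, 2 mm thick) on the other side of the turntable from the stand.
- weight1: press weight: dark steel disc 40 mm across and 22 mm high with an upright yellow plastic knob 16 mm across and 30 mm tall on top (52 mm in all), about 0.22 kg. Origin: centre of its underside, z up. May be absent.
- weight2: press weight: dark steel disc 40 mm across and 22 mm high with an upright yellow plastic knob 16 mm across and 30 mm tall on top (52 mm in all), about 0.22 kg. Origin: centre of its underside, z up. May be absent.
- weight3: press weight: dark steel disc 40 mm across and 22 mm high with an upright yellow plastic knob 16 mm across and 30 mm tall on top (52 mm in all), about 0.22 kg. Origin: centre of its underside, z up. May be absent.
- cement_can: bystander: closed can, 72 mm across, 105 mm high, yellow band, on the bench beyond the work. Origin: centre of the underside.
- polish_tin: bystander: flat red tin, 84 mm across, 24 mm high, on the bench between robot and turntable, to one side. Origin: centre of the underside.
- brush: bystander: wooden-handled brush lying on the bench beyond the turntable. Origin: on its underside.
Not all that is in view belongs to the job. What is shaped like the weight1 but purple is not meant.

How it is judged:
By the outcome, as a careful person would: the job done as asked, in the order asked, and still so for the second after the job is handed in, with the robot touching nothing.
Of weight0, weight1, weight2, weight3 only 2 to 4 are there at a start; the rules pass over those that are not, and their reading is None.
At some moment in a run one of weight0, weight1, weight2, weight3 may be knocked a few centimetres aside while the robot is not near it.
It also fails if it takes over 210 s, if anything falls off the work surface, if the arm or the gripper's body presses on something with over 40 N, if the wrist force passes 120 N, or if a joint passes its speed limit or range.

ROBOT

A 7-joint arm with a two-finger parallel gripper is mounted at the origin on the work surface. World frame = base frame: x ahead of the robot, y to its left, z up, the work surface at z = 0. Lengths are in mm, angles in degrees, forces in N, time in s.
With the tool pointing down it reaches from about 425 to 825 mm from the base axis. Payload 3.6 kg.
Tool frame: the origin (TCP) lies between the finger pads; the fingertips stand 8 mm ahead of it and the grasp point (between the pads) lies 11 mm behind it; z points along the fingers, x is the direction in which the jaws open and shut, and the axes are right-handed (so a half turn about z gives the same grasp; the last joint's range is limited). The gripper opens to 93 mm and grips with 3 to 60 N. Pads are 15 mm wide; open, the fingers measure 128 mm over their backs; the gripper's body (75 mm by 188 mm) begins 65 mm behind the grasp point.
Start: joints at [-66.377, 35.231, -0.722, 81.555, 0.464, 63.22, -2.315], TCP at [276.119, 588.405, 226.64] pointing down, gripper open.
Joint ranges: [-178.69, 178.69], [-17.37, 117.87], [-77.05, 75.6], [15.02, 138.74], [-78.02, 258.01], [0.78, 113.62], [-162.83, 162.83]. Speed limits (degrees/s): [159.86, 159.86, 180, 180, 180, 180, 180].

INTERFACE

Orientations are given as a 3x3 rotation matrix whose columns are the frame's x, y, z axes.
In Python, from plant import bot gives the robot as it stands.
- The arm moves only by the tool send_rows, never from a script. Its argument "increments" is a list of rows, each an object of numbers: "tx", "ty", "tz": the shift along the tool's x, y, z in units of 0.4 m (1.0 is 0.4 m); "wx", "wy", "wz": the turn, a rotation vector about the tool's x, y, z in units of 90 degrees (1.0 is 90 degrees); "grip": the opening, from 0 (shut) to 1 (fully open). In form: [{"tx": .., "ty": .., "tz": .., "wx": .., "wy": .., "wz": .., "grip": ..}, ...]. A call has 1 to 12 rows; each row is the pose to reach, as a shift and turn from the pose commanded when the call began, along the tool's axes at that moment; what a row does not reach only later rows make up. A row lasts 1/10 s, in which the tool goes at most 50 mm and 8.59 degrees, less where a joint would pass 70% of its speed; a pose out of reach is approached as far as the arm can. A call with a number of a shift or a turn outside -1 to 1 is refused whole. A call with a gripper value outside its range is refused whole. The fingers move at their own pace and stop on an object; the grip force is fixed at half the most. Time passes only in rows, so rows that repeat a pose let the fingers close. It gives the time, the measured TCP pose, the force and the opening at its end, in the units of the state.
- bot.get_state(): the state, without advancing time (a new reading comes with each control period).
- bot.grab_frame(name): name is "scene" or "top"; returns the picture (400x640x3 uint8, blue, green, red); there is no depth.
- bot.get_calibration(name): a dict with "mtx" (3x3 intrinsics, pixels), "world_from_camera" (4x4, takes a point from camera to world coordinates). Camera axes: x right, y up, looking along -z (the intrinsics and any distortion apply to the point x, -y, -z); pixel columns grow to the right and rows downward; lengths in mm; the calibration is good to about 2 mm. A picture is of the moment at which its call begins. get_calibration takes no time and is no camera call.
- bot.sign_off(): hands the job in, once; it reports no verdict.
The state is a dict: "clock": time; "joint_positions": joint angles; "joint_vel": joint speeds; "joint_torque": joint torques, N m; "ee_pos": TCP position; "orientation": TCP orientation; "contact_force": force on the tool from outside, world axes, zero at the start; "ft_torque": the same for the moment, N m; "opening": finger opening in mm.
Only numpy, scipy, OpenCV 4.12 (cv2) and the standard library are available. Lean on these libraries where they do the work, as an engineer would, in place of code of your own. Each camera call takes 0.05 s, during which the arm holds its last target.

## Working session

There is one attempt and no reset: what is moved stays moved. The work goes in short steps, Python scripts to look and compute and a tool call to move; the robot and the scene stay as the last step left them, time stands still between calls to the robot, and variables do not carry over. Pictures are saved under pics/ and viewed, and the job is handed in when it is done.

Besides the shell and the picture viewer there is one more tool, called by a JSON object that holds its "op" and its "data". send_rows: Moves the arm, as the interface text tells. Shifts and turns lie within -1 to 1; 1 stands for 0.4 m of shift or 90 degrees of turn. Its arguments: {"type":"object","properties":{"increments":{"type":"array"}},"required":["increments"]}

```bash
ls; mkdir -p pics; python3 - <<'E'
from plant import bot
import cv2,numpy as np
s=bot.get_state()
for k in s: print(k,np.round(np.array(s[k],dtype=float),3).tolist())
for n in("scene","top"):
    c=bot.get_calibration(n); print(n,c)
    cv2.imwrite(f"pics/{n}0.png",bot.grab_frame(n))
E
```

```text
pics
clock 0.0
joint_positions [-66.377, 35.289, -0.725, 81.641, 0.466, 63.219, -2.316]
joint_vel [0.042, -0.067, 0.105, 0.005, -0.012, -0.022, 0.058]
joint_torque [0.0, -45.894, 0.209, -16.574, -0.061, 0.021, 0.0]
ee_pos [275.805, 587.73, 225.489]
orientation [[0.425, 0.905, -0.001], [0.905, -0.425, -0.002], [-0.003, 0.0, -1.0]]
contact_force [0.338, 0.408, -0.558]
ft_torque [-0.043, -0.027, -0.019]
opening 92.851
scene {'mtx': array([[480.55698849,   0.        , 319.4972583 ],
       [  0.        , 480.55698849, 205.61686978],
       [  0.        ,   0.        ,   1.        ]]), 'world_from_camera': array([[ 1.21319476e-01, -6.70997228e-01,  7.31467227e-01,
         1.37339133e+03],
       [ 9.92462133e-01,  9.48676417e-02, -7.75825073e-02,
        -8.66012969e+01],
       [-1.73349235e-02,  7.35365793e-01,  6.77448633e-01,
         8.61880480e+02],
       [ 0.00000000e+00,  0.00000000e+00,  0.00000000e+00,
         1.00000000e+00]])}
top {'mtx': array([[506.49302968,   0.        , 331.239473  ],
       [  0.        , 506.49302968, 199.41491644],
       [  0.        ,   0.        ,   1.        ]]), 'world_from_camera': array([[ 1.95428961e-03,  9.91656959e-01, -1.28890094e-01,
         3.51279240e+02],
       [-9.99962581e-01,  8.51734122e-04, -8.60879512e-03,
        -7.43311030e+00],
       [-8.42719150e-03,  1.28902095e-01,  9.91621517e-01,
         1.40057012e+03],
       [ 0.00000000e+00,  0.00000000e+00,  0.00000000e+00,
         1.00000000e+00]])}
```

View pics/scene0.png

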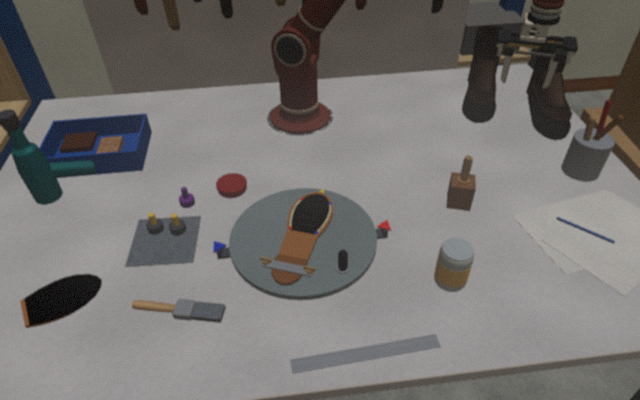

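View pics/top0.png

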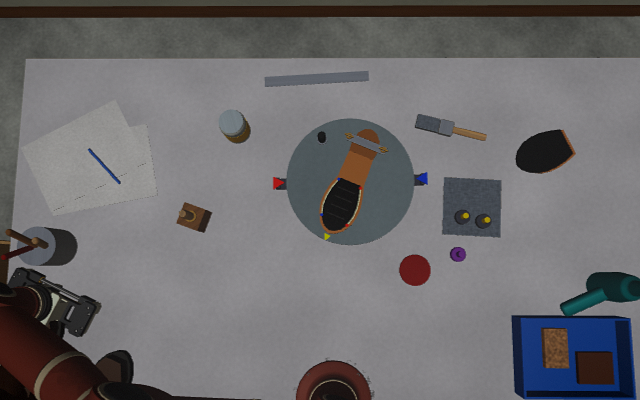

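The pictures show the board centred near top (350,182), with its mark at (327,237) and its handle at (321,137). The red arrow is at (278,183) and the blue one at (422,179). The stand with the tool is at (193,217), and the two yellow-knobbed weights are on the mat at (462,216) and (484,220). The purple look-alike at (458,254) is off the mat and not meant.

```bash
cat > h.py <<'E'
from plant import bot
import cv2,numpy as np
def ray(n,u,v):
    c=bot.get_calibration(n);K=c["mtx"];T=c["world_from_camera"]
    d=np.array([(u-K[0,2])/K[0,0],-(v-K[1,2])/K[1,1],-1.0])
    return T[:3,3],T[:3,:3]@d
def onz(n,u,v,z):
    o,d=ray(n,u,v);return o+d*(z-o[2])/d[2]
def proj(n,p):
    c=bot.get_calibration(n);K=c["mtx"];T=c["world_from_camera"]
    q=T[:3,:3].T@(np.array(p,float)-T[:3,3]);q=q/-q[2]
    return K[0,2]+K[0,0]*q[0],K[1,2]-K[1,1]*q[1]
def tri(a,b):
    A=[];B=[]
    for n,(u,v) in(("top",a),("scene",b)):
        o,d=ray(n,u,v);d=d/np.linalg.norm(d);P=np.eye(3)-np.outer(d,d);A.append(P);B.append(P@o)
    return np.linalg.solve(sum(A),sum(B))
def crop(img,name,u0,u1,v0,v1,s):
    cv2.imwrite("pics/"+name,cv2.resize(img[v0:v1,u0:u1],None,fx=s,fy=s,interpolation=cv2.INTER_CUBIC))
def blob(img,lo,hi,box,k=0):
    u0,u1,v0,v1=box
    m=cv2.inRange(cv2.cvtColor(img,cv2.COLOR_BGR2HSV),np.array(lo),np.array(hi))
    z=np.zeros_like(m);z[v0:v1,u0:u1]=m[v0:v1,u0:u1]
    n,l,st,ce=cv2.connectedComponentsWithStats(z)
    r=sorted([(int(st[i,4]),ce[i].round(2).tolist(),st[i,:4].tolist()) for i in range(1,n)],reverse=True)
    return [x for x in r if x[0]>=3][:6],z
E
python3 - <<'E'
from h import *
t=cv2.imread("pics/top0.png");s=cv2.imread("pics/scene0.png")
crop(t,"c1.png",260,440,105,255,4)
crop(t,"c2.png",170,215,195,240,12)
crop(t,"c3.png",435,510,170,270,6)
crop(s,"c4.png",205,400,170,300,4)
g=cv2.cvtColor(t,cv2.COLOR_BGR2HSV)
print(g[182,300],g[130,350],g[100,350],g[237,327],g[183,278],g[179,424],g[216,462])
for nm,lo,hi,box in(("mark",(22,100,90),(35,255,255),(300,400,100,260)),("red",(0,120,80),(8,255,255),(265,292,165,200)),("blue",(105,120,60),(130,255,255),(410,435,165,200)),("knobs",(20,100,90),(35,255,255),(440,510,175,240))):
    print(nm,blob(t,lo,hi,box)[0])
E
```

```text
[96 40 90] [97 36 91] [130   5 143] [ 30 255 168] [  0 220 169] [115 220 153] [ 24 202  91]
mark [(30, [325.87, 236.07], [324, 233, 6, 7])]
red [(78, [276.44, 182.38], [273, 177, 11, 12])]
blue [(80, [422.98, 177.98], [416, 172, 12, 12])]
knobs [(31, [486.71, 219.48], [484, 217, 7, 6]), (30, [465.17, 215.2], [462, 213, 7, 6])]
```

View pics/c1.png

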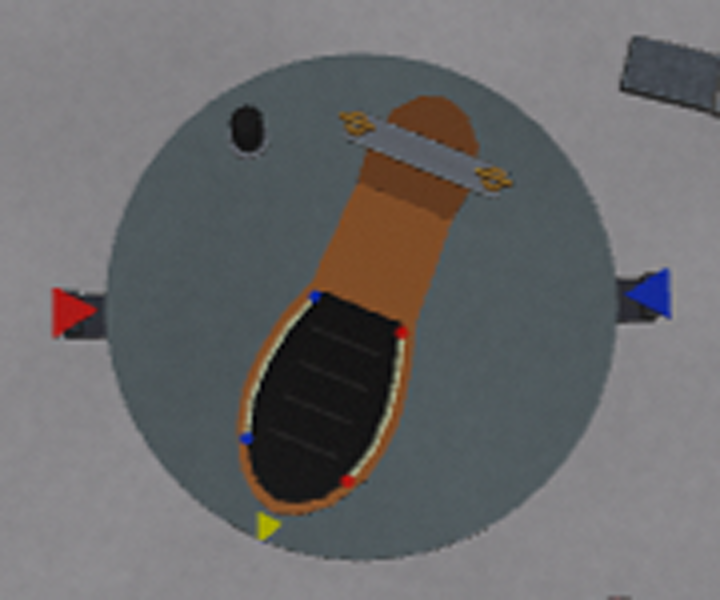

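View pics/c2.png

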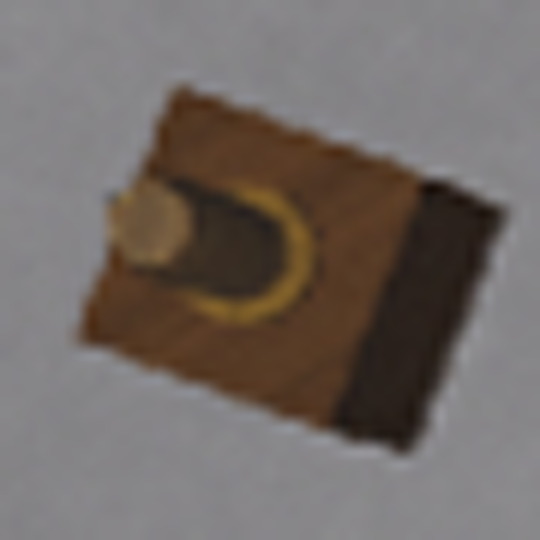

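View pics/c3.png

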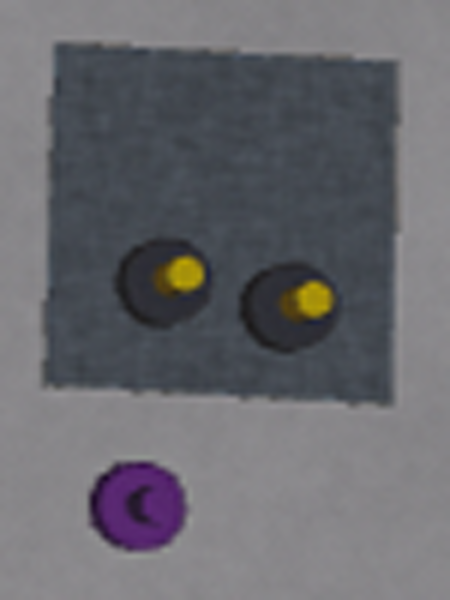

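View pics/c4.png

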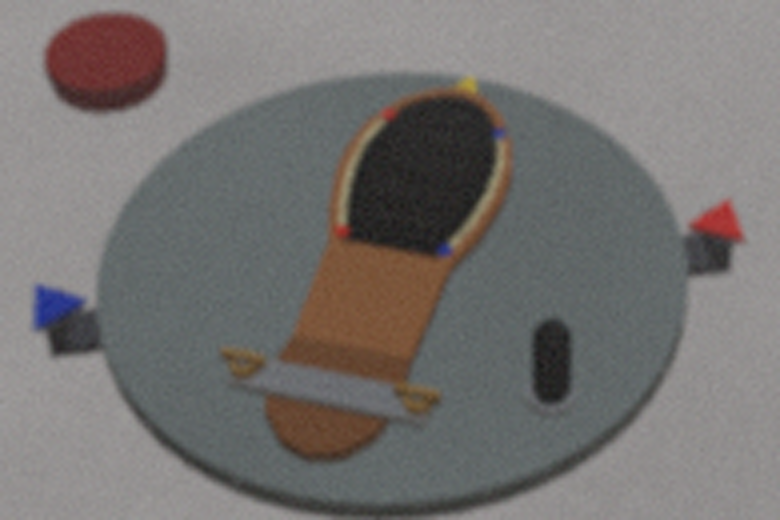

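```bash
cat >> h.py <<'E'
def board(img):
    hs=cv2.cvtColor(cv2.GaussianBlur(img,(3,3),0),cv2.COLOR_BGR2HSV)
    m=cv2.inRange(hs,np.array((80,22,60)),np.array((106,70,130)))
    z=np.zeros_like(m);z[100:265,270:430]=m[100:265,270:430]
    z=cv2.morphologyEx(z,cv2.MORPH_OPEN,np.ones((3,3),np.uint8))
    cs,_=cv2.findContours(z,cv2.RETR_EXTERNAL,cv2.CHAIN_APPROX_NONE)
    h=cv2.convexHull(max(cs,key=cv2.contourArea))[:,0]
    P=np.array([onz("top",u,v,37)[:2] for u,v in h])
    A=np.c_[2*P,np.ones(len(P))];x=np.linalg.lstsq(A,(P**2).sum(1),rcond=None)[0]
    for _ in range(3):
        r=np.sqrt(x[2]+x[0]**2+x[1]**2);e=np.abs(np.hypot(*(P-x[:2]).T)-r);k=e<2.5
        x=np.linalg.lstsq(A[k],(P[k]**2).sum(1),rcond=None)[0]
    return x[:2],np.sqrt(x[2]+x[0]**2+x[1]**2),int(k.sum())
def dots(img):
    out={}
    b=blob(img,(0,150,70),(6,255,255),(290,412,110,250))[0]
    out["red"]=[x[1] for x in b]
    b=blob(img,(108,120,60),(130,255,255),(290,412,110,250))[0]
    out["blue"]=[x[1] for x in b]
    b=blob(img,(24,120,80),(36,255,255),(284,416,105,252))[0]
    out["mark"]=[x[1] for x in b]
    return out
E
python3 - <<'E'
from h import *
t=cv2.imread("pics/top0.png");s=cv2.imread("pics/scene0.png")
c,r,k=board(t);print("board",c,r,k)
d=dots(t);print(d)
def pol(p): q=p[:2]-c; return np.hypot(*q).round(1),np.degrees(np.arctan2(q[1],q[0])).round(2)
for k in d:
    for u in d[k]: print(k,pol(onz("top",*u,37 if k=="mark" else 45)))
print("model red",[(np.hypot(*p),np.degrees(np.arctan2(p[1],p[0]))) for p in((10,34),(117,38.5))])
print("model blue",[(np.hypot(*p),np.degrees(np.arctan2(p[1],p[0]))) for p in((10,-30),(117,-35))])
for nm,uv,uv2 in(("redarrow",(276.44,182.38),None),("bluearrow",(422.98,177.98),None)):
    for z in (37,45,55): print(nm,z,onz("top",*uv,z).round(1),pol(onz("top",*uv,z)))
sr=blob(s,(0,120,80),(8,255,255),(370,400,210,245))[0];sb=blob(s,(105,120,60),(130,255,255),(205,232,235,258))[0]
print(sr[:2],sb[:2]);print(tri((276.44,182.38),sr[0][1]),tri((422.98,177.98),sb[0][1]))
sk=blob(s,(20,100,90),(35,255,255),(140,190,205,228))[0];print(sk)
for a in((486.71,219.48),(465.17,215.2)): print(onz("top",*a,54))
E
```

```text
board [581.45131804 -45.84730142] 173.55688839558937 53
{'red': [[346.5, 224.8], [359.89, 187.67]], 'blue': [[321.33, 214.11], [338.5, 178.88]], 'mark': [[325.87, 236.07]]}
red (np.float64(122.9), np.float64(175.74))
red (np.float64(35.0), np.float64(-128.71))
blue (np.float64(121.2), np.float64(140.72))
blue (np.float64(30.7), np.float64(85.85))
mark (np.float64(165.5), np.float64(157.06))
model red [(np.float64(35.4400902933387), np.float64(73.61045966596522)), (np.float64(123.17162822663343), np.float64(18.214298644746577))]
model blue [(np.float64(31.622776601683793), np.float64(-71.56505117707799)), (np.float64(122.12288892750614), np.float64(-16.65430637692333))]
redarrow 37 [575.3 154.1  37. ] (np.float64(200.0), np.float64(91.77))
redarrow 45 [574.  153.1  45. ] (np.float64(199.1), np.float64(92.16))
redarrow 55 [572.3 151.9  55. ] (np.float64(198.0), np.float64(92.64))
bluearrow 37 [ 587.6 -245.5   37. ] (np.float64(199.8), np.float64(-88.22))
bluearrow 45 [ 586.3 -244.2   45. ] (np.float64(198.4), np.float64(-88.61))
bluearrow 55 [ 584.5 -242.4   55. ] (np.float64(196.6), np.float64(-89.1))
[(60, [384.55, 225.48], [378, 221, 12, 9])] [(68, [217.9, 246.07], [214, 242, 11, 10])]
[575.30993036 154.48117974  37.2371423 ] [ 587.62138297 -244.70179245   36.93101649]
[(52, [151.94, 217.58], [148, 213, 9, 12]), (47, [174.94, 218.49], [171, 214, 8, 11])]
[ 472.82957378 -409.48252572   54.        ]
[ 484.20181411 -352.6692565    54.        ]
```

```bash
cat >> h.py <<'E'
MOD=np.array([(10,34),(117,38.5),(10,-30),(117,-35)],float)
def fit(img,guess=None):
    """rigid fit of the 4 seam dots -> centre, angle, residuals"""
    d=dots(img);c0=np.array([581.5,-45.8])
    rr=[onz("top",*u,45)[:2] for u in d["red"]];bb=[onz("top",*u,45)[:2] for u in d["blue"]]
    rr=[p for p in rr if np.hypot(*(p-c0))<150][:2];bb=[p for p in bb if np.hypot(*(p-c0))<150][:2]
    rr.sort(key=lambda p:np.hypot(*(p-c0)));bb.sort(key=lambda p:np.hypot(*(p-c0)))
    P=np.array(rr+bb);A=MOD
    a=A-A.mean(0);p=P-P.mean(0)
    th=np.arctan2((a[:,0]*p[:,1]-a[:,1]*p[:,0]).sum(),(a*p).sum())
    R=np.array([[np.cos(th),-np.sin(th)],[np.sin(th),np.cos(th)]])
    t=P.mean(0)-R@A.mean(0)
    return t,np.degrees(th),(P-(A@R.T+t)).round(1)
E
python3 - <<'E'
from h import *
t=cv2.imread("pics/top0.png");s=cv2.imread("pics/scene0.png")
c,th,e=fit(t);print(c,th,e.tolist())
def h(c,th,p): a=np.radians(th);return c+np.array([[np.cos(a),-np.sin(a)],[np.sin(a),np.cos(a)]])@np.array(p)
hp=h(c,th,(-75,-115));print("handle",hp,[proj("top",(*hp,93)),proj("scene",(*hp,93)),proj("top",(*hp,41)),proj("scene",(*hp,41))])
# dark handle blobs
for im,n,box in((t,"top",(312,332,125,148)),(s,"scene",(330,355,245,275))):
    print(n,blob(im,(0,0,0),(179,255,45),box)[0])
# tool: handle top in stand, two views
print(blob(t,(8,50,110),(25,160,200),(170,215,195,240))[0]); crop(s,"c5.png",440,485,145,220,8)
# arrow from the fit axis
for p in((575.3,154.3),(587.6,-245.1)): q=np.array(p)-c; print(np.degrees(np.arctan2(q[1],q[0])))
E
```

```text
[581.74477445 -46.31153045] 157.30978496895895 [[0.2, 0.7], [-0.1, -0.0], [-0.4, -0.5], [0.3, -0.2]]
handle [695.30114888  30.85679094] [(np.float64(321.1959735370959), np.float64(134.2245861400138)), (np.float64(341.80900675072616), np.float64(252.11273665900316)), (np.float64(321.7271425229311), np.float64(139.07541245925268)), (np.float64(341.4765570554031), np.float64(267.88528002394304))]
top [(73, [321.27, 136.88], [318, 132, 8, 11])]
scene [(128, [342.35, 260.42], [339, 251, 8, 19])]
[(21, [181.71, 213.62], [179, 211, 6, 6])]
91.84003093700044
-88.31286620320616
```

View pics/c5.png

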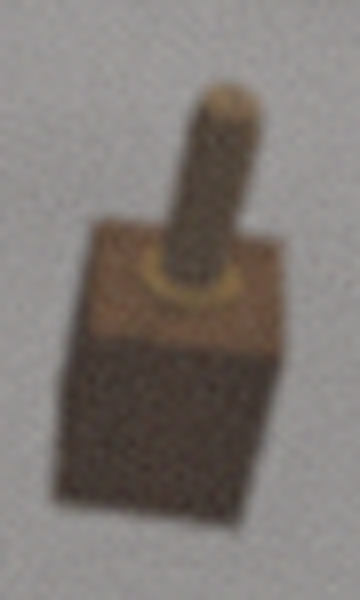

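{"op": "send_rows", "data": {"increments": [{"tx": -0.06,"ty": 0.1,"wz": 0.06,"grip": 0.5},{"tx": -0.12,"ty": 0.2,"wz": 0.14,"grip": 0.5},{"tx": -0.17,"ty": 0.3,"wz": 0.22,"grip": 0.5},{"tx": -0.23,"ty": 0.4,"wz": 0.3,"grip": 0.5},{"tx": -0.28,"ty": 0.5,"wz": 0.38,"grip": 0.5},{"tx": -0.33,"ty": 0.6,"wz": 0.46,"grip": 0.5},{"tx": -0.37,"ty": 0.68,"wz": 0.54,"grip": 0.5},{"tx": -0.4,"ty": 0.75,"wz": 0.62,"grip": 0.5},{"tx": -0.4,"ty": 0.77,"wz": 0.7,"grip": 0.5},{"tx": -0.4,"ty": 0.77,"wz": 0.72,"grip": 0.5},{"tx": -0.4,"ty": 0.77,"wz": 0.72,"grip": 0.5},{"tx": -0.4,"ty": 0.77,"wz": 0.72,"grip": 0.5}]}}

```text
invalid input
```

```bash
cat > st.py <<'E'
from h import *
s=bot.get_state()
print("t",round(s["clock"],2),"p",np.round(s["ee_pos"],2),"yaw",np.degrees(np.arctan2(s["orientation"][1][0],s["orientation"][0][0])).round(2),"z",np.round(np.array(s["orientation"])[:,2],4),"F",np.round(s["contact_force"],2),"op",round(s["opening"],1),"j7",np.round(s["joint_positions"][-1],1))
E
python3 st.py; python3 - <<'E'
from h import *
print("tooltop",onz("top",182,213,150),"collar",onz("top",190.1,215.7,79),"standtop",onz("top",190.6,216.2,74))
a=(440+230/8-.5,145+103/8-.5);print("tri top",tri((182,213),a))
print("scene mouth",onz("scene",440+190/8-.5,145+282/8-.5,77))
E
```

```text
t 0.1 p [275.84 587.81 225.62] yaw 64.86 z [-0.001  -0.0021 -1.    ] F [-0.31  0.35  0.68] op 92.9 j7 -2.3
tooltop [479.43131168 374.602797   150.        ] collar [479.60405527 374.67825806  79.        ] standtop [478.76749199 374.75245975  74.        ]
tri top [479.82947293 375.86935051 147.0193549 ]
scene mouth [480.80666642 376.68727886  77.        ]
```

{"op": "send_rows", "data": {"increments": [{"tx": -0.06,"ty": 0.1,"tz": 0,"wx": 0,"wy": 0,"wz": 0.06,"grip": 0.5},{"tx": -0.12,"ty": 0.2,"tz": 0,"wx": 0,"wy": 0,"wz": 0.14,"grip": 0.5},{"tx": -0.17,"ty": 0.3,"tz": 0,"wx": 0,"wy": 0,"wz": 0.22,"grip": 0.5},{"tx": -0.23,"ty": 0.4,"tz": 0,"wx": 0,"wy": 0,"wz": 0.3,"grip": 0.5},{"tx": -0.28,"ty": 0.5,"tz": 0,"wx": 0,"wy": 0,"wz": 0.38,"grip": 0.5},{"tx": -0.33,"ty": 0.6,"tz": 0,"wx": 0,"wy": 0,"wz": 0.46,"grip": 0.5},{"tx": -0.37,"ty": 0.68,"tz": 0,"wx": 0,"wy": 0,"wz": 0.54,"grip": 0.5},{"tx": -0.4,"ty": 0.75,"tz": 0,"wx": 0,"wy": 0,"wz": 0.62,"grip": 0.5},{"tx": -0.4,"ty": 0.77,"tz": 0,"wx": 0,"wy": 0,"wz": 0.7,"grip": 0.5},{"tx": -0.4,"ty": 0.77,"tz": 0,"wx": 0,"wy": 0,"wz": 0.72,"grip": 0.5},{"tx": -0.4,"ty": 0.77,"tz": 0,"wx": 0,"wy": 0,"wz": 0.72,"grip": 0.5}]}}

```text
clock: 1.2
ee_pos: [486.1, 313.4, 226.1]
orientation: [[1.0, 0.004, -0.002], [0.004, -1.0, -0.0], [-0.002, 0.0, -1.0]]
contact_force: [-0.8, 0.8, -0.4]
opening: 46.3
```

```bash
python3 st.py
```

```text
t 1.2 p [486.05 313.43 226.1 ] yaw 0.21 z [-1.6e-03 -2.0e-04 -1.0e+00] F [-0.76  0.77 -0.38] op 46.3 j7 -25.0
```

{"op": "send_rows", "data": {"increments": [{"tx": 0.06,"ty": 0.08,"tz": 0,"wx": 0,"wy": 0,"wz": 0,"grip": 0.5},{"tx": 0.13,"ty": 0.176,"tz": 0,"wx": 0,"wy": 0,"wz": 0,"grip": 0.5},{"tx": 0.2,"ty": 0.27,"tz": 0,"wx": 0,"wy": 0,"wz": 0,"grip": 0.5},{"tx": 0.27,"ty": 0.365,"tz": 0.02,"wx": 0,"wy": 0,"wz": 0,"grip": 0.5},{"tx": 0.34,"ty": 0.46,"tz": 0.06,"wx": 0,"wy": 0,"wz": 0,"grip": 0.5},{"tx": 0.41,"ty": 0.555,"tz": 0.1,"wx": 0,"wy": 0,"wz": 0,"grip": 0.5},{"tx": 0.47,"ty": 0.635,"tz": 0.16,"wx": 0,"wy": 0,"wz": 0,"grip": 0.5},{"tx": 0.51,"ty": 0.69,"tz": 0.2,"wx": 0,"wy": 0,"wz": 0,"grip": 0.5},{"tx": 0.5225,"ty": 0.706,"tz": 0.25,"wx": 0,"wy": 0,"wz": 0,"grip": 0.5},{"tx": 0.5225,"ty": 0.706,"tz": 0.26,"wx": 0,"wy": 0,"wz": 0,"grip": 0.5}]}}

```text
clock: 2.2
ee_pos: [694.3, 31.2, 119.1]
orientation: [[1.0, 0.002, -0.006], [0.002, -1.0, 0.001], [-0.006, -0.001, -1.0]]
contact_force: [-1.1, 0.2, -0.0]
opening: 46.5
```

```bash
python3 st.py; python3 - <<'E'
from h import *
t=bot.grab_frame("top");s=bot.grab_frame("scene")
crop(t,"c6.png",260,440,80,255,4);crop(s,"c7.png",205,400,140,300,4)
E
python3 st.py
```

```text
t 2.2 p [694.27  31.18 119.06] yaw 0.11 z [-6.3e-03  7.0e-04 -1.0e+00] F [-1.11  0.16 -0.02] op 46.5 j7 6.3
t 2.3 p [694.84  34.08 121.41] yaw 0.29 z [-0.0033  0.0026 -1.    ] F [ 0.52  0.23 -0.39] op 47.0 j7 6.3
```

View pics/c7.png

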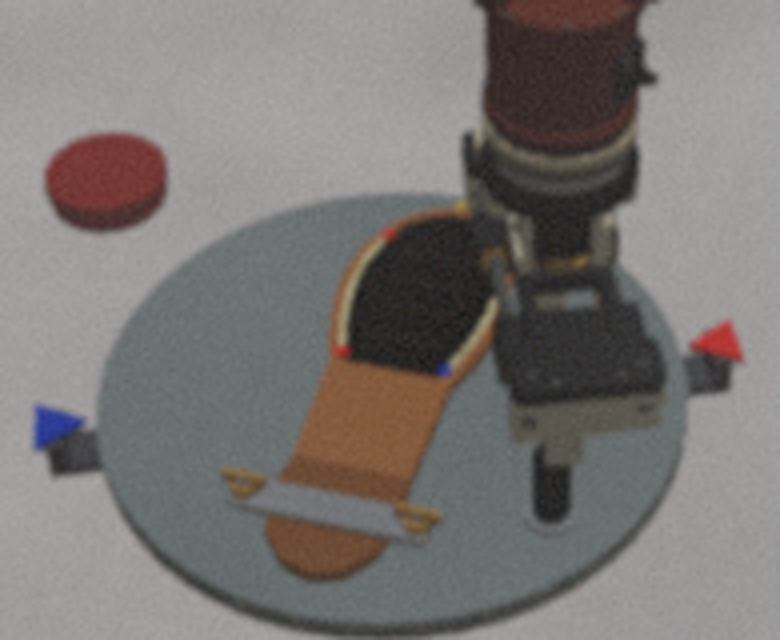

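{"op": "send_rows", "data": {"increments": [{"tx": 0,"ty": 0,"tz": 0.02,"wx": 0,"wy": 0,"wz": 0,"grip": 0.5},{"tx": 0,"ty": 0,"tz": 0.05,"wx": 0,"wy": 0,"wz": 0,"grip": 0.5},{"tx": 0,"ty": 0,"tz": 0.085,"wx": 0,"wy": 0,"wz": 0,"grip": 0.5},{"tx": 0,"ty": 0,"tz": 0.12,"wx": 0,"wy": 0,"wz": 0,"grip": 0.5},{"tx": 0,"ty": 0,"tz": 0.145,"wx": 0,"wy": 0,"wz": 0,"grip": 0.5},{"tx": 0,"ty": 0,"tz": 0.153,"wx": 0,"wy": 0,"wz": 0,"grip": 0.5},{"tx": 0,"ty": 0,"tz": 0.153,"wx": 0,"wy": 0,"wz": 0,"grip": 0.5}]}}

```text
clock: 3.0
ee_pos: [695.9, 30.4, 60.5]
orientation: [[1.0, 0.001, -0.002], [0.001, -1.0, -0.0], [-0.002, 0.0, -1.0]]
contact_force: [-1.0, 0.2, 0.3]
opening: 46.5
```

```bash
python3 st.py
```

```text
t 3.0 p [695.87  30.42  60.47] yaw 0.05 z [-1.5e-03 -2.0e-04 -1.0e+00] F [-0.98  0.19  0.28] op 46.5 j7 7.2
```

{"op": "send_rows", "data": {"increments": [{"tx": 0,"ty": 0,"tz": 0,"wx": 0,"wy": 0,"wz": 0,"grip": 0.1},{"tx": 0,"ty": 0,"tz": 0,"wx": 0,"wy": 0,"wz": 0,"grip": 0.1},{"tx": 0,"ty": 0,"tz": 0,"wx": 0,"wy": 0,"wz": 0,"grip": 0.1},{"tx": 0,"ty": 0,"tz": 0,"wx": 0,"wy": 0,"wz": 0,"grip": 0.1},{"tx": 0,"ty": 0,"tz": 0,"wx": 0,"wy": 0,"wz": 0,"grip": 0.1}]}}

```text
clock: 3.5
ee_pos: [695.9, 30.5, 62.0]
orientation: [[1.0, 0.001, -0.001], [0.001, -1.0, 0.0], [-0.001, -0.0, -1.0]]
contact_force: [-2.3, -0.2, 2.7]
opening: 21.1
```

```bash
python3 st.py; python3 - <<'E'
import numpy as np
c=np.array([581.65,-46.1]);a0=157.3-123.1
R=np.hypot(75,115);s=bot=None
p0=c+R*np.array([np.cos(np.radians(a0)),np.sin(np.radians(a0))])
print(p0)
for f in np.linspace(0,1,13):
    g=f*f*(3-2*f);a=np.radians(a0-65.5*g);p=c+R*np.array([np.cos(a),np.sin(a)])-p0
    print((p[0]/400).round(3),(-p[1]/400).round(3))
E
```

```text
t 3.5 p [695.94  30.48  61.97] yaw 0.06 z [-7.e-04  0.e+00 -1.e+00] F [-2.31 -0.16  2.72] op 21.1 j7 7.2
[695.20427737  31.07140721]
0.0 -0.0
0.004 0.006
0.015 0.025
0.03 0.054
0.044 0.091
0.055 0.136
0.059 0.184
0.057 0.233
0.049 0.278
0.036 0.316
0.023 0.346
0.013 0.365
0.009 0.371
```

{"op": "send_rows", "data": {"increments": [{"tx": 0.004,"ty": 0.006,"tz": 0,"wx": 0,"wy": 0,"wz": 0,"grip": 0.1},{"tx": 0.015,"ty": 0.025,"tz": 0,"wx": 0,"wy": 0,"wz": 0,"grip": 0.1},{"tx": 0.03,"ty": 0.054,"tz": 0,"wx": 0,"wy": 0,"wz": 0,"grip": 0.1},{"tx": 0.044,"ty": 0.091,"tz": 0,"wx": 0,"wy": 0,"wz": 0,"grip": 0.1},{"tx": 0.055,"ty": 0.136,"tz": 0,"wx": 0,"wy": 0,"wz": 0,"grip": 0.1},{"tx": 0.059,"ty": 0.184,"tz": 0,"wx": 0,"wy": 0,"wz": 0,"grip": 0.1},{"tx": 0.057,"ty": 0.233,"tz": 0,"wx": 0,"wy": 0,"wz": 0,"grip": 0.1},{"tx": 0.049,"ty": 0.278,"tz": 0,"wx": 0,"wy": 0,"wz": 0,"grip": 0.1},{"tx": 0.036,"ty": 0.316,"tz": 0,"wx": 0,"wy": 0,"wz": 0,"grip": 0.1},{"tx": 0.023,"ty": 0.346,"tz": 0,"wx": 0,"wy": 0,"wz": 0,"grip": 0.1},{"tx": 0.013,"ty": 0.365,"tz": 0,"wx": 0,"wy": 0,"wz": 0,"grip": 0.1},{"tx": 0.009,"ty": 0.371,"tz": 0,"wx": 0,"wy": 0,"wz": 0,"grip": 0.1}]}}

```text
clock: 4.7
ee_pos: [699.5, -118.2, 61.9]
orientation: [[1.0, -0.0, -0.0], [-0.0, -1.0, 0.001], [-0.0, -0.001, -1.0]]
contact_force: [-3.0, 3.7, 4.6]
opening: 21.4
```

{"op": "send_rows", "data": {"increments": [{"tx": 0,"ty": 0,"tz": 0,"wx": 0,"wy": 0,"wz": 0,"grip": 0.1},{"tx": 0,"ty": 0,"tz": 0,"wx": 0,"wy": 0,"wz": 0,"grip": 0.1},{"tx": 0,"ty": 0,"tz": 0,"wx": 0,"wy": 0,"wz": 0,"grip": 0.1}]}}

```text
clock: 5.0
ee_pos: [699.6, -118.2, 61.9]
orientation: [[1.0, 0.001, -0.001], [0.001, -1.0, -0.0], [-0.001, 0.0, -1.0]]
contact_force: [-4.1, 0.4, 6.2]
opening: 21.1
```

```bash
python3 st.py; python3 - <<'E'
from h import *
t=bot.grab_frame("top");cv2.imwrite("pics/top1.png",t);crop(t,"c8.png",260,440,80,255,4)
print(dots(t));print(fit(t))
c=np.array([581.65,-46.1])
for u in dots(t)["mark"]: q=onz("top",*u,37)[:2]-c;print("mark",np.hypot(*q),np.degrees(np.arctan2(q[1],q[0])))
E
```

```text
t 5.0 p [ 699.58 -118.2    61.94] yaw 0.07 z [-1.e-03 -5.e-04 -1.e+00] F [-4.12  0.42  6.17] op 21.1 j7 18.2
{'red': [[344.24, 221.16], [314.69, 221.39], [350.19, 189.6], [402.69, 112.46], [306.88, 194.88], [357.0, 177.67]], 'blue': [[306.5, 168.0]], 'mark': [[288.92, 181.81]]}Traceback (most recent call last):
  File "<stdin>", line 3, in <module>
  File "h.py", line 58, in fit
    th=np.arctan2((a[:,0]*p[:,1]-a[:,1]*p[:,0]).sum(),(a*p).sum())
                   ~~~~~~^~~~~~~
ValueError: operands could not be broadcast together with shapes (4,) (3,)
```

View pics/c8.png

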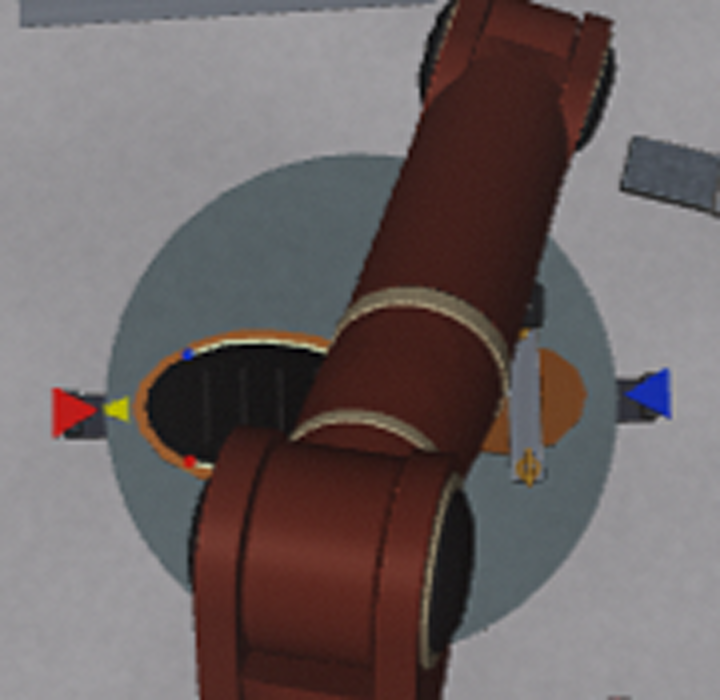

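{"op": "send_rows", "data": {"increments": [{"tx": 0,"ty": 0,"tz": 0,"wx": 0,"wy": 0,"wz": 0,"grip": 0.5},{"tx": 0,"ty": 0,"tz": 0,"wx": 0,"wy": 0,"wz": 0,"grip": 0.5},{"tx": 0,"ty": 0,"tz": 0,"wx": 0,"wy": 0,"wz": 0,"grip": 0.5},{"tx": 0,"ty": 0,"tz": -0.04,"wx": 0,"wy": 0,"wz": 0,"grip": 0.5},{"tx": 0,"ty": 0,"tz": -0.12,"wx": 0,"wy": 0,"wz": 0,"grip": 0.5},{"tx": 0,"ty": 0,"tz": -0.22,"wx": 0,"wy": 0,"wz": 0,"grip": 0.5},{"tx": -0.03,"ty": -0.07,"tz": -0.3,"wx": 0,"wy": 0,"wz": 0,"grip": 0.5},{"tx": -0.07,"ty": -0.16,"tz": -0.345,"wx": 0,"wy": 0,"wz": 0,"grip": 0.5},{"tx": -0.12,"ty": -0.27,"tz": -0.345,"wx": 0,"wy": 0,"wz": 0,"grip": 0.5},{"tx": -0.17,"ty": -0.38,"tz": -0.345,"wx": 0,"wy": 0,"wz": 0,"grip": 0.5},{"tx": -0.22,"ty": -0.49,"tz": -0.345,"wx": 0,"wy": 0,"wz": 0,"grip": 0.5},{"tx": -0.27,"ty": -0.6,"tz": -0.345,"wx": 0,"wy": 0,"wz": 0,"grip": 0.5}]}}

```text
clock: 6.25
ee_pos: [591.5, 123.6, 201.0]
orientation: [[1.0, 0.001, 0.003], [0.001, -1.0, 0.001], [0.003, -0.001, -1.0]]
contact_force: [0.3, 0.1, -0.1]
opening: 46.5
```

```bash
python3 st.py
```

```text
t 6.25 p [591.46 123.63 200.97] yaw 0.05 z [ 2.6e-03  6.0e-04 -1.0e+00] F [ 0.3   0.05 -0.13] op 46.5 j7 -3.9
```

{"op": "send_rows", "data": {"increments": [{"tx": -0.05,"ty": -0.11,"tz": 0,"wx": 0,"wy": 0,"wz": 0,"grip": 0.55},{"tx": -0.1,"ty": -0.22,"tz": 0,"wx": 0,"wy": 0,"wz": 0,"grip": 0.55},{"tx": -0.15,"ty": -0.33,"tz": 0,"wx": 0,"wy": 0,"wz": 0,"grip": 0.55},{"tx": -0.19,"ty": -0.43,"tz": 0,"wx": 0,"wy": 0,"wz": 0,"grip": 0.55},{"tx": -0.23,"ty": -0.52,"tz": 0,"wx": 0,"wy": 0,"wz": 0,"grip": 0.55},{"tx": -0.26,"ty": -0.59,"tz": 0,"wx": 0,"wy": 0,"wz": 0,"grip": 0.55},{"tx": -0.28,"ty": -0.625,"tz": 0,"wx": 0,"wy": 0,"wz": 0,"grip": 0.55},{"tx": -0.28,"ty": -0.632,"tz": 0,"wx": 0,"wy": 0,"wz": 0,"grip": 0.55},{"tx": -0.28,"ty": -0.632,"tz": 0,"wx": 0,"wy": 0,"wz": 0,"grip": 0.55},{"tx": -0.28,"ty": -0.632,"tz": 0,"wx": 0,"wy": 0,"wz": 0,"grip": 0.55}]}}

```text
clock: 7.25
ee_pos: [481.3, 372.1, 199.8]
orientation: [[1.0, -0.003, 0.001], [-0.003, -1.0, -0.001], [0.001, 0.001, -1.0]]
contact_force: [0.5, -0.7, 0.5]
opening: 51.1
```

```bash
python3 st.py; python3 - <<'E'
from h import *
t=bot.grab_frame("top");cv2.imwrite("pics/top2.png",t);crop(t,"c9.png",260,440,100,255,4)
s=bot.grab_frame("scene");crop(s,"c10.png",400,540,120,240,5)
print(dots(t));print(fit(t))
c,r,k=board(t);print(c,r,k)
for u in dots(t)["mark"]: q=onz("top",*u,37)[:2]-np.array([581.65,-46.1]);print("mark",np.hypot(*q),np.degrees(np.arctan2(q[1],q[0])))
E
```

```text
t 7.25 p [481.26 372.06 199.8 ] yaw -0.17 z [ 0.0013 -0.0015 -1.    ] F [ 0.53 -0.7   0.54] op 51.1 j7 -30.1
{'red': [[346.67, 191.89], [306.88, 194.88]], 'blue': [[345.8, 169.0], [306.5, 168.0]], 'mark': [[288.92, 181.81]]}
(array([581.74611256, -46.01853302]), np.float64(91.60418462984659), array([[ 0.5, -0.4],
       [-0.2,  0.4],
       [-0.5,  0.1],
       [ 0.2, -0.1]]))
[581.47848141 -45.92488551] 173.4136477711782 55
mark 166.17055753816635 91.64937883346252
```

View pics/c9.png

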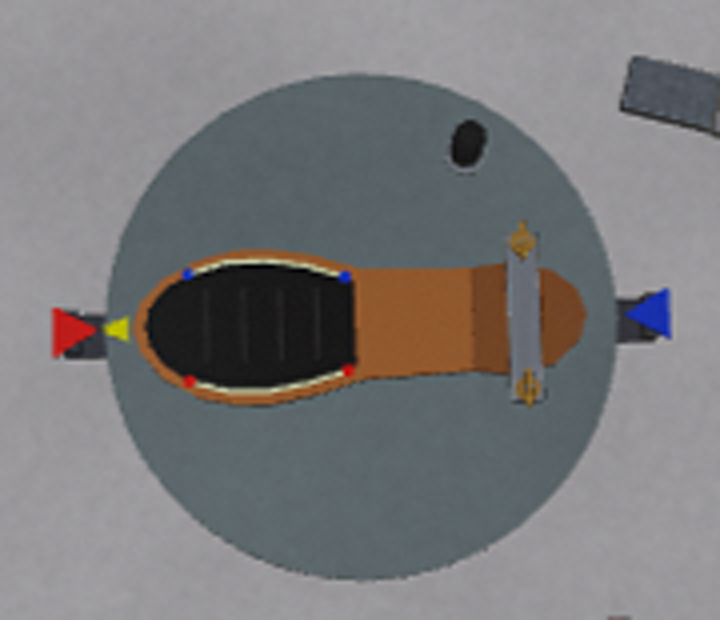

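View pics/c10.png

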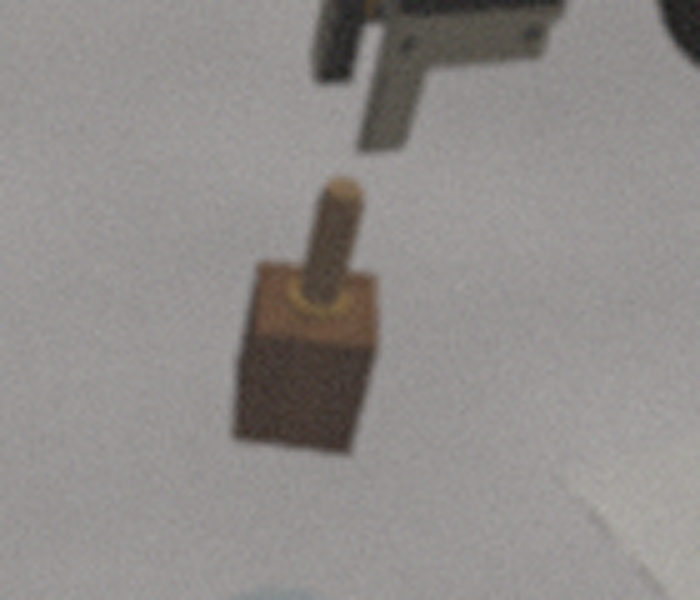

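The mark now stands at the red pointer: 91.6° against 91.8°. Next I lower onto the tool.

{"op": "send_rows", "data": {"increments": [{"tx": 0,"ty": 0,"tz": 0.02,"wx": 0,"wy": 0,"wz": 0,"grip": 0.55},{"tx": 0,"ty": 0,"tz": 0.05,"wx": 0,"wy": 0,"wz": 0,"grip": 0.55},{"tx": 0,"ty": 0,"tz": 0.08,"wx": 0,"wy": 0,"wz": 0,"grip": 0.55},{"tx": 0,"ty": 0,"tz": 0.08,"wx": 0,"wy": 0,"wz": 0,"grip": 0.55}]}}

```text
clock: 7.75
ee_pos: [478.0, 373.6, 164.6]
orientation: [[1.0, 0.001, -0.005], [0.001, -1.0, -0.004], [-0.005, 0.003, -1.0]]
contact_force: [-0.9, -0.0, -0.8]
opening: 51.4
```

```bash
python3 st.py
```

```text
t 7.75 p [477.97 373.65 164.58] yaw 0.06 z [-0.0045 -0.0035 -1.    ] F [-0.87 -0.   -0.76] op 51.4 j7 -29.4
```

{"op": "send_rows", "data": {"increments": [{"tx": 0,"ty": 0,"tz": 0.02,"wx": 0,"wy": 0,"wz": 0,"grip": 0.55},{"tx": 0,"ty": 0,"tz": 0.05,"wx": 0,"wy": 0,"wz": 0,"grip": 0.55},{"tx": 0,"ty": 0,"tz": 0.08,"wx": 0,"wy": 0,"wz": 0,"grip": 0.55},{"tx": 0,"ty": 0,"tz": 0.11,"wx": 0,"wy": 0,"wz": 0,"grip": 0.55},{"tx": 0,"ty": 0,"tz": 0.14,"wx": 0,"wy": 0,"wz": 0,"grip": 0.55},{"tx": 0,"ty": 0,"tz": 0.155,"wx": 0,"wy": 0,"wz": 0,"grip": 0.55},{"tx": 0,"ty": 0,"tz": 0.16,"wx": 0,"wy": 0,"wz": 0,"grip": 0.55},{"tx": 0,"ty": 0,"tz": 0.16,"wx": 0,"wy": 0,"wz": 0,"grip": 0.55},{"tx": 0,"ty": 0,"tz": 0.16,"wx": 0,"wy": 0,"wz": 0,"grip": 0.55}]}}

```text
clock: 8.65
ee_pos: [479.9, 374.9, 103.9]
orientation: [[1.0, 0.001, 0.001], [0.001, -1.0, 0.001], [0.001, -0.001, -1.0]]
contact_force: [-0.3, -0.3, -0.5]
opening: 51.4
```

```bash
python3 st.py
```

```text
t 8.65 p [479.9  374.93 103.91] yaw 0.06 z [ 9.e-04  6.e-04 -1.e+00] F [-0.32 -0.32 -0.5 ] op 51.4 j7 -28.1
```

{"op": "send_rows", "data": {"increments": [{"tx": 0,"ty": 0,"tz": 0,"wx": 0,"wy": 0,"wz": 0,"grip": 0.1},{"tx": 0,"ty": 0,"tz": 0,"wx": 0,"wy": 0,"wz": 0,"grip": 0.1},{"tx": 0,"ty": 0,"tz": 0,"wx": 0,"wy": 0,"wz": 0,"grip": 0.1},{"tx": 0,"ty": 0,"tz": 0,"wx": 0,"wy": 0,"wz": 0,"grip": 0.1},{"tx": 0,"ty": 0,"tz": 0,"wx": 0,"wy": 0,"wz": 0,"grip": 0.1},{"tx": 0,"ty": 0,"tz": 0,"wx": 0,"wy": 0,"wz": 0,"grip": 0.1}]}}

```text
clock: 9.25
ee_pos: [479.6, 374.7, 103.6]
orientation: [[1.0, 0.001, 0.0], [0.001, -1.0, 0.0], [0.0, -0.0, -1.0]]
contact_force: [0.1, 0.6, 0.6]
opening: 21.8
```

```bash
python3 st.py
```

```text
t 9.25 p [479.62 374.75 103.55] yaw 0.06 z [ 2.e-04  1.e-04 -1.e+00] F [0.11 0.59 0.61] op 21.8 j7 -28.1
```

{"op": "send_rows", "data": {"increments": [{"tx": 0,"ty": 0,"tz": -0.02,"wx": 0,"wy": 0,"wz": 0,"grip": 0.1},{"tx": 0,"ty": 0,"tz": -0.06,"wx": 0,"wy": 0,"wz": 0,"grip": 0.1},{"tx": 0,"ty": 0,"tz": -0.12,"wx": 0,"wy": 0,"wz": 0,"grip": 0.1},{"tx": 0,"ty": 0,"tz": -0.18,"wx": 0,"wy": 0,"wz": 0,"grip": 0.1},{"tx": 0,"ty": 0,"tz": -0.24,"wx": 0,"wy": 0,"wz": 0,"grip": 0.1},{"tx": 0,"ty": 0,"tz": -0.28,"wx": 0,"wy": 0,"wz": 0,"grip": 0.1},{"tx": 0,"ty": 0,"tz": -0.29,"wx": 0,"wy": 0,"wz": 0,"grip": 0.1},{"tx": 0,"ty": 0,"tz": -0.29,"wx": 0,"wy": 0,"wz": 0,"grip": 0.1},{"tx": 0,"ty": 0,"tz": -0.29,"wx": 0,"wy": 0,"wz": 0,"grip": 0.1}]}}

```text
clock: 10.15
ee_pos: [478.8, 374.3, 218.3]
orientation: [[1.0, 0.001, -0.002], [0.001, -1.0, -0.001], [-0.002, 0.001, -1.0]]
contact_force: [-0.6, 0.7, -1.8]
opening: 22.1
```

```bash
python3 st.py; python3 - <<'E'
from h import *
t=bot.grab_frame("top");s=bot.grab_frame("scene");st=bot.get_state();p=st["ee_pos"]
cv2.imwrite("pics/scene3.png",s);cv2.imwrite("pics/top3.png",t)
tip=(p[0],p[1],p[2]-89.55);print("expected tip px",proj("scene",tip),proj("top",tip),p)
u,v=map(int,proj("scene",tip));crop(s,"c11.png",u-40,u+40,v-70,v+30,7)
E
```

```text
t 10.15 p [478.77 374.3  218.34] yaw 0.06 z [-0.002  -0.0014 -1.    ] F [-0.56  0.7  -1.77] op 22.1 j7 -30.4
expected tip px (np.float64(465.9069470709332), np.float64(163.21549780032177)) (np.float64(184.6559453491315), np.float64(214.1181303762167)) [478.79538354 374.3085777  218.0946888 ]
```

View pics/c11.png

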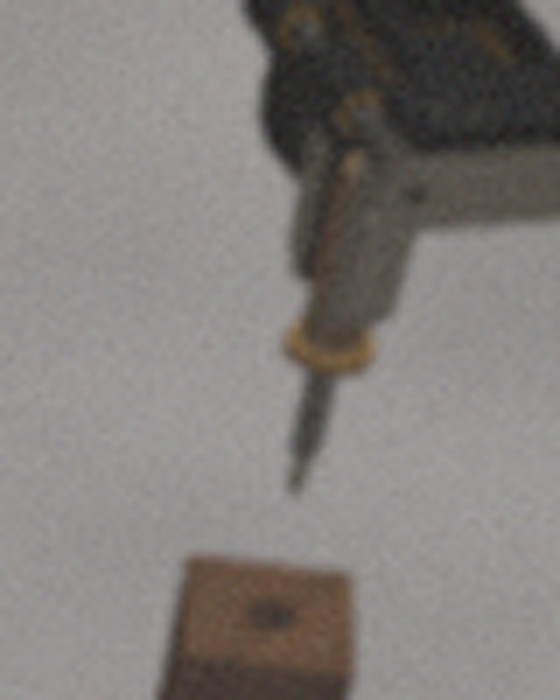

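{"op": "send_rows", "data": {"increments": [{"tx": 0.01,"ty": 0.05,"tz": 0,"wx": 0,"wy": 0,"wz": 0,"grip": 0.1},{"tx": 0.03,"ty": 0.14,"tz": 0,"wx": 0,"wy": 0,"wz": 0,"grip": 0.1},{"tx": 0.05,"ty": 0.24,"tz": 0,"wx": 0,"wy": 0,"wz": 0,"grip": 0.1},{"tx": 0.07,"ty": 0.34,"tz": 0,"wx": 0,"wy": 0,"wz": 0,"grip": 0.1},{"tx": 0.09,"ty": 0.44,"tz": 0,"wx": 0,"wy": 0,"wz": 0,"grip": 0.1},{"tx": 0.11,"ty": 0.54,"tz": 0,"wx": 0,"wy": 0,"wz": 0,"grip": 0.1},{"tx": 0.13,"ty": 0.64,"tz": 0,"wx": 0,"wy": 0,"wz": 0,"grip": 0.1},{"tx": 0.15,"ty": 0.74,"tz": 0,"wx": 0,"wy": 0,"wz": 0,"grip": 0.1},{"tx": 0.16,"ty": 0.83,"tz": 0.02,"wx": 0,"wy": 0,"wz": 0,"grip": 0.1},{"tx": 0.168,"ty": 0.9,"tz": 0.05,"wx": 0,"wy": 0,"wz": 0,"grip": 0.1},{"tx": 0.17,"ty": 0.96,"tz": 0.08,"wx": 0,"wy": 0,"wz": 0,"grip": 0.1},{"tx": 0.17,"ty": 1.0,"tz": 0.12,"wx": 0,"wy": 0,"wz": 0,"grip": 0.1}]}}

```text
clock: 11.45
ee_pos: [547.9, -28.0, 170.8]
orientation: [[1.0, -0.002, 0.0], [-0.002, -1.0, -0.001], [0.0, 0.001, -1.0]]
contact_force: [0.2, -0.1, -0.7]
opening: 22.1
```

{"op": "send_rows", "data": {"increments": [{"tx": 0,"ty": 0.02,"tz": 0.03,"wx": 0,"wy": 0,"wz": 0,"grip": 0.1},{"tx": 0,"ty": 0.029,"tz": 0.05,"wx": 0,"wy": 0,"wz": 0,"grip": 0.1},{"tx": 0,"ty": 0.029,"tz": 0.055,"wx": 0,"wy": 0,"wz": 0,"grip": 0.1},{"tx": 0,"ty": 0.029,"tz": 0.055,"wx": 0,"wy": 0,"wz": 0,"grip": 0.1},{"tx": 0,"ty": 0.029,"tz": 0.055,"wx": 0,"wy": 0,"wz": 0,"grip": 0.1},{"tx": 0,"ty": 0.029,"tz": 0.055,"wx": 0,"wy": 0,"wz": 0,"grip": 0.1}]}}

```text
clock: 12.05
ee_pos: [548.5, -35.9, 150.1]
orientation: [[1.0, 0.003, 0.001], [0.003, -1.0, 0.0], [0.001, -0.0, -1.0]]
contact_force: [-0.0, 1.1, -1.3]
opening: 22.2
```

```bash
python3 st.py; python3 - <<'E'
from h import *
t=bot.grab_frame("top");s=bot.grab_frame("scene");st=bot.get_state();p=st["ee_pos"]
cv2.imwrite("pics/scene4.png",s);cv2.imwrite("pics/top4.png",t)
tip=(p[0],p[1],p[2]-89.55);print("expected tip px",proj("scene",tip),proj("top",tip),p)
c=np.array([581.6,-46]);a=np.radians(91.6);R=np.array([[np.cos(a),-np.sin(a)],[np.sin(a),np.cos(a)]])
S=np.array([(10, 34), (37, 42), (64, 46.5), (91, 46), (117, 38.5)])@R.T+c;print(S.round(1))
print([np.round(proj("scene",(*q,45)),1) for q in S])
print(blob(s,(0,140,70),(8,255,255),(285,380,180,260))[0])
crop(s,"c12.png",260,380,170,260,6)
E
```

```text
t 12.05 p [548.45 -35.95 150.05] yaw 0.14 z [ 1.3e-03  3.0e-04 -1.0e+00] F [-0.05  1.13 -1.3 ] op 22.2 j7 13.8
expected tip px (np.float64(304.32677972052323), np.float64(218.55462644788963)) (np.float64(346.4166629543484), np.float64(190.96779827958127)) [548.28221466 -36.33095523 149.94269407]
[[547.3 -37. ]
 [538.6 -10.2]
 [533.3  16.7]
 [533.1  43.7]
 [539.8  69.9]]
[array([304.3, 222.9]), array([314.9, 219.3]), array([325.5, 216.7]), array([336.4, 215.6]), array([347.4, 216.5])]
[(11, [304.45, 222.36], [303, 221, 4, 4]), (8, [348.12, 216.25], [347, 215, 4, 3])]
```

View pics/c12.png

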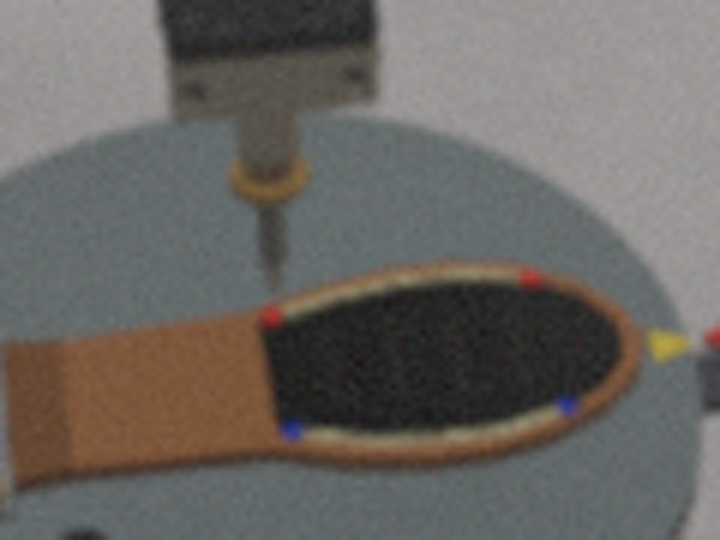

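```bash
cat > tip.py <<'E'
from h import *
s=sum(bot.grab_frame("scene").astype(float) for _ in range(3))/3
t=bot.grab_frame("top")
cv2.imwrite("pics/scene5.png",s.astype(np.uint8));p=np.array(bot.get_state()["ee_pos"]);print(p)
hs=cv2.cvtColor(s.astype(np.uint8),cv2.COLOR_BGR2HSV).astype(float)
g=s.mean(2)
for dz in (-42,-46,-50,-54,-57,-60,-63):
    u,v=proj("scene",(p[0],p[1],p[2]-29.55+dz));vi=int(round(v));ui=int(round(u))
    row=g[vi,ui-9:ui+10];bg=np.median(np.r_[row[:4],row[-4:]]);w=np.clip(np.abs(bg-row)-4,0,None)
    print(dz,round(u,1),vi,row.round().astype(int).tolist(), (ui-9+(w*np.arange(19)).sum()/max(w.sum(),1)).round(2))
print("hole exp",proj("scene",(479.4,374.7,74)))
E
python3 tip.py; python3 - <<'E'
from h import *
s=cv2.imread("pics/scene3.png");crop(s,"c13.png",445,480,160,200,14)
E
```

```text
[548.03459471 -36.75401415 149.61880878]
-42 303.8 213 [104, 108, 105, 105, 102, 106, 104, 101, 85, 69, 63, 76, 89, 103, 105, 105, 105, 107, 106] 304.87
-46 303.9 214 [102, 102, 104, 104, 103, 106, 106, 105, 90, 79, 75, 84, 99, 106, 108, 107, 107, 105, 107] 304.71
-50 304.0 216 [104, 105, 107, 107, 108, 107, 107, 106, 103, 89, 83, 88, 102, 105, 106, 107, 105, 107, 104] 305.04
-54 304.0 217 [107, 106, 107, 105, 105, 105, 105, 106, 99, 90, 84, 90, 102, 106, 105, 107, 103, 103, 102] 304.9
-57 304.1 218 [105, 104, 106, 105, 105, 104, 106, 107, 105, 96, 92, 98, 103, 105, 102, 101, 99, 100, 102] 304.74
-60 304.1 219 [106, 106, 105, 105, 106, 105, 105, 105, 104, 102, 101, 101, 97, 100, 102, 107, 110, 113, 116] 309.52
-63 304.2 219 [106, 106, 105, 105, 106, 105, 105, 105, 104, 102, 101, 101, 97, 100, 102, 107, 110, 113, 116] 309.52
hole exp (np.float64(462.0871333584503), np.float64(180.38129726853876))
```

View pics/c13.png

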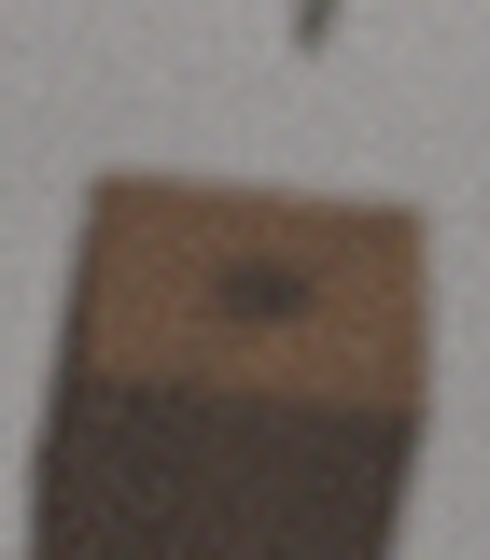

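{"op": "send_rows", "data": {"increments": [{"tx": 0,"ty": 0,"tz": 0.008,"wx": 0,"wy": 0,"wz": 0,"grip": 0.1},{"tx": 0,"ty": 0,"tz": 0.018,"wx": 0,"wy": 0,"wz": 0,"grip": 0.1},{"tx": 0,"ty": 0,"tz": 0.028,"wx": 0,"wy": 0,"wz": 0,"grip": 0.1},{"tx": 0,"ty": 0,"tz": 0.036,"wx": 0,"wy": 0,"wz": 0,"grip": 0.1},{"tx": 0,"ty": 0,"tz": 0.042,"wx": 0,"wy": 0,"wz": 0,"grip": 0.1},{"tx": 0,"ty": 0,"tz": 0.047,"wx": 0,"wy": 0,"wz": 0,"grip": 0.1},{"tx": 0,"ty": 0,"tz": 0.047,"wx": 0,"wy": 0,"wz": 0,"grip": 0.1}]}}

```text
clock: 13.05
ee_pos: [547.8, -36.8, 130.5]
orientation: [[1.0, 0.001, -0.0], [0.001, -1.0, -0.0], [-0.0, 0.0, -1.0]]
contact_force: [-0.1, 0.1, 0.2]
opening: 22.5
```

```bash
python3 st.py; python3 - <<'E'
from h import *
s=bot.grab_frame("scene");crop(s,"c14.png",270,350,180,250,8)
E
python3 st.py
```

```text
t 13.05 p [547.84 -36.82 130.5 ] yaw 0.06 z [-4.e-04 -0.e+00 -1.e+00] F [-0.06  0.11  0.23] op 22.5 j7 14.4
t 13.1 p [547.85 -36.83 130.65] yaw 0.06 z [-4.e-04  0.e+00 -1.e+00] F [-0.16  1.06  1.18] op 22.4 j7 14.4
```

View pics/c14.png

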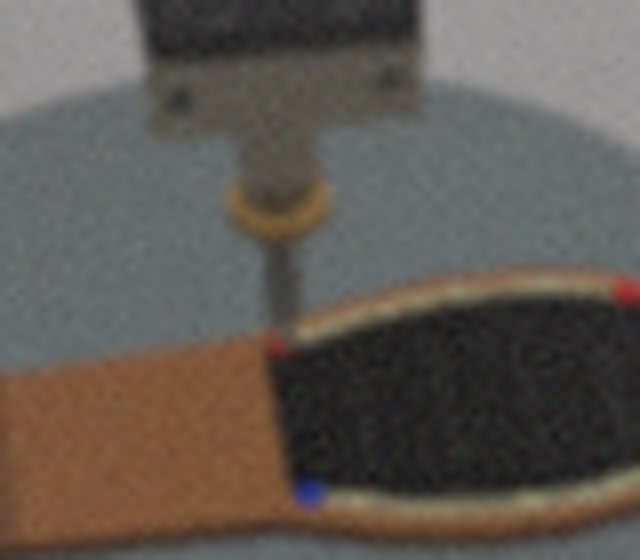

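{"op": "send_rows", "data": {"increments": [{"tx": -0.0007,"ty": 0.0014,"tz": 0,"wx": 0,"wy": 0,"wz": 0,"grip": 0.1},{"tx": -0.0014,"ty": 0.0028,"tz": 0,"wx": 0,"wy": 0,"wz": 0,"grip": 0.1},{"tx": -0.0014,"ty": 0.0028,"tz": 0,"wx": 0,"wy": 0,"wz": 0,"grip": 0.1}]}}

```text
clock: 13.4
ee_pos: [547.6, -37.7, 130.9]
orientation: [[1.0, 0.001, 0.001], [0.001, -1.0, 0.0], [0.001, -0.0, -1.0]]
contact_force: [-1.2, 1.5, 0.5]
opening: 22.0
```

{"op": "send_rows", "data": {"increments": [{"tx": -0.0018,"ty": -0.0056,"tz": 0,"wx": 0,"wy": 0,"wz": 0,"grip": 0.1},{"tx": -0.0036,"ty": -0.0112,"tz": 0,"wx": 0,"wy": 0,"wz": 0,"grip": 0.1},{"tx": -0.0054,"ty": -0.0168,"tz": 0,"wx": 0,"wy": 0,"wz": 0,"grip": 0.1},{"tx": -0.0073,"ty": -0.0223,"tz": 0,"wx": 0,"wy": 0,"wz": 0,"grip": 0.1},{"tx": -0.0091,"ty": -0.0279,"tz": 0,"wx": 0,"wy": 0,"wz": 0,"grip": 0.1},{"tx": -0.0109,"ty": -0.0335,"tz": 0,"wx": 0,"wy": 0,"wz": 0,"grip": 0.1},{"tx": -0.0127,"ty": -0.0391,"tz": 0,"wx": 0,"wy": 0,"wz": 0,"grip": 0.1},{"tx": -0.0145,"ty": -0.0447,"tz": 0,"wx": 0,"wy": 0,"wz": 0,"grip": 0.1},{"tx": -0.0163,"ty": -0.0503,"tz": 0,"wx": 0,"wy": 0,"wz": 0,"grip": 0.1},{"tx": -0.0181,"ty": -0.0558,"tz": 0,"wx": 0,"wy": 0,"wz": 0,"grip": 0.1},{"tx": -0.0199,"ty": -0.0614,"tz": 0,"wx": 0,"wy": 0,"wz": 0,"grip": 0.1},{"tx": -0.0218,"ty": -0.067,"tz": 0,"wx": 0,"wy": 0,"wz": 0,"grip": 0.1}]}}

```text
clock: 14.6
ee_pos: [538.6, -11.0, 130.6]
orientation: [[1.0, 0.001, -0.0], [0.001, -1.0, -0.0], [-0.0, 0.0, -1.0]]
contact_force: [0.3, -0.7, 0.0]
opening: 21.9
```

```bash
python3 st.py; python3 - <<'E'
from h import *
s=bot.grab_frame("scene");crop(s,"c15.png",270,350,180,250,8)
E
python3 st.py
```

```text
t 14.6 p [538.56 -10.97 130.64] yaw 0.06 z [-1.e-04 -0.e+00 -1.e+00] F [ 0.28 -0.73  0.05] op 21.9 j7 11.9
t 14.65 p [538.43 -10.4  130.61] yaw 0.1 z [-3.e-04  4.e-04 -1.e+00] F [ 0.74 -0.45  0.53] op 22.6 j7 11.9
```

View pics/c15.png

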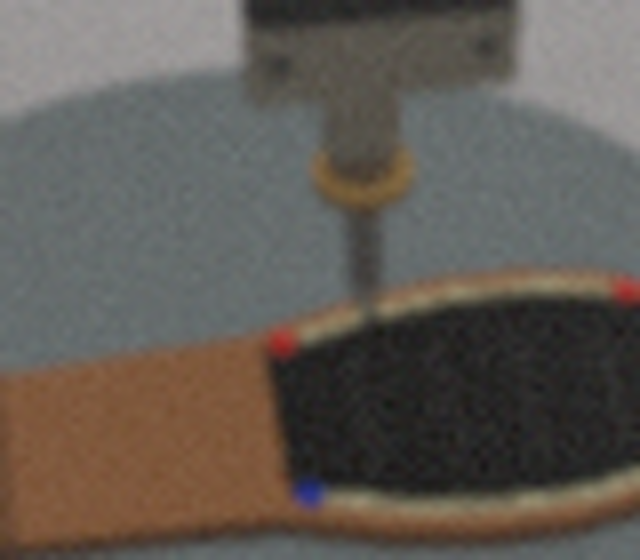

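{"op": "send_rows", "data": {"increments": [{"tx": -0.0011,"ty": -0.0056,"tz": 0,"wx": 0,"wy": 0,"wz": 0,"grip": 0.1},{"tx": -0.0022,"ty": -0.0112,"tz": 0,"wx": 0,"wy": 0,"wz": 0,"grip": 0.1},{"tx": -0.0033,"ty": -0.0168,"tz": 0,"wx": 0,"wy": 0,"wz": 0,"grip": 0.1},{"tx": -0.0044,"ty": -0.0223,"tz": 0,"wx": 0,"wy": 0,"wz": 0,"grip": 0.1},{"tx": -0.0055,"ty": -0.0279,"tz": 0,"wx": 0,"wy": 0,"wz": 0,"grip": 0.1},{"tx": -0.0066,"ty": -0.0335,"tz": 0,"wx": 0,"wy": 0,"wz": 0,"grip": 0.1},{"tx": -0.0077,"ty": -0.0391,"tz": 0,"wx": 0,"wy": 0,"wz": 0,"grip": 0.1},{"tx": -0.0088,"ty": -0.0447,"tz": 0,"wx": 0,"wy": 0,"wz": 0,"grip": 0.1},{"tx": -0.0099,"ty": -0.0503,"tz": 0,"wx": 0,"wy": 0,"wz": 0,"grip": 0.1},{"tx": -0.011,"ty": -0.0558,"tz": 0,"wx": 0,"wy": 0,"wz": 0,"grip": 0.1},{"tx": -0.0121,"ty": -0.0614,"tz": 0,"wx": 0,"wy": 0,"wz": 0,"grip": 0.1},{"tx": -0.0132,"ty": -0.067,"tz": 0,"wx": 0,"wy": 0,"wz": 0,"grip": 0.1}]}}

```text
clock: 15.85
ee_pos: [533.3, 15.8, 130.7]
orientation: [[1.0, 0.001, -0.0], [0.001, -1.0, -0.0], [-0.0, 0.0, -1.0]]
contact_force: [-0.1, -1.2, 0.5]
opening: 22.2
```

```bash
python3 st.py; python3 - <<'E'
from h import *
s=bot.grab_frame("scene");crop(s,"c16.png",270,370,180,250,8)
E
python3 st.py
```

```text
t 15.85 p [533.27  15.83 130.65] yaw 0.07 z [-1.e-04 -1.e-04 -1.e+00] F [-0.05 -1.18  0.49] op 22.2 j7 9.2
t 15.9 p [533.16  16.41 130.6 ] yaw 0.1 z [-3.e-04  4.e-04 -1.e+00] F [ 0.29 -0.5   0.8 ] op 22.3 j7 9.2
```

View pics/c16.png

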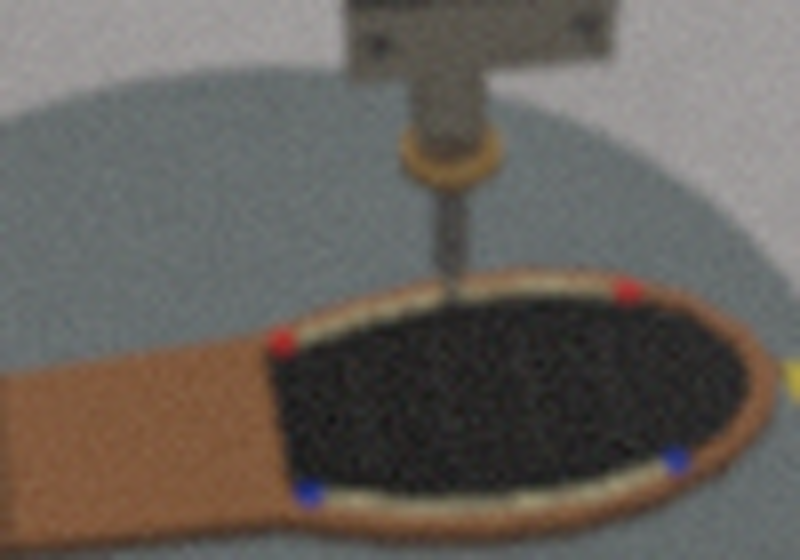

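{"op": "send_rows", "data": {"increments": [{"tx": 0,"ty": -0.0056,"tz": 0,"wx": 0,"wy": 0,"wz": 0,"grip": 0.1},{"tx": 0,"ty": -0.0112,"tz": 0,"wx": 0,"wy": 0,"wz": 0,"grip": 0.1},{"tx": 0,"ty": -0.0168,"tz": 0,"wx": 0,"wy": 0,"wz": 0,"grip": 0.1},{"tx": 0,"ty": -0.0225,"tz": 0,"wx": 0,"wy": 0,"wz": 0,"grip": 0.1},{"tx": 0,"ty": -0.0281,"tz": 0,"wx": 0,"wy": 0,"wz": 0,"grip": 0.1},{"tx": 0,"ty": -0.0337,"tz": 0,"wx": 0,"wy": 0,"wz": 0,"grip": 0.1},{"tx": 0,"ty": -0.0393,"tz": 0,"wx": 0,"wy": 0,"wz": 0,"grip": 0.1},{"tx": 0,"ty": -0.045,"tz": 0,"wx": 0,"wy": 0,"wz": 0,"grip": 0.1},{"tx": 0,"ty": -0.0506,"tz": 0,"wx": 0,"wy": 0,"wz": 0,"grip": 0.1},{"tx": 0,"ty": -0.0562,"tz": 0,"wx": 0,"wy": 0,"wz": 0,"grip": 0.1},{"tx": 0,"ty": -0.0618,"tz": 0,"wx": 0,"wy": 0,"wz": 0,"grip": 0.1},{"tx": 0,"ty": -0.0672,"tz": 0,"wx": 0,"wy": 0,"wz": 0,"grip": 0.1}]}}

```text
clock: 17.1
ee_pos: [533.3, 42.7, 130.6]
orientation: [[1.0, 0.001, -0.0], [0.001, -1.0, -0.0], [-0.0, 0.0, -1.0]]
contact_force: [0.4, -0.5, -0.3]
opening: 22.6
```

{"op": "send_rows", "data": {"increments": [{"tx": 0.0014,"ty": -0.0055,"tz": 0,"wx": 0,"wy": 0,"wz": 0,"grip": 0.1},{"tx": 0.0028,"ty": -0.0109,"tz": 0,"wx": 0,"wy": 0,"wz": 0,"grip": 0.1},{"tx": 0.0042,"ty": -0.0164,"tz": 0,"wx": 0,"wy": 0,"wz": 0,"grip": 0.1},{"tx": 0.0056,"ty": -0.0218,"tz": 0,"wx": 0,"wy": 0,"wz": 0,"grip": 0.1},{"tx": 0.007,"ty": -0.0273,"tz": 0,"wx": 0,"wy": 0,"wz": 0,"grip": 0.1},{"tx": 0.0084,"ty": -0.0328,"tz": 0,"wx": 0,"wy": 0,"wz": 0,"grip": 0.1},{"tx": 0.0098,"ty": -0.0382,"tz": 0,"wx": 0,"wy": 0,"wz": 0,"grip": 0.1},{"tx": 0.0112,"ty": -0.0437,"tz": 0,"wx": 0,"wy": 0,"wz": 0,"grip": 0.1},{"tx": 0.0126,"ty": -0.0491,"tz": 0,"wx": 0,"wy": 0,"wz": 0,"grip": 0.1},{"tx": 0.014,"ty": -0.0546,"tz": 0,"wx": 0,"wy": 0,"wz": 0,"grip": 0.1},{"tx": 0.0154,"ty": -0.06,"tz": 0,"wx": 0,"wy": 0,"wz": 0,"grip": 0.1},{"tx": 0.0168,"ty": -0.0655,"tz": 0,"wx": 0,"wy": 0,"wz": 0,"grip": 0.1}]}}

```text
clock: 18.3
ee_pos: [540.0, 68.9, 130.6]
orientation: [[1.0, 0.001, -0.0], [0.001, -1.0, -0.0], [-0.0, 0.0, -1.0]]
contact_force: [0.5, -1.4, 0.6]
opening: 22.0
```

```bash
python3 st.py; python3 - <<'E'
from h import *
s=bot.grab_frame("scene");crop(s,"c17.png",290,390,180,250,8)
E
python3 st.py
```

```text
t 18.3 p [540.02  68.92 130.64] yaw 0.06 z [-1.e-04 -1.e-04 -1.e+00] F [ 0.5  -1.39  0.58] op 22.0 j7 3.8
t 18.35 p [540.15  69.49 130.63] yaw 0.1 z [ 1.e-04  4.e-04 -1.e+00] F [ 0.56 -0.56  0.63] op 22.1 j7 3.8
```

View pics/c17.png

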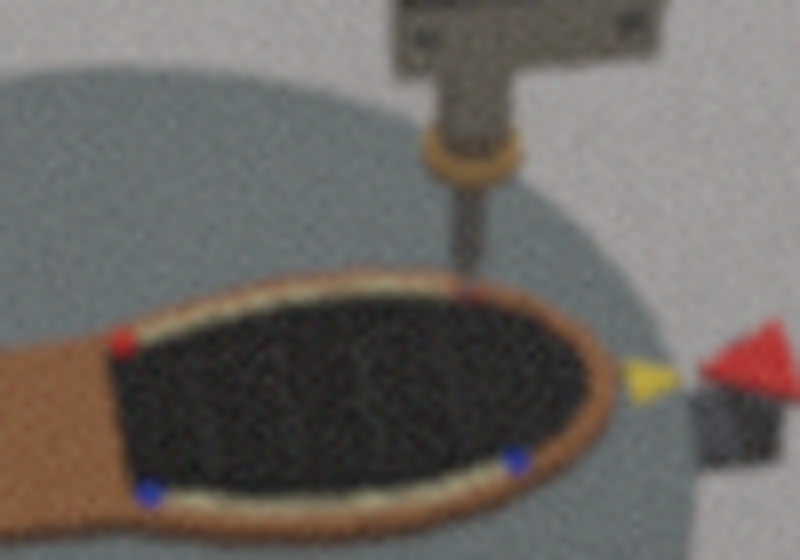

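{"op": "send_rows", "data": {"increments": [{"tx": 0.0004,"ty": -0.0015,"tz": 0,"wx": 0,"wy": 0,"wz": 0,"grip": 0.1},{"tx": 0.0004,"ty": -0.0015,"tz": -0.03,"wx": 0,"wy": 0,"wz": 0,"grip": 0.1},{"tx": 0.0004,"ty": -0.0015,"tz": -0.1,"wx": 0,"wy": 0,"wz": 0,"grip": 0.1},{"tx": 0,"ty": -0.01,"tz": -0.18,"wx": 0,"wy": 0,"wz": 0,"grip": 0.1},{"tx": -0.01,"ty": -0.06,"tz": -0.22,"wx": 0,"wy": 0,"wz": 0,"grip": 0.1},{"tx": -0.03,"ty": -0.15,"tz": -0.222,"wx": 0,"wy": 0,"wz": 0,"grip": 0.1},{"tx": -0.05,"ty": -0.25,"tz": -0.222,"wx": 0,"wy": 0,"wz": 0,"grip": 0.1},{"tx": -0.07,"ty": -0.35,"tz": -0.222,"wx": 0,"wy": 0,"wz": 0,"grip": 0.1},{"tx": -0.09,"ty": -0.45,"tz": -0.222,"wx": 0,"wy": 0,"wz": 0,"grip": 0.1},{"tx": -0.11,"ty": -0.55,"tz": -0.222,"wx": 0,"wy": 0,"wz": 0,"grip": 0.1},{"tx": -0.13,"ty": -0.65,"tz": -0.222,"wx": 0,"wy": 0,"wz": 0,"grip": 0.1},{"tx": -0.145,"ty": -0.72,"tz": -0.222,"wx": 0,"wy": 0,"wz": 0,"grip": 0.1}]}}

```text
clock: 19.55
ee_pos: [479.8, 360.6, 219.9]
orientation: [[1.0, 0.005, -0.001], [0.005, -1.0, 0.002], [-0.001, -0.002, -1.0]]
contact_force: [-0.9, 0.7, -0.8]
opening: 22.3
```

{"op": "send_rows", "data": {"increments": [{"tx": -0.005,"ty": -0.035,"tz": 0,"wx": 0,"wy": 0,"wz": 0,"grip": 0.1},{"tx": -0.006,"ty": -0.043,"tz": 0,"wx": 0,"wy": 0,"wz": 0,"grip": 0.1},{"tx": -0.006,"ty": -0.043,"tz": 0,"wx": 0,"wy": 0,"wz": 0,"grip": 0.1},{"tx": -0.006,"ty": -0.043,"tz": 0,"wx": 0,"wy": 0,"wz": 0,"grip": 0.1},{"tx": -0.006,"ty": -0.043,"tz": 0,"wx": 0,"wy": 0,"wz": 0,"grip": 0.1},{"tx": -0.006,"ty": -0.043,"tz": 0,"wx": 0,"wy": 0,"wz": 0,"grip": 0.1},{"tx": -0.006,"ty": -0.043,"tz": 0,"wx": 0,"wy": 0,"wz": 0,"grip": 0.1},{"tx": -0.006,"ty": -0.043,"tz": 0,"wx": 0,"wy": 0,"wz": 0,"grip": 0.1}]}}

```text
clock: 20.35
ee_pos: [479.4, 373.6, 219.5]
orientation: [[1.0, 0.001, -0.0], [0.001, -1.0, -0.0], [-0.0, 0.0, -1.0]]
contact_force: [-0.5, 0.7, -1.5]
opening: 22.1
```

```bash
python3 st.py;  python3 - <<'E'
from h import *
s=bot.grab_frame("scene");p=bot.get_state()["ee_pos"]
tip=(p[0],p[1],p[2]-89.55);u,v=map(int,proj("scene",tip));print(proj("scene",tip));crop(s,"c18.png",u-40,u+40,v-60,v+30,7)
t=bot.grab_frame("top");print(fit(t),board(t))
E
python3 st.py
```

```text
t 20.35 p [479.41 373.58 219.49] yaw 0.03 z [-0. -0. -1.] F [-0.49  0.73 -1.45] op 22.1 j7 -29.8
(np.float64(465.84430563771207), np.float64(162.9219227994704))
(array([581.74611256, -46.01853302]), np.float64(91.60418462984659), array([[ 0.5, -0.4],
       [-0.2,  0.4],
       [-0.5,  0.1],
       [ 0.2, -0.1]])) (array([581.53911052, -45.90118898]), np.float64(173.5002724858367), 59)
t 20.45 p [479.26 373.8  219.44] yaw 0.06 z [-1.e-04 -1.e-04 -1.e+00] F [ 0.61 -0.92 -1.41] op 21.9 j7 -29.8
```

View pics/c18.png

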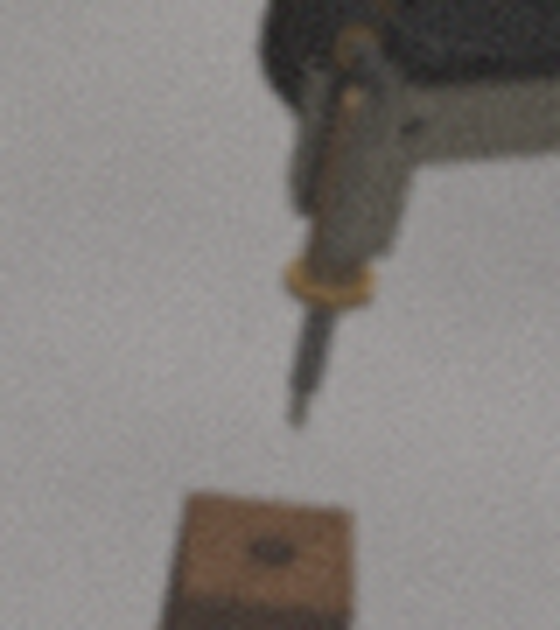

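{"op": "send_rows", "data": {"increments": [{"tx": 0.0008,"ty": -0.0024,"tz": 0.02,"wx": 0,"wy": 0,"wz": 0,"grip": 0.1},{"tx": 0.0008,"ty": -0.0024,"tz": 0.05,"wx": 0,"wy": 0,"wz": 0,"grip": 0.1},{"tx": 0.0008,"ty": -0.0024,"tz": 0.08,"wx": 0,"wy": 0,"wz": 0,"grip": 0.1},{"tx": 0.0008,"ty": -0.0024,"tz": 0.11,"wx": 0,"wy": 0,"wz": 0,"grip": 0.1},{"tx": 0.0008,"ty": -0.0024,"tz": 0.14,"wx": 0,"wy": 0,"wz": 0,"grip": 0.1},{"tx": 0.0008,"ty": -0.0024,"tz": 0.17,"wx": 0,"wy": 0,"wz": 0,"grip": 0.1},{"tx": 0.0008,"ty": -0.0024,"tz": 0.2,"wx": 0,"wy": 0,"wz": 0,"grip": 0.1},{"tx": 0.0008,"ty": -0.0024,"tz": 0.23,"wx": 0,"wy": 0,"wz": 0,"grip": 0.1},{"tx": 0.0008,"ty": -0.0024,"tz": 0.255,"wx": 0,"wy": 0,"wz": 0,"grip": 0.1},{"tx": 0.0008,"ty": -0.0024,"tz": 0.275,"wx": 0,"wy": 0,"wz": 0,"grip": 0.1},{"tx": 0.0008,"ty": -0.0024,"tz": 0.285,"wx": 0,"wy": 0,"wz": 0,"grip": 0.1},{"tx": 0.0008,"ty": -0.0024,"tz": 0.2885,"wx": 0,"wy": 0,"wz": 0,"grip": 0.1}]}}

```text
clock: 21.65
ee_pos: [479.5, 374.8, 103.6]
orientation: [[1.0, 0.001, -0.0], [0.001, -1.0, -0.0], [-0.0, 0.0, -1.0]]
contact_force: [-0.3, -0.6, -0.8]
opening: 22.0
```

```bash
python3 st.py
```

```text
t 21.65 p [479.54 374.75 103.63] yaw 0.06 z [-3.e-04 -3.e-04 -1.e+00] F [-0.26 -0.61 -0.82] op 22.0 j7 -27.3
```

{"op": "send_rows", "data": {"increments": [{"tx": 0,"ty": 0,"tz": 0,"wx": 0,"wy": 0,"wz": 0,"grip": 0.5},{"tx": 0,"ty": 0,"tz": 0,"wx": 0,"wy": 0,"wz": 0,"grip": 0.5},{"tx": 0,"ty": 0,"tz": 0,"wx": 0,"wy": 0,"wz": 0,"grip": 0.5},{"tx": 0,"ty": 0,"tz": -0.04,"wx": 0,"wy": 0,"wz": 0,"grip": 0.5},{"tx": 0,"ty": 0,"tz": -0.12,"wx": 0,"wy": 0,"wz": 0,"grip": 0.5},{"tx": 0,"ty": 0,"tz": -0.2,"wx": 0,"wy": 0,"wz": 0,"grip": 0.5},{"tx": 0.02,"ty": 0.04,"tz": -0.24,"wx": 0,"wy": 0,"wz": 0,"grip": 0.5},{"tx": 0.07,"ty": 0.14,"tz": -0.24,"wx": 0,"wy": 0,"wz": 0,"grip": 0.5},{"tx": 0.12,"ty": 0.25,"tz": -0.24,"wx": 0,"wy": 0,"wz": 0,"grip": 0.5},{"tx": 0.17,"ty": 0.36,"tz": -0.24,"wx": 0,"wy": 0,"wz": 0,"grip": 0.5},{"tx": 0.21,"ty": 0.45,"tz": -0.24,"wx": 0,"wy": 0,"wz": 0,"grip": 0.5},{"tx": 0.25,"ty": 0.55,"tz": -0.24,"wx": 0,"wy": 0,"wz": 0,"grip": 0.5}]}}

```text
clock: 22.85
ee_pos: [580.6, 153.8, 200.7]
orientation: [[1.0, 0.001, 0.001], [0.001, -1.0, 0.001], [0.001, -0.001, -1.0]]
contact_force: [1.1, 0.6, 0.5]
opening: 47.1
```

```bash
python3 st.py; python3 - <<'E'
from h import *
s=bot.grab_frame("scene");crop(s,"c19.png",430,500,130,220,6);cv2.imwrite("pics/scene6.png",s)
E
```

```text
t 22.85 p [580.59 153.77 200.69] yaw 0.09 z [ 1.2e-03  9.0e-04 -1.0e+00] F [1.14 0.61 0.46] op 47.1 j7 -6.3
```

View pics/c19.png

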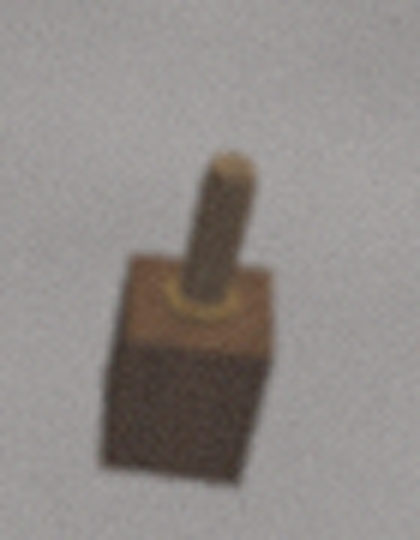

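{"op": "send_rows", "data": {"increments": [{"tx": 0.05,"ty": 0.11,"tz": 0,"wx": 0,"wy": 0,"wz": 0,"grip": 0.5},{"tx": 0.1,"ty": 0.22,"tz": 0,"wx": 0,"wy": 0,"wz": 0,"grip": 0.5},{"tx": 0.145,"ty": 0.33,"tz": 0.02,"wx": 0,"wy": 0,"wz": 0,"grip": 0.5},{"tx": 0.19,"ty": 0.43,"tz": 0.06,"wx": 0,"wy": 0,"wz": 0,"grip": 0.5},{"tx": 0.235,"ty": 0.53,"tz": 0.1,"wx": 0,"wy": 0,"wz": 0,"grip": 0.5},{"tx": 0.27,"ty": 0.61,"tz": 0.14,"wx": 0,"wy": 0,"wz": 0,"grip": 0.5},{"tx": 0.295,"ty": 0.67,"tz": 0.17,"wx": 0,"wy": 0,"wz": 0,"grip": 0.5},{"tx": 0.299,"ty": 0.682,"tz": 0.19,"wx": 0,"wy": 0,"wz": 0,"grip": 0.5},{"tx": 0.299,"ty": 0.682,"tz": 0.2,"wx": 0,"wy": 0,"wz": 0,"grip": 0.5},{"tx": 0.299,"ty": 0.682,"tz": 0.2,"wx": 0,"wy": 0,"wz": 0,"grip": 0.5},{"tx": 0.299,"ty": 0.682,"tz": 0.2,"wx": 0,"wy": 0,"wz": 0,"grip": 0.5}]}}

```text
clock: 24.0
ee_pos: [700.1, -114.7, 120.9]
orientation: [[1.0, 0.004, 0.001], [0.004, -1.0, 0.002], [0.001, -0.002, -1.0]]
contact_force: [0.9, -0.0, 1.1]
opening: 46.2
```

{"op": "send_rows", "data": {"increments": [{"tx": 0,"ty": 0,"tz": 0.02,"wx": 0,"wy": 0,"wz": 0,"grip": 0.5},{"tx": 0,"ty": 0,"tz": 0.05,"wx": 0,"wy": 0,"wz": 0,"grip": 0.5},{"tx": 0,"ty": 0,"tz": 0.09,"wx": 0,"wy": 0,"wz": 0,"grip": 0.5},{"tx": 0,"ty": 0,"tz": 0.125,"wx": 0,"wy": 0,"wz": 0,"grip": 0.5},{"tx": 0,"ty": 0,"tz": 0.144,"wx": 0,"wy": 0,"wz": 0,"grip": 0.5},{"tx": 0,"ty": 0,"tz": 0.144,"wx": 0,"wy": 0,"wz": 0,"grip": 0.5},{"tx": 0,"ty": 0,"tz": 0.144,"wx": 0,"wy": 0,"wz": 0,"grip": 0.5}]}}

```text
clock: 24.7
ee_pos: [699.9, -118.0, 62.3]
orientation: [[1.0, 0.001, 0.0], [0.001, -1.0, -0.0], [0.0, 0.0, -1.0]]
contact_force: [0.1, -1.2, -0.6]
opening: 46.4
```

```bash
python3 st.py; python3 - <<'E'
import numpy as np
c=np.array([581.6,-46.0]);R=np.hypot(75,115);off=-123.11
# 91.6 -> 271.75 (blue -88.25), ccw 180.1
a0=91.6+off
p0=c+R*np.array([np.cos(np.radians(a0)),np.sin(np.radians(a0))]);print(p0)
N=36;last=p0
for i in range(1,N+1):
    f=i/N;g=f*f*(3-2*f);a=np.radians(a0+180.15*g);p=c+R*np.array([np.cos(a),np.sin(a)])
    d=p-last;print(i,(d[0]/400).round(3),(-d[1]/400).round(3),p.round(1))
    if i%12==0:last=p;print()
E
```

```text
t 24.7 p [ 699.87 -117.97   62.29] yaw 0.05 z [ 0.e+00 -2.e-04 -1.e+00] F [ 0.05 -1.24 -0.56] op 46.4 j7 18.9
[ 698.65096683 -117.75702867]
1 0.001 -0.002 [ 699.2 -116.9]
2 0.005 -0.008 [ 700.6 -114.4]
3 0.011 -0.018 [ 702.9 -110.4]
4 0.018 -0.033 [ 705.7 -104.7]
5 0.026 -0.051 [708.9 -97.5]
6 0.034 -0.072 [712.1 -88.8]
7 0.041 -0.098 [715.  -78.6]
8 0.047 -0.127 [717.3 -66.9]
9 0.05 -0.159 [718.7 -54.1]
10 0.05 -0.194 [718.8 -40.1]
11 0.047 -0.231 [717.3 -25.3]
12 0.039 -0.269 [714.1 -10. ]

13 -0.013 -0.039 [708.9   5.4]
14 -0.031 -0.077 [701.6  20.6]
15 -0.054 -0.113 [692.3  35.2]
16 -0.083 -0.147 [681.   48.7]
17 -0.116 -0.177 [667.9  60.8]
18 -0.152 -0.203 [653.2  71.1]
19 -0.192 -0.224 [637.3  79.5]
20 -0.234 -0.239 [620.6  85.7]
21 -0.277 -0.249 [603.4  89.6]
22 -0.32 -0.253 [586.2  91.2]
23 -0.362 -0.252 [569.3  90.7]
24 -0.402 -0.246 [553.2  88.3]

25 -0.038 0.01 [538.1  84.2]
26 -0.072 0.024 [524.3  78.8]
27 -0.103 0.04 [511.9  72.3]
28 -0.13 0.058 [501.1  65.2]
29 -0.154 0.076 [491.8  57.8]
30 -0.173 0.094 [484.   50.6]
31 -0.189 0.111 [477.7  43.7]
32 -0.201 0.127 [472.7  37.7]
33 -0.211 0.139 [469.   32.6]
34 -0.217 0.149 [466.4  28.7]
35 -0.221 0.155 [464.9  26.3]
36 -0.222 0.157 [464.4  25.5]
```

{"op": "send_rows", "data": {"increments": [{"tx": -0.001,"ty": 0,"tz": 0,"wx": 0,"wy": 0,"wz": 0,"grip": 0.1},{"tx": -0.001,"ty": 0,"tz": 0,"wx": 0,"wy": 0,"wz": 0,"grip": 0.1},{"tx": -0.001,"ty": 0,"tz": 0,"wx": 0,"wy": 0,"wz": 0,"grip": 0.1},{"tx": -0.001,"ty": 0,"tz": 0,"wx": 0,"wy": 0,"wz": 0,"grip": 0.1},{"tx": -0.001,"ty": 0,"tz": 0,"wx": 0,"wy": 0,"wz": 0,"grip": 0.1}]}}

```text
clock: 25.2
ee_pos: [699.5, -117.8, 62.9]
orientation: [[1.0, 0.001, 0.001], [0.001, -1.0, -0.0], [0.001, 0.0, -1.0]]
contact_force: [0.0, -0.4, 1.5]
opening: 21.4
```

{"op": "send_rows", "data": {"increments": [{"tx": 0.001,"ty": -0.002,"tz": 0,"wx": 0,"wy": 0,"wz": 0,"grip": 0.1},{"tx": 0.005,"ty": -0.008,"tz": 0,"wx": 0,"wy": 0,"wz": 0,"grip": 0.1},{"tx": 0.011,"ty": -0.018,"tz": 0,"wx": 0,"wy": 0,"wz": 0,"grip": 0.1},{"tx": 0.018,"ty": -0.033,"tz": 0,"wx": 0,"wy": 0,"wz": 0,"grip": 0.1},{"tx": 0.026,"ty": -0.051,"tz": 0,"wx": 0,"wy": 0,"wz": 0,"grip": 0.1},{"tx": 0.034,"ty": -0.072,"tz": 0,"wx": 0,"wy": 0,"wz": 0,"grip": 0.1},{"tx": 0.041,"ty": -0.098,"tz": 0,"wx": 0,"wy": 0,"wz": 0,"grip": 0.1},{"tx": 0.047,"ty": -0.127,"tz": 0,"wx": 0,"wy": 0,"wz": 0,"grip": 0.1},{"tx": 0.05,"ty": -0.159,"tz": 0,"wx": 0,"wy": 0,"wz": 0,"grip": 0.1},{"tx": 0.05,"ty": -0.194,"tz": 0,"wx": 0,"wy": 0,"wz": 0,"grip": 0.1},{"tx": 0.047,"ty": -0.231,"tz": 0,"wx": 0,"wy": 0,"wz": 0,"grip": 0.1},{"tx": 0.039,"ty": -0.269,"tz": 0,"wx": 0,"wy": 0,"wz": 0,"grip": 0.1}]}}

```text
clock: 26.4
ee_pos: [715.0, -10.6, 62.9]
orientation: [[1.0, 0.001, 0.0], [0.001, -1.0, -0.002], [0.0, 0.002, -1.0]]
contact_force: [-3.2, -3.7, 6.3]
opening: 20.9
```

{"op": "send_rows", "data": {"increments": [{"tx": -0.013,"ty": -0.039,"tz": 0,"wx": 0,"wy": 0,"wz": 0,"grip": 0.1},{"tx": -0.031,"ty": -0.077,"tz": 0,"wx": 0,"wy": 0,"wz": 0,"grip": 0.1},{"tx": -0.054,"ty": -0.113,"tz": 0,"wx": 0,"wy": 0,"wz": 0,"grip": 0.1},{"tx": -0.083,"ty": -0.147,"tz": 0,"wx": 0,"wy": 0,"wz": 0,"grip": 0.1},{"tx": -0.116,"ty": -0.177,"tz": 0,"wx": 0,"wy": 0,"wz": 0,"grip": 0.1},{"tx": -0.152,"ty": -0.203,"tz": 0,"wx": 0,"wy": 0,"wz": 0,"grip": 0.1},{"tx": -0.192,"ty": -0.224,"tz": 0,"wx": 0,"wy": 0,"wz": 0,"grip": 0.1},{"tx": -0.234,"ty": -0.239,"tz": 0,"wx": 0,"wy": 0,"wz": 0,"grip": 0.1},{"tx": -0.277,"ty": -0.249,"tz": 0,"wx": 0,"wy": 0,"wz": 0,"grip": 0.1},{"tx": -0.32,"ty": -0.253,"tz": 0,"wx": 0,"wy": 0,"wz": 0,"grip": 0.1},{"tx": -0.362,"ty": -0.252,"tz": 0,"wx": 0,"wy": 0,"wz": 0,"grip": 0.1},{"tx": -0.402,"ty": -0.246,"tz": 0,"wx": 0,"wy": 0,"wz": 0,"grip": 0.1}]}}

```text
clock: 27.6
ee_pos: [556.2, 88.7, 62.8]
orientation: [[1.0, 0.002, 0.007], [0.002, -1.0, -0.0], [0.007, 0.0, -1.0]]
contact_force: [3.8, -3.4, 0.1]
opening: 21.3
```

{"op": "send_rows", "data": {"increments": [{"tx": -0.038,"ty": 0.01,"tz": 0,"wx": 0,"wy": 0,"wz": 0,"grip": 0.1},{"tx": -0.072,"ty": 0.024,"tz": 0,"wx": 0,"wy": 0,"wz": 0,"grip": 0.1},{"tx": -0.103,"ty": 0.04,"tz": 0,"wx": 0,"wy": 0,"wz": 0,"grip": 0.1},{"tx": -0.13,"ty": 0.058,"tz": 0,"wx": 0,"wy": 0,"wz": 0,"grip": 0.1},{"tx": -0.154,"ty": 0.076,"tz": 0,"wx": 0,"wy": 0,"wz": 0,"grip": 0.1},{"tx": -0.173,"ty": 0.094,"tz": 0,"wx": 0,"wy": 0,"wz": 0,"grip": 0.1},{"tx": -0.189,"ty": 0.111,"tz": 0,"wx": 0,"wy": 0,"wz": 0,"grip": 0.1},{"tx": -0.201,"ty": 0.127,"tz": 0,"wx": 0,"wy": 0,"wz": 0,"grip": 0.1},{"tx": -0.211,"ty": 0.139,"tz": 0,"wx": 0,"wy": 0,"wz": 0,"grip": 0.1},{"tx": -0.217,"ty": 0.149,"tz": 0,"wx": 0,"wy": 0,"wz": 0,"grip": 0.1},{"tx": -0.221,"ty": 0.155,"tz": 0,"wx": 0,"wy": 0,"wz": 0,"grip": 0.1},{"tx": -0.222,"ty": 0.157,"tz": 0,"wx": 0,"wy": 0,"wz": 0,"grip": 0.1}]}}

```text
clock: 28.8
ee_pos: [465.0, 25.2, 62.8]
orientation: [[1.0, 0.001, 0.0], [0.001, -1.0, 0.001], [0.0, -0.001, -1.0]]
contact_force: [1.7, 1.8, 5.4]
opening: 21.2
```

```bash
python3 st.py; python3 - <<'E'
from h import *
t=bot.grab_frame("top");crop(t,"c20.png",260,440,100,255,4)
print(dots(t)); 
for u in dots(t)["mark"]: q=onz("top",*u,37)[:2]-np.array([581.6,-46]);print("mark",np.hypot(*q),np.degrees(np.arctan2(q[1],q[0])))
E
python3 st.py
```

```text
t 28.8 p [465.02  25.19  62.75] yaw 0.04 z [ 1.e-04  8.e-04 -1.e+00] F [1.69 1.83 5.41] op 21.2 j7 11.5
{'red': [[335.58, 211.63], [300.57, 205.03], [392.67, 164.22], [353.0, 167.0]], 'blue': [[393.67, 190.89], [353.71, 190.0]], 'mark': [[410.38, 178.19]]}
mark 165.32821958891776 -88.11113950283072
t 28.85 p [464.99  25.18  62.73] yaw 0.04 z [ 0.e+00  7.e-04 -1.e+00] F [1.63 1.13 6.43] op 21.3 j7 11.5
```

View pics/c20.png

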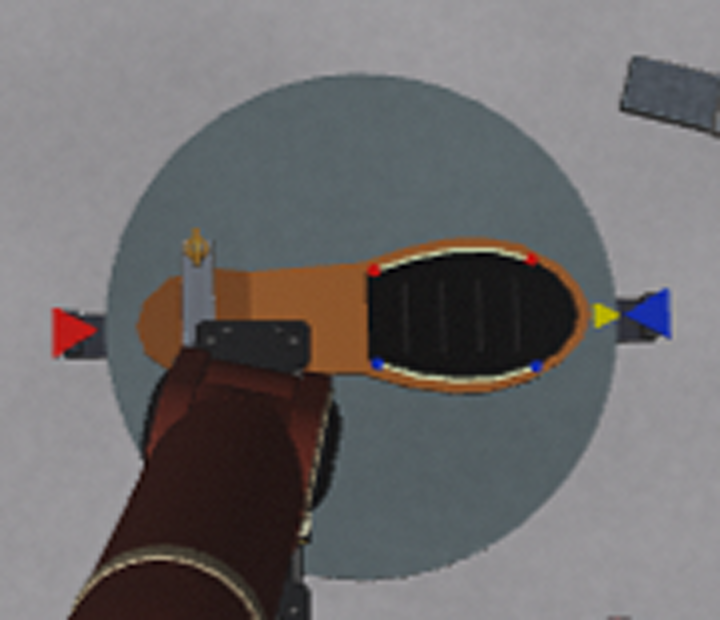

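{"op": "send_rows", "data": {"increments": [{"tx": 0,"ty": 0,"tz": 0,"wx": 0,"wy": 0,"wz": 0,"grip": 0.55},{"tx": 0,"ty": 0,"tz": 0,"wx": 0,"wy": 0,"wz": 0,"grip": 0.55},{"tx": 0,"ty": 0,"tz": 0,"wx": 0,"wy": 0,"wz": 0,"grip": 0.55},{"tx": 0,"ty": 0,"tz": -0.04,"wx": 0,"wy": 0,"wz": 0,"grip": 0.55},{"tx": 0,"ty": 0,"tz": -0.12,"wx": 0,"wy": 0,"wz": 0,"grip": 0.55},{"tx": 0,"ty": -0.02,"tz": -0.22,"wx": 0,"wy": 0,"wz": 0,"grip": 0.55},{"tx": 0.005,"ty": -0.08,"tz": -0.31,"wx": 0,"wy": 0,"wz": 0,"grip": 0.55},{"tx": 0.01,"ty": -0.18,"tz": -0.343,"wx": 0,"wy": 0,"wz": 0,"grip": 0.55},{"tx": 0.015,"ty": -0.29,"tz": -0.343,"wx": 0,"wy": 0,"wz": 0,"grip": 0.55},{"tx": 0.02,"ty": -0.4,"tz": -0.343,"wx": 0,"wy": 0,"wz": 0,"grip": 0.55},{"tx": 0.025,"ty": -0.51,"tz": -0.343,"wx": 0,"wy": 0,"wz": 0,"grip": 0.55},{"tx": 0.03,"ty": -0.62,"tz": -0.343,"wx": 0,"wy": 0,"wz": 0,"grip": 0.55}]}}

```text
clock: 30.05
ee_pos: [475.9, 274.5, 199.1]
orientation: [[1.0, 0.001, -0.002], [0.001, -1.0, -0.001], [-0.002, 0.001, -1.0]]
contact_force: [0.6, 0.7, 0.6]
opening: 51.3
```

{"op": "send_rows", "data": {"increments": [{"tx": 0.002,"ty": -0.09,"tz": 0,"wx": 0,"wy": 0,"wz": 0,"grip": 0.55},{"tx": 0.004,"ty": -0.17,"tz": 0,"wx": 0,"wy": 0,"wz": 0,"grip": 0.55},{"tx": 0.006,"ty": -0.23,"tz": 0,"wx": 0,"wy": 0,"wz": 0,"grip": 0.55},{"tx": 0.006,"ty": -0.254,"tz": 0,"wx": 0,"wy": 0,"wz": 0,"grip": 0.55},{"tx": 0.006,"ty": -0.254,"tz": 0,"wx": 0,"wy": 0,"wz": 0,"grip": 0.55},{"tx": 0.006,"ty": -0.254,"tz": 0,"wx": 0,"wy": 0,"wz": 0,"grip": 0.55},{"tx": 0.006,"ty": -0.254,"tz": 0,"wx": 0,"wy": 0,"wz": 0,"grip": 0.55},{"tx": 0.006,"ty": -0.254,"tz": 0,"wx": 0,"wy": 0,"wz": 0,"grip": 0.55},{"tx": 0.006,"ty": -0.254,"tz": 0,"wx": 0,"wy": 0,"wz": 0,"grip": 0.55}]}}

```text
clock: 30.95
ee_pos: [479.5, 373.8, 199.9]
orientation: [[1.0, -0.0, 0.0], [-0.0, -1.0, -0.0], [0.0, 0.0, -1.0]]
contact_force: [-0.1, -0.5, 0.0]
opening: 51.5
```

```bash
python3 st.py; python3 - <<'E'
from h import *
t=bot.grab_frame("top");crop(t,"c21.png",260,520,100,265,3);cv2.imwrite("pics/top7.png",t)
print(fit(t),board(t))
c=np.array([581.6,-46]);
for u in dots(t)["mark"]: q=onz("top",*u,37)[:2]-c;print("mark",np.hypot(*q),np.degrees(np.arctan2(q[1],q[0])))
_,th,_=fit(t);a=np.radians(th);R=np.array([[np.cos(a),-np.sin(a)],[np.sin(a),np.cos(a)]])
print((np.array([(10, -30), (37, -39), (64, -43), (91, -42.5), (117, -35)])@R.T+c).round(1))
E
```

```text
t 30.95 p [479.51 373.84 199.9 ] yaw -0.03 z [ 1.e-04 -1.e-04 -1.e+00] F [-0.09 -0.49  0.02] op 51.5 j7 -29.1
(array([582.69151367, -46.21756297]), np.float64(-88.61868469251267), array([[-0.5,  0.7],
       [-0.1, -1. ],
       [ 0.3,  0.5],
       [ 0.3, -0.3]])) (array([581.45151538, -45.77788048]), np.float64(173.41413931462333), 56)
mark 165.32821958891776 -88.11113950283072
[[ 551.8  -56.7]
 [ 543.5  -83.9]
 [ 540.2 -111. ]
 [ 541.3 -138. ]
 [ 549.4 -163.8]]
```

View pics/c21.png

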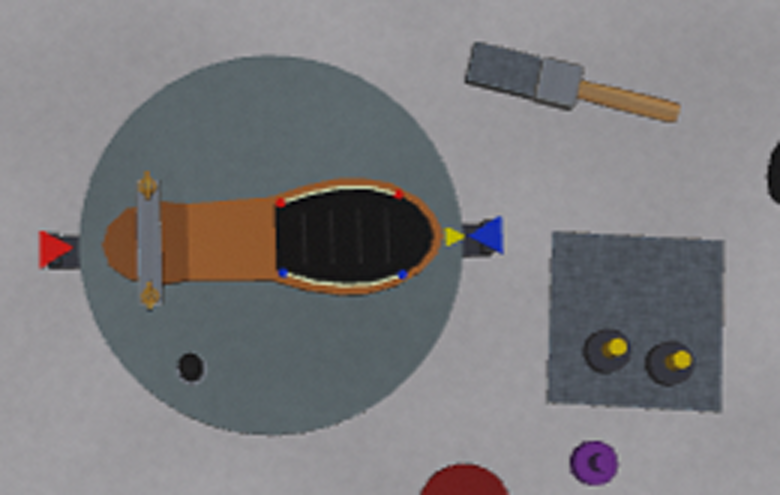

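{"op": "send_rows", "data": {"increments": [{"tx": 0,"ty": -0.001,"tz": 0.02,"wx": 0,"wy": 0,"wz": 0,"grip": 0.55},{"tx": 0,"ty": -0.001,"tz": 0.05,"wx": 0,"wy": 0,"wz": 0,"grip": 0.55},{"tx": 0,"ty": -0.001,"tz": 0.09,"wx": 0,"wy": 0,"wz": 0,"grip": 0.55},{"tx": 0,"ty": -0.001,"tz": 0.13,"wx": 0,"wy": 0,"wz": 0,"grip": 0.55},{"tx": 0,"ty": -0.001,"tz": 0.17,"wx": 0,"wy": 0,"wz": 0,"grip": 0.55},{"tx": 0,"ty": -0.001,"tz": 0.21,"wx": 0,"wy": 0,"wz": 0,"grip": 0.55},{"tx": 0,"ty": -0.001,"tz": 0.235,"wx": 0,"wy": 0,"wz": 0,"grip": 0.55},{"tx": 0,"ty": -0.001,"tz": 0.241,"wx": 0,"wy": 0,"wz": 0,"grip": 0.55},{"tx": 0,"ty": -0.001,"tz": 0.241,"wx": 0,"wy": 0,"wz": 0,"grip": 0.55},{"tx": 0,"ty": -0.001,"tz": 0.241,"wx": 0,"wy": 0,"wz": 0,"grip": 0.55}]}}

```text
clock: 32.0
ee_pos: [479.7, 375.5, 103.8]
orientation: [[1.0, 0.001, 0.001], [0.001, -1.0, 0.001], [0.001, -0.001, -1.0]]
contact_force: [-0.5, 0.3, 0.0]
opening: 51.1
```

{"op": "send_rows", "data": {"increments": [{"tx": 0,"ty": 0,"tz": 0,"wx": 0,"wy": 0,"wz": 0,"grip": 0.1},{"tx": 0,"ty": 0,"tz": 0,"wx": 0,"wy": 0,"wz": 0,"grip": 0.1},{"tx": 0,"ty": 0,"tz": 0,"wx": 0,"wy": 0,"wz": 0,"grip": 0.1},{"tx": 0,"ty": 0,"tz": 0,"wx": 0,"wy": 0,"wz": 0,"grip": 0.1},{"tx": 0,"ty": 0,"tz": 0,"wx": 0,"wy": 0,"wz": 0,"grip": 0.1},{"tx": 0,"ty": 0,"tz": 0,"wx": 0,"wy": 0,"wz": 0,"grip": 0.1}]}}

```text
clock: 32.6
ee_pos: [479.4, 375.3, 103.4]
orientation: [[1.0, 0.001, 0.0], [0.001, -1.0, 0.0], [0.0, -0.0, -1.0]]
contact_force: [0.0, 0.2, 1.4]
opening: 22.6
```

```bash
python3 st.py
```

```text
t 32.6 p [479.35 375.28 103.41] yaw 0.06 z [ 3.e-04  2.e-04 -1.e+00] F [0.01 0.16 1.37] op 22.6 j7 -27.0
```

{"op": "send_rows", "data": {"increments": [{"tx": 0,"ty": 0,"tz": -0.02,"wx": 0,"wy": 0,"wz": 0,"grip": 0.1},{"tx": 0,"ty": 0,"tz": -0.06,"wx": 0,"wy": 0,"wz": 0,"grip": 0.1},{"tx": 0,"ty": 0,"tz": -0.12,"wx": 0,"wy": 0,"wz": 0,"grip": 0.1},{"tx": 0,"ty": 0,"tz": -0.19,"wx": 0,"wy": 0,"wz": 0,"grip": 0.1},{"tx": 0,"ty": 0,"tz": -0.25,"wx": 0,"wy": 0,"wz": 0,"grip": 0.1},{"tx": 0,"ty": 0,"tz": -0.29,"wx": 0,"wy": 0,"wz": 0,"grip": 0.1},{"tx": 0.01,"ty": 0.06,"tz": -0.29,"wx": 0,"wy": 0,"wz": 0,"grip": 0.1},{"tx": 0.03,"ty": 0.15,"tz": -0.29,"wx": 0,"wy": 0,"wz": 0,"grip": 0.1},{"tx": 0.05,"ty": 0.25,"tz": -0.29,"wx": 0,"wy": 0,"wz": 0,"grip": 0.1},{"tx": 0.07,"ty": 0.35,"tz": -0.29,"wx": 0,"wy": 0,"wz": 0,"grip": 0.1},{"tx": 0.09,"ty": 0.45,"tz": -0.29,"wx": 0,"wy": 0,"wz": 0,"grip": 0.1},{"tx": 0.11,"ty": 0.55,"tz": -0.29,"wx": 0,"wy": 0,"wz": 0,"grip": 0.1}]}}

```text
clock: 33.8
ee_pos: [523.3, 153.6, 219.6]
orientation: [[1.0, 0.001, -0.0], [0.001, -1.0, -0.0], [-0.0, 0.0, -1.0]]
contact_force: [1.0, -1.1, -1.2]
opening: 22.0
```

{"op": "send_rows", "data": {"increments": [{"tx": 0.015,"ty": 0.1,"tz": 0,"wx": 0,"wy": 0,"wz": 0,"grip": 0.1},{"tx": 0.03,"ty": 0.2,"tz": 0,"wx": 0,"wy": 0,"wz": 0,"grip": 0.1},{"tx": 0.045,"ty": 0.3,"tz": 0.02,"wx": 0,"wy": 0,"wz": 0,"grip": 0.1},{"tx": 0.06,"ty": 0.4,"tz": 0.05,"wx": 0,"wy": 0,"wz": 0,"grip": 0.1},{"tx": 0.07,"ty": 0.48,"tz": 0.09,"wx": 0,"wy": 0,"wz": 0,"grip": 0.1},{"tx": 0.071,"ty": 0.525,"tz": 0.13,"wx": 0,"wy": 0,"wz": 0,"grip": 0.1},{"tx": 0.071,"ty": 0.532,"tz": 0.16,"wx": 0,"wy": 0,"wz": 0,"grip": 0.1},{"tx": 0.071,"ty": 0.532,"tz": 0.174,"wx": 0,"wy": 0,"wz": 0,"grip": 0.1},{"tx": 0.071,"ty": 0.532,"tz": 0.174,"wx": 0,"wy": 0,"wz": 0,"grip": 0.1},{"tx": 0.071,"ty": 0.532,"tz": 0.174,"wx": 0,"wy": 0,"wz": 0,"grip": 0.1},{"tx": 0.071,"ty": 0.532,"tz": 0.174,"wx": 0,"wy": 0,"wz": 0,"grip": 0.1}]}}

```text
clock: 34.9
ee_pos: [552.7, -56.1, 150.4]
orientation: [[1.0, 0.003, 0.001], [0.003, -1.0, 0.0], [0.001, -0.0, -1.0]]
contact_force: [0.6, 0.4, -1.1]
opening: 21.7
```

```bash
python3 st.py; python3 tip.py; python3 - <<'E'
from h import *
s=cv2.imread("pics/scene5.png");crop(s,"c22.png",210,330,170,260,6)
print(blob(s,(105,110,60),(130,255,255),(225,320,190,260))[0])
print([np.round(proj("scene",q),1) for q in((551.9,-56.9,45),(550.1,-164,45))])
E
python3 st.py
```

```text
t 34.9 p [552.69 -56.08 150.4 ] yaw 0.2 z [ 1.5e-03  5.0e-04 -1.0e+00] F [ 0.63  0.42 -1.07] op 21.7 j7 17.0
[552.29149845 -57.09229759 150.0730844 ]
-42 295.4 215 [102, 101, 99, 102, 101, 104, 102, 100, 89, 75, 64, 69, 80, 92, 101, 103, 102, 101, 103] 296.36
-46 295.5 216 [103, 103, 104, 101, 104, 100, 100, 96, 84, 75, 75, 85, 96, 101, 100, 104, 105, 101, 101] 296.47
-50 295.6 218 [104, 102, 102, 102, 103, 102, 101, 101, 95, 86, 83, 94, 101, 102, 102, 102, 103, 101, 101] 296.59
-54 295.7 219 [102, 103, 101, 101, 100, 102, 101, 106, 97, 87, 88, 94, 99, 101, 105, 106, 104, 103, 102] 296.6
-57 295.8 220 [100, 102, 99, 102, 102, 102, 104, 102, 103, 91, 94, 95, 104, 104, 105, 106, 103, 103, 102] 296.76
-60 295.8 221 [99, 100, 99, 99, 99, 102, 99, 98, 100, 99, 98, 99, 104, 101, 103, 104, 101, 103, 102] 287.0
-63 295.9 221 [99, 100, 99, 99, 99, 102, 99, 98, 100, 99, 98, 99, 104, 101, 103, 104, 101, 103, 102] 287.0
hole exp (np.float64(462.0871333584503), np.float64(180.38129726853876))
[(7, [297.0, 225.29], [296, 224, 3, 3]), (7, [252.0, 229.0], [251, 228, 3, 3])]
[array([296.2, 225. ]), array([251.6, 228.9])]
t 35.1 p [552.29 -57.09 150.07] yaw 0.1 z [ 8.e-04  0.e+00 -1.e+00] F [ 0.08  0.44 -1.49] op 22.4 j7 17.1
```

View pics/c22.png

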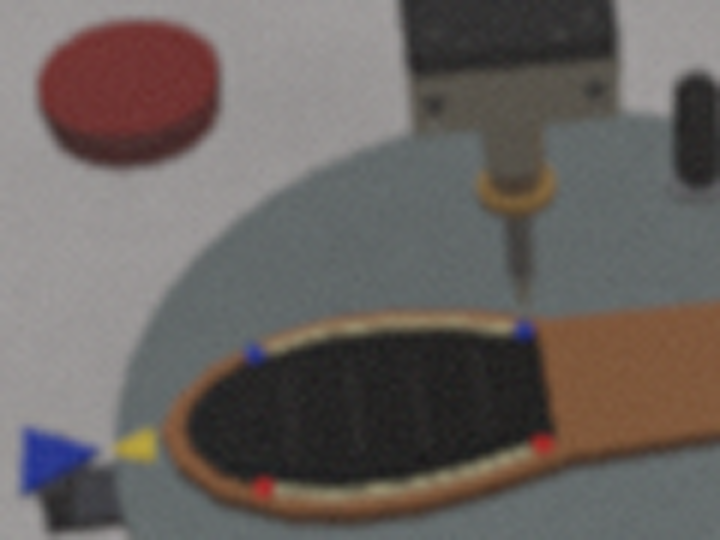

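{"op": "send_rows", "data": {"increments": [{"tx": -0.0005,"ty": 0,"tz": 0.008,"wx": 0,"wy": 0,"wz": 0,"grip": 0.1},{"tx": -0.0005,"ty": 0,"tz": 0.018,"wx": 0,"wy": 0,"wz": 0,"grip": 0.1},{"tx": -0.0005,"ty": 0,"tz": 0.028,"wx": 0,"wy": 0,"wz": 0,"grip": 0.1},{"tx": -0.0005,"ty": 0,"tz": 0.036,"wx": 0,"wy": 0,"wz": 0,"grip": 0.1},{"tx": -0.0005,"ty": 0,"tz": 0.043,"wx": 0,"wy": 0,"wz": 0,"grip": 0.1},{"tx": -0.0005,"ty": 0,"tz": 0.048,"wx": 0,"wy": 0,"wz": 0,"grip": 0.1},{"tx": -0.0005,"ty": 0,"tz": 0.048,"wx": 0,"wy": 0,"wz": 0,"grip": 0.1}]}}

```text
clock: 35.8
ee_pos: [551.7, -57.5, 130.3]
orientation: [[1.0, 0.001, -0.001], [0.001, -1.0, 0.0], [-0.001, -0.0, -1.0]]
contact_force: [-0.6, -0.6, -0.8]
opening: 22.2
```

```bash
python3 st.py; python3 - <<'E'
from h import *
s=bot.grab_frame("scene");crop(s,"c23.png",230,330,180,250,8)
E
python3 st.py
```

```text
t 35.8 p [551.72 -57.52 130.27] yaw 0.06 z [-5.e-04  0.e+00 -1.e+00] F [-0.6  -0.59 -0.76] op 22.2 j7 17.7
t 35.85 p [551.76 -57.49 130.45] yaw 0.06 z [-4.e-04  1.e-04 -1.e+00] F [-0.23  0.45  0.38] op 22.2 j7 17.7
```

View pics/c23.png

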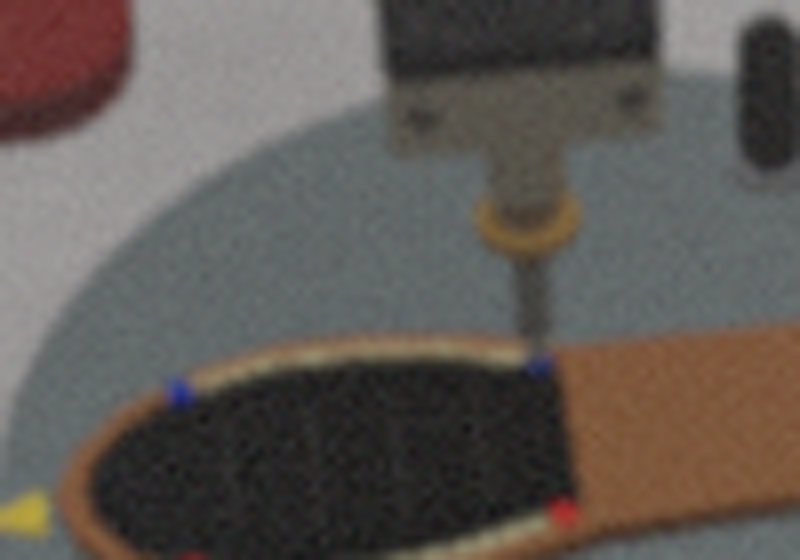

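{"op": "send_rows", "data": {"increments": [{"tx": 0.0003,"ty": -0.0013,"tz": 0,"wx": 0,"wy": 0,"wz": 0,"grip": 0.1},{"tx": 0.0003,"ty": -0.0013,"tz": 0,"wx": 0,"wy": 0,"wz": 0,"grip": 0.1}]}}

```text
clock: 36.05
ee_pos: [551.9, -57.2, 130.6]
orientation: [[1.0, 0.001, -0.0], [0.001, -1.0, -0.0], [-0.0, 0.0, -1.0]]
contact_force: [-1.1, -1.1, -0.3]
opening: 22.5
```

{"op": "send_rows", "data": {"increments": [{"tx": -0.0017,"ty": 0.0057,"tz": 0,"wx": 0,"wy": 0,"wz": 0,"grip": 0.1},{"tx": -0.0034,"ty": 0.0113,"tz": 0,"wx": 0,"wy": 0,"wz": 0,"grip": 0.1},{"tx": -0.0051,"ty": 0.017,"tz": 0,"wx": 0,"wy": 0,"wz": 0,"grip": 0.1},{"tx": -0.0068,"ty": 0.0227,"tz": 0,"wx": 0,"wy": 0,"wz": 0,"grip": 0.1},{"tx": -0.0085,"ty": 0.0283,"tz": 0,"wx": 0,"wy": 0,"wz": 0,"grip": 0.1},{"tx": -0.0103,"ty": 0.034,"tz": 0,"wx": 0,"wy": 0,"wz": 0,"grip": 0.1},{"tx": -0.012,"ty": 0.0397,"tz": 0,"wx": 0,"wy": 0,"wz": 0,"grip": 0.1},{"tx": -0.0137,"ty": 0.0453,"tz": 0,"wx": 0,"wy": 0,"wz": 0,"grip": 0.1},{"tx": -0.0154,"ty": 0.051,"tz": 0,"wx": 0,"wy": 0,"wz": 0,"grip": 0.1},{"tx": -0.0171,"ty": 0.0567,"tz": 0,"wx": 0,"wy": 0,"wz": 0,"grip": 0.1},{"tx": -0.0188,"ty": 0.0623,"tz": 0,"wx": 0,"wy": 0,"wz": 0,"grip": 0.1},{"tx": -0.0205,"ty": 0.068,"tz": 0,"wx": 0,"wy": 0,"wz": 0,"grip": 0.1}]}}

```text
clock: 37.25
ee_pos: [543.7, -84.3, 130.4]
orientation: [[1.0, 0.001, -0.0], [0.001, -1.0, 0.0], [-0.0, -0.0, -1.0]]
contact_force: [0.7, 0.2, 1.0]
opening: 21.9
```

```bash
python3 st.py; python3 - <<'E'
from h import *
s=bot.grab_frame("scene");crop(s,"c24.png",230,330,180,250,8)
E
python3 st.py
```

```text
t 37.25 p [543.7  -84.33 130.45] yaw 0.06 z [-2.e-04  0.e+00 -1.e+00] F [0.66 0.17 1.  ] op 21.9 j7 20.4
t 37.3 p [543.52 -84.99 130.47] yaw 0.02 z [-3.e-04 -5.e-04 -1.e+00] F [ 0.01 -0.31  0.39] op 22.5 j7 20.4
```

View pics/c24.png

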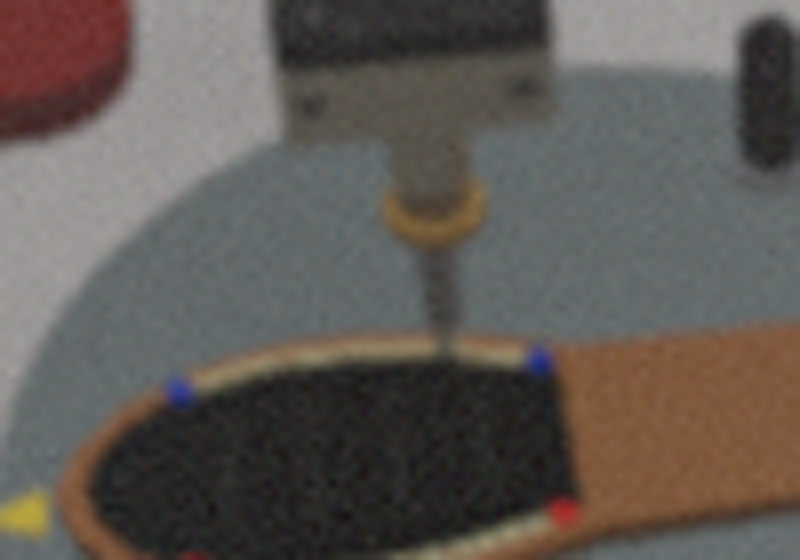

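{"op": "send_rows", "data": {"increments": [{"tx": -0.0012,"ty": 0.0057,"tz": 0,"wx": 0,"wy": 0,"wz": 0,"grip": 0.1},{"tx": -0.0022,"ty": 0.0113,"tz": 0,"wx": 0,"wy": 0,"wz": 0,"grip": 0.1},{"tx": -0.003,"ty": 0.017,"tz": 0,"wx": 0,"wy": 0,"wz": 0,"grip": 0.1},{"tx": -0.0037,"ty": 0.0227,"tz": 0,"wx": 0,"wy": 0,"wz": 0,"grip": 0.1},{"tx": -0.0044,"ty": 0.0283,"tz": 0,"wx": 0,"wy": 0,"wz": 0,"grip": 0.1},{"tx": -0.0051,"ty": 0.034,"tz": 0,"wx": 0,"wy": 0,"wz": 0,"grip": 0.1},{"tx": -0.0058,"ty": 0.0397,"tz": 0,"wx": 0,"wy": 0,"wz": 0,"grip": 0.1},{"tx": -0.0065,"ty": 0.0453,"tz": 0,"wx": 0,"wy": 0,"wz": 0,"grip": 0.1},{"tx": -0.0071,"ty": 0.051,"tz": 0,"wx": 0,"wy": 0,"wz": 0,"grip": 0.1},{"tx": -0.0078,"ty": 0.0567,"tz": 0,"wx": 0,"wy": 0,"wz": 0,"grip": 0.1},{"tx": -0.0084,"ty": 0.0623,"tz": 0,"wx": 0,"wy": 0,"wz": 0,"grip": 0.1},{"tx": -0.009,"ty": 0.0679,"tz": 0,"wx": 0,"wy": 0,"wz": 0,"grip": 0.1}]}}

```text
clock: 38.5
ee_pos: [540.2, -111.5, 130.5]
orientation: [[1.0, 0.001, -0.0], [0.001, -1.0, -0.0], [-0.0, 0.0, -1.0]]
contact_force: [0.3, 0.3, 0.0]
opening: 22.1
```

```bash
python3 st.py; python3 - <<'E'
from h import *
s=bot.grab_frame("scene");crop(s,"c25.png",230,330,180,250,8)
E
python3 st.py
```

```text
t 38.5 p [ 540.19 -111.54  130.46] yaw 0.06 z [-1.e-04 -0.e+00 -1.e+00] F [0.3  0.27 0.01] op 22.1 j7 23.1
t 38.55 p [ 540.12 -112.13  130.47] yaw 0.02 z [-1.e-04 -5.e-04 -1.e+00] F [-0.56  0.5   1.09] op 22.3 j7 23.2
```

View pics/c25.png

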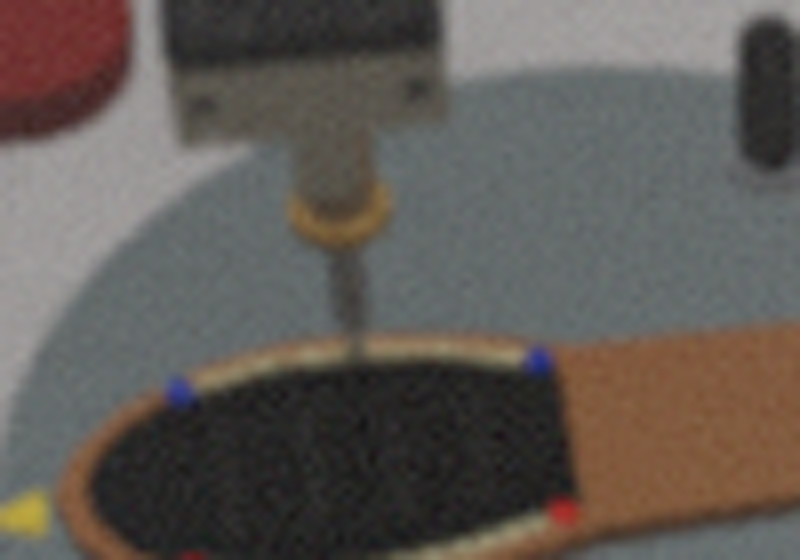

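{"op": "send_rows", "data": {"increments": [{"tx": 0.0003,"ty": 0.0056,"tz": 0,"wx": 0,"wy": 0,"wz": 0,"grip": 0.1},{"tx": 0.0006,"ty": 0.0112,"tz": 0,"wx": 0,"wy": 0,"wz": 0,"grip": 0.1},{"tx": 0.0008,"ty": 0.0169,"tz": 0,"wx": 0,"wy": 0,"wz": 0,"grip": 0.1},{"tx": 0.0011,"ty": 0.0225,"tz": 0,"wx": 0,"wy": 0,"wz": 0,"grip": 0.1},{"tx": 0.0014,"ty": 0.0281,"tz": 0,"wx": 0,"wy": 0,"wz": 0,"grip": 0.1},{"tx": 0.0017,"ty": 0.0337,"tz": 0,"wx": 0,"wy": 0,"wz": 0,"grip": 0.1},{"tx": 0.002,"ty": 0.0393,"tz": 0,"wx": 0,"wy": 0,"wz": 0,"grip": 0.1},{"tx": 0.0023,"ty": 0.0449,"tz": 0,"wx": 0,"wy": 0,"wz": 0,"grip": 0.1},{"tx": 0.0026,"ty": 0.0506,"tz": 0,"wx": 0,"wy": 0,"wz": 0,"grip": 0.1},{"tx": 0.0028,"ty": 0.0562,"tz": 0,"wx": 0,"wy": 0,"wz": 0,"grip": 0.1},{"tx": 0.0031,"ty": 0.0618,"tz": 0,"wx": 0,"wy": 0,"wz": 0,"grip": 0.1},{"tx": 0.0034,"ty": 0.0674,"tz": 0,"wx": 0,"wy": 0,"wz": 0,"grip": 0.1}]}}

```text
clock: 39.75
ee_pos: [541.6, -138.5, 130.5]
orientation: [[1.0, 0.001, -0.0], [0.001, -1.0, -0.0], [-0.0, 0.0, -1.0]]
contact_force: [0.8, 0.3, -0.6]
opening: 22.1
```

{"op": "send_rows", "data": {"increments": [{"tx": 0.0017,"ty": 0.0054,"tz": 0,"wx": 0,"wy": 0,"wz": 0,"grip": 0.1},{"tx": 0.0035,"ty": 0.0107,"tz": 0,"wx": 0,"wy": 0,"wz": 0,"grip": 0.1},{"tx": 0.0052,"ty": 0.0161,"tz": 0,"wx": 0,"wy": 0,"wz": 0,"grip": 0.1},{"tx": 0.0069,"ty": 0.0215,"tz": 0,"wx": 0,"wy": 0,"wz": 0,"grip": 0.1},{"tx": 0.0087,"ty": 0.0269,"tz": 0,"wx": 0,"wy": 0,"wz": 0,"grip": 0.1},{"tx": 0.0104,"ty": 0.0322,"tz": 0,"wx": 0,"wy": 0,"wz": 0,"grip": 0.1},{"tx": 0.0121,"ty": 0.0376,"tz": 0,"wx": 0,"wy": 0,"wz": 0,"grip": 0.1},{"tx": 0.0139,"ty": 0.043,"tz": 0,"wx": 0,"wy": 0,"wz": 0,"grip": 0.1},{"tx": 0.0156,"ty": 0.0484,"tz": 0,"wx": 0,"wy": 0,"wz": 0,"grip": 0.1},{"tx": 0.0173,"ty": 0.0537,"tz": 0,"wx": 0,"wy": 0,"wz": 0,"grip": 0.1},{"tx": 0.0191,"ty": 0.0591,"tz": 0,"wx": 0,"wy": 0,"wz": 0,"grip": 0.1},{"tx": 0.0208,"ty": 0.0645,"tz": 0,"wx": 0,"wy": 0,"wz": 0,"grip": 0.1}]}}

```text
clock: 40.95
ee_pos: [550.0, -164.2, 130.4]
orientation: [[1.0, 0.001, -0.0], [0.001, -1.0, 0.0], [-0.0, -0.0, -1.0]]
contact_force: [0.0, 0.3, 0.5]
opening: 22.6
```

```bash
python3 st.py; python3 - <<'E'
from h import *
s=bot.grab_frame("scene");crop(s,"c26.png",220,320,180,250,8)
E
python3 st.py
```

```text
t 40.95 p [ 550.02 -164.24  130.44] yaw 0.06 z [-1.e-04  0.e+00 -1.e+00] F [0.02 0.26 0.53] op 22.6 j7 27.7
t 41.0 p [ 550.12 -164.84  130.49] yaw 0.03 z [ 3.e-04 -6.e-04 -1.e+00] F [-0.89  0.8   1.98] op 22.7 j7 27.7
```

View pics/c26.png

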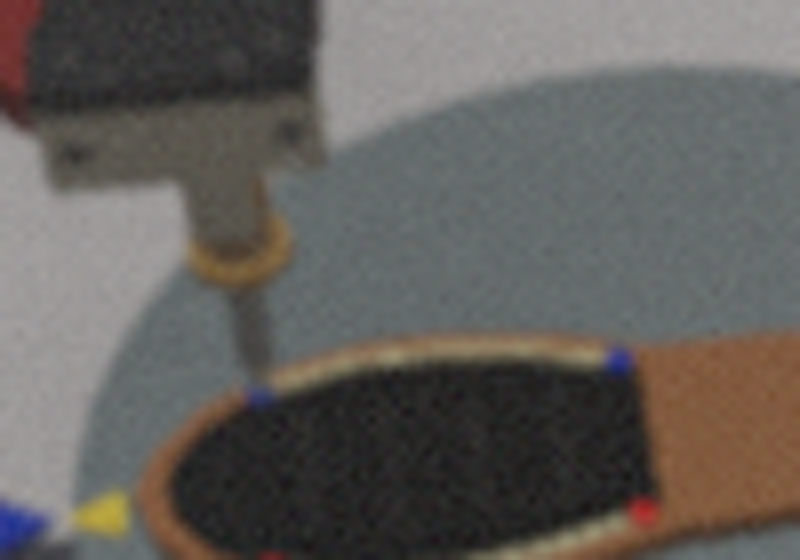

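{"op": "send_rows", "data": {"increments": [{"tx": 0.0004,"ty": 0.001,"tz": 0,"wx": 0,"wy": 0,"wz": 0,"grip": 0.1},{"tx": 0.0008,"ty": 0.002,"tz": 0,"wx": 0,"wy": 0,"wz": 0,"grip": 0.1},{"tx": 0.0008,"ty": 0.002,"tz": -0.03,"wx": 0,"wy": 0,"wz": 0,"grip": 0.1},{"tx": 0.0008,"ty": 0.002,"tz": -0.1,"wx": 0,"wy": 0,"wz": 0,"grip": 0.1},{"tx": 0,"ty": -0.01,"tz": -0.18,"wx": 0,"wy": 0,"wz": 0,"grip": 0.1},{"tx": -0.005,"ty": -0.06,"tz": -0.22,"wx": 0,"wy": 0,"wz": 0,"grip": 0.1},{"tx": -0.015,"ty": -0.15,"tz": -0.222,"wx": 0,"wy": 0,"wz": 0,"grip": 0.1},{"tx": -0.03,"ty": -0.25,"tz": -0.222,"wx": 0,"wy": 0,"wz": 0,"grip": 0.1},{"tx": -0.045,"ty": -0.35,"tz": -0.222,"wx": 0,"wy": 0,"wz": 0,"grip": 0.1},{"tx": -0.06,"ty": -0.45,"tz": -0.222,"wx": 0,"wy": 0,"wz": 0,"grip": 0.1},{"tx": -0.075,"ty": -0.55,"tz": -0.222,"wx": 0,"wy": 0,"wz": 0,"grip": 0.1},{"tx": -0.09,"ty": -0.65,"tz": -0.222,"wx": 0,"wy": 0,"wz": 0,"grip": 0.1}]}}

```text
clock: 42.2
ee_pos: [513.5, 97.1, 220.1]
orientation: [[1.0, 0.001, 0.001], [0.001, -1.0, -0.0], [0.001, 0.0, -1.0]]
contact_force: [0.4, 0.4, -1.5]
opening: 22.0
```

```bash
python3 st.py
```

```text
t 42.2 p [513.45  97.13 220.11] yaw 0.05 z [ 1.3e-03 -2.0e-04 -1.0e+00] F [ 0.44  0.36 -1.49] op 22.0 j7 -3.0
```

{"op": "send_rows", "data": {"increments": [{"tx": -0.015,"ty": -0.1,"tz": 0,"wx": 0,"wy": 0,"wz": 0,"grip": 0.1},{"tx": -0.03,"ty": -0.2,"tz": 0,"wx": 0,"wy": 0,"wz": 0,"grip": 0.1},{"tx": -0.045,"ty": -0.3,"tz": 0,"wx": 0,"wy": 0,"wz": 0,"grip": 0.1},{"tx": -0.06,"ty": -0.4,"tz": 0,"wx": 0,"wy": 0,"wz": 0,"grip": 0.1},{"tx": -0.072,"ty": -0.5,"tz": 0,"wx": 0,"wy": 0,"wz": 0,"grip": 0.1},{"tx": -0.08,"ty": -0.59,"tz": 0,"wx": 0,"wy": 0,"wz": 0,"grip": 0.1},{"tx": -0.086,"ty": -0.66,"tz": 0,"wx": 0,"wy": 0,"wz": 0,"grip": 0.1},{"tx": -0.086,"ty": -0.69,"tz": 0,"wx": 0,"wy": 0,"wz": 0,"grip": 0.1},{"tx": -0.086,"ty": -0.699,"tz": 0,"wx": 0,"wy": 0,"wz": 0,"grip": 0.1},{"tx": -0.086,"ty": -0.699,"tz": 0,"wx": 0,"wy": 0,"wz": 0,"grip": 0.1},{"tx": -0.086,"ty": -0.699,"tz": 0,"wx": 0,"wy": 0,"wz": 0,"grip": 0.1},{"tx": -0.086,"ty": -0.699,"tz": 0,"wx": 0,"wy": 0,"wz": 0,"grip": 0.1}]}}

```text
clock: 43.4
ee_pos: [479.8, 373.4, 219.5]
orientation: [[1.0, -0.002, 0.0], [-0.002, -1.0, -0.001], [0.0, 0.001, -1.0]]
contact_force: [0.2, -0.1, -1.1]
opening: 22.4
```

{"op": "send_rows", "data": {"increments": [{"tx": 0,"ty": 0,"tz": 0,"wx": 0,"wy": 0,"wz": 0,"grip": 0.1},{"tx": 0,"ty": 0,"tz": 0,"wx": 0,"wy": 0,"wz": 0,"grip": 0.1},{"tx": 0,"ty": 0,"tz": 0,"wx": 0,"wy": 0,"wz": 0,"grip": 0.1}]}}

```text
clock: 43.7
ee_pos: [479.1, 375.2, 219.3]
orientation: [[1.0, 0.001, -0.0], [0.001, -1.0, -0.0], [-0.0, 0.0, -1.0]]
contact_force: [-0.8, 0.1, -1.3]
opening: 21.8
```

```bash
python3 st.py;  python3 - <<'E'
from h import *
s=bot.grab_frame("scene");p=bot.get_state()["ee_pos"]
tip=(p[0],p[1],p[2]-89.41);u,v=map(int,proj("scene",tip));print(u,v);crop(s,"c27.png",u-40,u+40,v-60,v+30,7)
t=bot.grab_frame("top");print(fit(t));cv2.imwrite("pics/top8.png",t)
E
python3 st.py
```

```text
t 43.7 p [479.08 375.16 219.31] yaw 0.04 z [-0. -0. -1.] F [-0.77  0.07 -1.32] op 21.8 j7 -30.5
466 162
(array([582.69151367, -46.21756297]), np.float64(-88.61868469251267), array([[-0.5,  0.7],
       [-0.1, -1. ],
       [ 0.3,  0.5],
       [ 0.3, -0.3]]))
t 43.8 p [478.98 375.36 219.23] yaw 0.06 z [-2.e-04 -1.e-04 -1.e+00] F [ 0.11 -0.32 -2.04] op 21.7 j7 -30.5
```

View pics/c27.png

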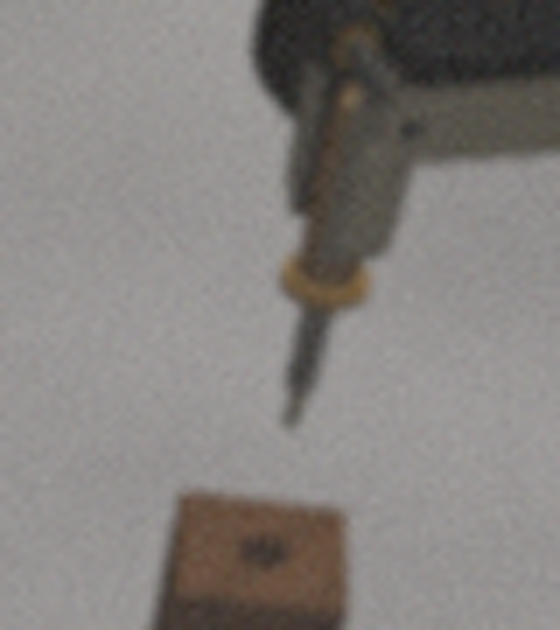

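{"op": "send_rows", "data": {"increments": [{"tx": 0.0012,"ty": 0,"tz": 0.02,"wx": 0,"wy": 0,"wz": 0,"grip": 0.1},{"tx": 0.0012,"ty": 0,"tz": 0.05,"wx": 0,"wy": 0,"wz": 0,"grip": 0.1},{"tx": 0.0012,"ty": 0,"tz": 0.08,"wx": 0,"wy": 0,"wz": 0,"grip": 0.1},{"tx": 0.0012,"ty": 0,"tz": 0.11,"wx": 0,"wy": 0,"wz": 0,"grip": 0.1},{"tx": 0.0012,"ty": 0,"tz": 0.14,"wx": 0,"wy": 0,"wz": 0,"grip": 0.1},{"tx": 0.0012,"ty": 0,"tz": 0.17,"wx": 0,"wy": 0,"wz": 0,"grip": 0.1},{"tx": 0.0012,"ty": 0,"tz": 0.2,"wx": 0,"wy": 0,"wz": 0,"grip": 0.1},{"tx": 0.0012,"ty": 0,"tz": 0.23,"wx": 0,"wy": 0,"wz": 0,"grip": 0.1},{"tx": 0.0012,"ty": 0,"tz": 0.255,"wx": 0,"wy": 0,"wz": 0,"grip": 0.1},{"tx": 0.0012,"ty": 0,"tz": 0.275,"wx": 0,"wy": 0,"wz": 0,"grip": 0.1},{"tx": 0.0012,"ty": 0,"tz": 0.284,"wx": 0,"wy": 0,"wz": 0,"grip": 0.1},{"tx": 0.0012,"ty": 0,"tz": 0.288,"wx": 0,"wy": 0,"wz": 0,"grip": 0.1}]}}

```text
clock: 45.0
ee_pos: [479.5, 375.4, 103.7]
orientation: [[1.0, 0.001, -0.0], [0.001, -1.0, -0.0], [-0.0, 0.0, -1.0]]
contact_force: [-0.0, -0.5, -0.4]
opening: 21.9
```

```bash
python3 st.py
```

```text
t 45.0 p [479.46 375.4  103.68] yaw 0.06 z [-2.e-04 -2.e-04 -1.e+00] F [-0.02 -0.47 -0.43] op 21.9 j7 -28.1
```

Down on the stand. I release the tool, rise, and look at the tool and the weights.

{"op": "send_rows", "data": {"increments": [{"tx": 0,"ty": 0,"tz": 0,"wx": 0,"wy": 0,"wz": 0,"grip": 0.5},{"tx": 0,"ty": 0,"tz": 0,"wx": 0,"wy": 0,"wz": 0,"grip": 0.5},{"tx": 0,"ty": 0,"tz": 0,"wx": 0,"wy": 0,"wz": 0,"grip": 0.5},{"tx": 0,"ty": 0,"tz": -0.04,"wx": 0,"wy": 0,"wz": 0,"grip": 0.5},{"tx": 0,"ty": 0,"tz": -0.12,"wx": 0,"wy": 0,"wz": 0,"grip": 0.5},{"tx": 0,"ty": 0,"tz": -0.2,"wx": 0,"wy": 0,"wz": 0,"grip": 0.5},{"tx": 0,"ty": 0.04,"tz": -0.24,"wx": 0,"wy": 0,"wz": 0,"grip": 0.5},{"tx": 0,"ty": 0.14,"tz": -0.24,"wx": 0,"wy": 0,"wz": 0,"grip": 0.5},{"tx": 0,"ty": 0.25,"tz": -0.24,"wx": 0,"wy": 0,"wz": 0,"grip": 0.5},{"tx": 0,"ty": 0.36,"tz": -0.24,"wx": 0,"wy": 0,"wz": 0,"grip": 0.5},{"tx": 0,"ty": 0.45,"tz": -0.24,"wx": 0,"wy": 0,"wz": 0,"grip": 0.5},{"tx": 0,"ty": 0.5,"tz": -0.24,"wx": 0,"wy": 0,"wz": 0,"grip": 0.5}]}}

```text
clock: 46.2
ee_pos: [480.0, 171.3, 200.9]
orientation: [[1.0, -0.004, 0.001], [-0.004, -1.0, -0.001], [0.001, 0.001, -1.0]]
contact_force: [0.7, 0.1, -0.6]
opening: 46.8
```

```bash
python3 st.py; python3 - <<'E'
from h import *
s=bot.grab_frame("scene");t=bot.grab_frame("top");cv2.imwrite("pics/top9.png",t);cv2.imwrite("pics/scene9.png",s)
a=cv2.resize(s[130:220,430:500],None,fx=6,fy=6,interpolation=cv2.INTER_CUBIC)
b=cv2.resize(t[165:275,425:515],None,fx=4.9,fy=4.9,interpolation=cv2.INTER_CUBIC)
h=min(a.shape[0],b.shape[0]);cv2.imwrite("pics/c28.png",np.hstack([a[:h],b[:h]])[:, :800])
print(blob(t,(20,100,90),(35,255,255),(430,530,160,280))[0])
hs=cv2.cvtColor(t,cv2.COLOR_BGR2HSV)
g=cv2.cvtColor(t,cv2.COLOR_BGR2GRAY)
print(g[210:228,450:500:2])
E
```

```text
t 46.2 p [479.98 171.34 200.94] yaw -0.23 z [ 0.0013 -0.001  -1.    ] F [ 0.66  0.1  -0.55] op 46.8 j7 -12.2
[(39, [486.1, 219.69], [482, 217, 9, 6]), (37, [464.76, 215.41], [461, 213, 8, 6])]
[[ 86  80  83  86  78  45  50  47  58  87  82  83  78  76  75  83  76  85
   79  80  82  86  84  82  80]
 [ 83  79  84  79  41  51  51  52  50  77  86  79  84  82  78  82  77  87
   82  83  79  85  84  85  83]
 [ 80  79  82  49  53  54  53  57  74  54  85  80  85  83  81  85  80  87
   83  87  77  82  83  80  85]
 [ 81  80  78  40  54  54  54 126 152  67  80  81  85  84  79  81  77  70
   78  88  75  78  80  80  85]
 [ 78  82  75  49  53  54  71 154 152 115  77  77  81  84  81  61  50  47
   58  84  77  80  77  78  80]
 [ 83  86  60  54  53  59  87 153 151 143  67  79  81  85  46  51  53  53
   51  60  80  81  75  76  77]
 [ 83  83  49  53  53  61  85 156 151 139  69  82  82  76  44  53  56  50
   59  55  83  81  76  81  80]
 [ 83  88  50  54  52  58  71 154 153  86  68  82  82  38  53  53  54  49
  136 119  63  81  77  82  78]
 [ 82  87  55  46  53  54  68  55  88  47  77  82  81  36  53  54  
[... 283 characters left out ...]
53  67  82  78  75  40  54  53  72  89
  155 153  63  75  77  79  83]
 [ 79  87  87  66  39  53  55  53  56  86  84  80  74  36  54  54  63  68
  109  99  52  83  80  79  83]
 [ 78  83  83  82  43  41  53  60  73  79  83  82  76  36  54  54  53  57
   44  48  56  86  83  85  85]
 [ 78  81  81  83  76  57  55  88  81  78  82  85  86  34  54  54  53  54
   53  52  65  87  84  81  78]
 [ 81  89  85  81  78  82  82  84  80  84  89  88  86  52  43  56  54  54
   54  50  78  87  85  80  77]
 [ 84  84  81  77  81  81  75  82  79  79  81  83  82  78  36  54  54  55
   51  56  84  87  89  84  74]
 [ 86  84  82  83  89  86  77  85  81  79  80  83  86  88  54  38  52  54
   57  81  81  79  85  83  78]]
```

View pics/c28.png

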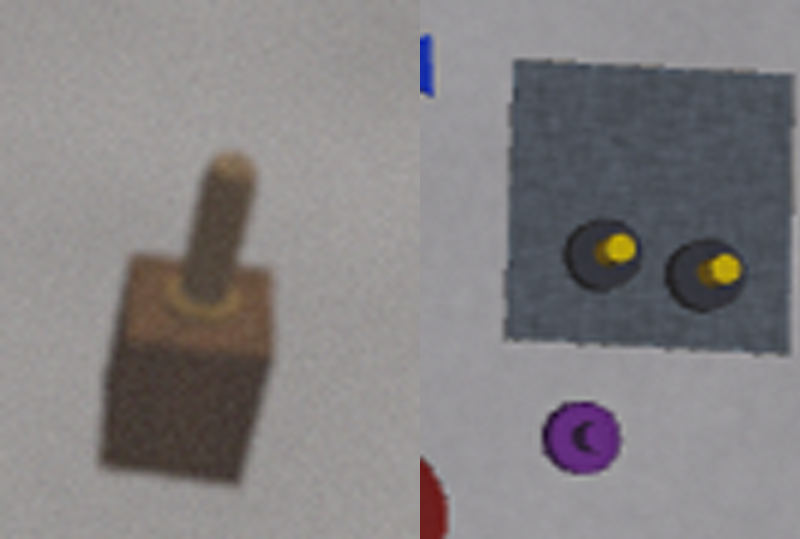

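```bash
python3 - <<'E'
from h import *
t=cv2.imread("pics/top9.png")
print(onz("top",*blob(t,(20,150,130),(35,255,255),(430,530,160,280))[0][0][1],54),[b for b in blob(t,(20,150,130),(35,255,255),(430,530,160,280))[0]])
for b in blob(t,(20,150,130),(35,255,255),(430,530,160,280))[0]: print(b[0],onz("top",*b[1],54).round(1))
# discs: hough circles on the mat
g=cv2.cvtColor(t,cv2.COLOR_BGR2GRAY)
m=((g<66)).astype(np.uint8);z=np.zeros_like(m);z[178:237,446:500]=m[178:237,446:500]
y=blob(t,(15,90,50),(35,255,255),(430,530,160,280))[1]>0
z=((z>0)|(y&(z>=0))).astype(np.uint8);z=cv2.morphologyEx(z,cv2.MORPH_CLOSE,np.ones((3,3),np.uint8))
for c in cv2.findContours(z,cv2.RETR_EXTERNAL,cv2.CHAIN_APPROX_NONE)[0]:
    if cv2.contourArea(c)>50:
        (u,v),r=cv2.minEnclosingCircle(c);print("disc",u,v,r,onz("top",u,v,13).round(1))
E
python3 st.py
```

```text
[ 473.0969443  -409.86405733   54.        ] [(26, [486.85, 219.38], [484, 217, 6, 6]), (26, [465.5, 215.0], [463, 213, 6, 5])]
26 [ 473.1 -409.9   54. ]
26 [ 484.7 -353.6   54. ]
disc 482.875 220.5 8.262401580810547 [ 473.7 -411.1   13. ]
disc 461.86956787109375 216.77174377441406 8.066642761230469 [ 483.9 -354.    13. ]
t 46.3 p [480.25 171.56 200.96] yaw -0.33 z [ 0.0013 -0.0011 -1.    ] F [0.71 0.56 0.82] op 46.4 j7 -12.3
```

{"op": "send_rows", "data": {"increments": [{"tx": 0,"ty": 0.08,"tz": 0,"wx": 0,"wy": 0,"wz": 0,"grip": 0.5},{"tx": 0,"ty": 0.18,"tz": 0,"wx": 0,"wy": 0,"wz": 0,"grip": 0.5},{"tx": 0,"ty": 0.29,"tz": 0,"wx": 0,"wy": 0,"wz": 0,"grip": 0.5},{"tx": 0,"ty": 0.4,"tz": 0,"wx": 0,"wy": 0,"wz": 0,"grip": 0.5},{"tx": 0,"ty": 0.51,"tz": 0,"wx": 0,"wy": 0,"wz": 0,"grip": 0.5},{"tx": 0,"ty": 0.62,"tz": 0,"wx": 0,"wy": 0,"wz": 0,"grip": 0.5},{"tx": 0,"ty": 0.73,"tz": 0,"wx": 0,"wy": 0,"wz": 0,"grip": 0.5},{"tx": 0,"ty": 0.84,"tz": 0,"wx": 0,"wy": 0,"wz": 0,"grip": 0.5},{"tx": 0,"ty": 0.94,"tz": 0,"wx": 0,"wy": 0,"wz": 0,"grip": 0.5},{"tx": 0,"ty": 1.0,"tz": 0,"wx": 0,"wy": 0,"wz": 0,"grip": 0.5}]}}

```text
clock: 47.3
ee_pos: [481.2, -227.0, 200.5]
orientation: [[1.0, -0.001, 0.002], [-0.001, -1.0, -0.002], [0.002, 0.002, -1.0]]
contact_force: [0.3, 0.7, 0.2]
opening: 46.1
```

{"op": "send_rows", "data": {"increments": [{"tx": 0.005,"ty": 0.09,"tz": 0.02,"wx": 0,"wy": 0,"wz": 0,"grip": 0.5},{"tx": 0.01,"ty": 0.18,"tz": 0.05,"wx": 0,"wy": 0,"wz": 0,"grip": 0.5},{"tx": 0.0125,"ty": 0.25,"tz": 0.09,"wx": 0,"wy": 0,"wz": 0,"grip": 0.5},{"tx": 0.0125,"ty": 0.3,"tz": 0.13,"wx": 0,"wy": 0,"wz": 0,"grip": 0.5},{"tx": 0.0125,"ty": 0.32,"tz": 0.17,"wx": 0,"wy": 0,"wz": 0,"grip": 0.5},{"tx": 0.0125,"ty": 0.3225,"tz": 0.2,"wx": 0,"wy": 0,"wz": 0,"grip": 0.5},{"tx": 0.0125,"ty": 0.3225,"tz": 0.22,"wx": 0,"wy": 0,"wz": 0,"grip": 0.5},{"tx": 0.0125,"ty": 0.3225,"tz": 0.22,"wx": 0,"wy": 0,"wz": 0,"grip": 0.5},{"tx": 0.0125,"ty": 0.3225,"tz": 0.22,"wx": 0,"wy": 0,"wz": 0,"grip": 0.5},{"tx": 0.0125,"ty": 0.3225,"tz": 0.22,"wx": 0,"wy": 0,"wz": 0,"grip": 0.5}]}}

```text
clock: 48.3
ee_pos: [486.0, -353.1, 113.0]
orientation: [[1.0, 0.002, 0.002], [0.002, -1.0, -0.001], [0.002, 0.001, -1.0]]
contact_force: [-0.7, -0.3, 1.5]
opening: 46.5
```

```bash
python3 st.py; python3 - <<'E'
from h import *
s=bot.grab_frame("scene");crop(s,"c29.png",115,235,150,260,6)
for q in((484.4,-353.7,54),(473.3,-410.3,54)): print(proj("scene",q))
print(blob(s,(20,100,90),(35,255,255),(115,235,195,260))[0])
E
python3 st.py
```

```text
t 48.3 p [ 486.04 -353.12  112.96] yaw 0.12 z [ 1.5e-03 -6.0e-04 -1.0e+00] F [-0.73 -0.27  1.49] op 46.5 j7 47.6
(np.float64(172.92919833443133), np.float64(214.9744725879559))
(np.float64(149.9782655922242), np.float64(214.0988347066037))
[(57, [151.95, 217.88], [148, 213, 9, 12]), (51, [187.04, 213.92], [184, 209, 7, 12]), (19, [232.42, 243.95], [230, 242, 5, 5])]
t 48.35 p [ 485.93 -353.32  113.  ] yaw 0.11 z [ 1.5e-03 -8.0e-04 -1.0e+00] F [ 0.59  0.67 -0.16] op 46.1 j7 47.6
```

View pics/c29.png

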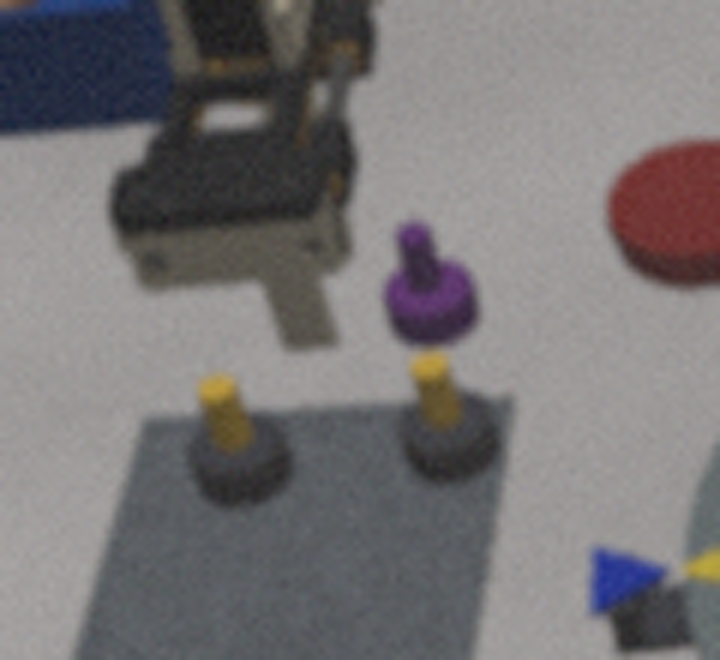

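The view shows the weight I was heading for has been knocked towards the turntable: its knob was at scene (175,218) and is now at (187,214). The left one, at (152,218), has not moved. I measure again.

```bash
python3 - <<'E'
from h import *
t=bot.grab_frame("top");crop(t,"c30.png",400,530,150,290,5);cv2.imwrite("pics/top10.png",t)
print(blob(t,(20,150,130),(35,255,255),(428,530,160,280))[0])
# scene-based: knob top pixel at crop (430,368),(218,388)
for c in((430,366),(218,388)):
    print(onz("scene",115+c[0]/6-.5,150+c[1]/6-.5,54).round(1))
E
```

```text
[(26, [454.5, 220.0], [452, 218, 6, 5])]
[ 472.6 -322.7   54. ]
[ 473.8 -408.2   54. ]
```

View pics/c30.png

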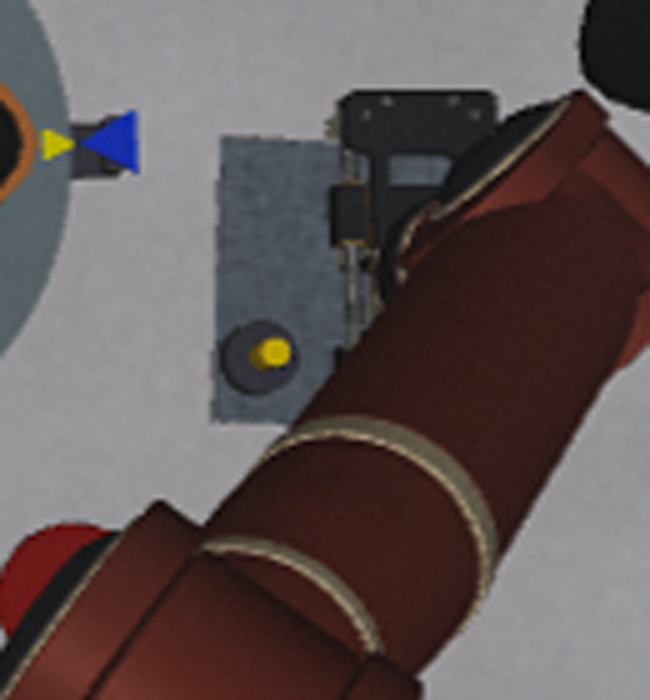

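{"op": "send_rows", "data": {"increments": [{"tx": -0.01,"ty": -0.024,"tz": 0,"wx": 0,"wy": 0,"wz": 0,"grip": 0.5},{"tx": -0.024,"ty": -0.055,"tz": 0.02,"wx": 0,"wy": 0,"wz": 0,"grip": 0.5},{"tx": -0.033,"ty": -0.072,"tz": 0.04,"wx": 0,"wy": 0,"wz": 0,"grip": 0.5},{"tx": -0.033,"ty": -0.072,"tz": 0.06,"wx": 0,"wy": 0,"wz": 0,"grip": 0.5},{"tx": -0.033,"ty": -0.072,"tz": 0.06,"wx": 0,"wy": 0,"wz": 0,"grip": 0.5},{"tx": -0.033,"ty": -0.072,"tz": 0.06,"wx": 0,"wy": 0,"wz": 0,"grip": 0.5},{"tx": -0.033,"ty": -0.072,"tz": 0.06,"wx": 0,"wy": 0,"wz": 0,"grip": 0.5}]}}

```text
clock: 49.1
ee_pos: [472.3, -325.6, 88.3]
orientation: [[1.0, 0.001, 0.001], [0.001, -1.0, -0.001], [0.001, 0.001, -1.0]]
contact_force: [-0.4, -0.8, 0.3]
opening: 46.0
```

```bash
python3 st.py; python3 - <<'E'
from h import *
print(onz("top",454.5,220,54))
s=bot.grab_frame("scene");crop(s,"c31.png",115,235,150,260,6)
E
python3 st.py
```

```text
t 49.1 p [ 472.29 -325.57   88.28] yaw 0.03 z [ 6.e-04 -9.e-04 -1.e+00] F [-0.37 -0.78  0.28] op 46.0 j7 47.2
[ 471.33870646 -323.92201439   54.        ]
t 49.15 p [ 472.25 -325.51   88.33] yaw 0.03 z [ 6.e-04 -9.e-04 -1.e+00] F [-0.5   0.59 -0.39] op 47.1 j7 47.2
```

View pics/c31.png

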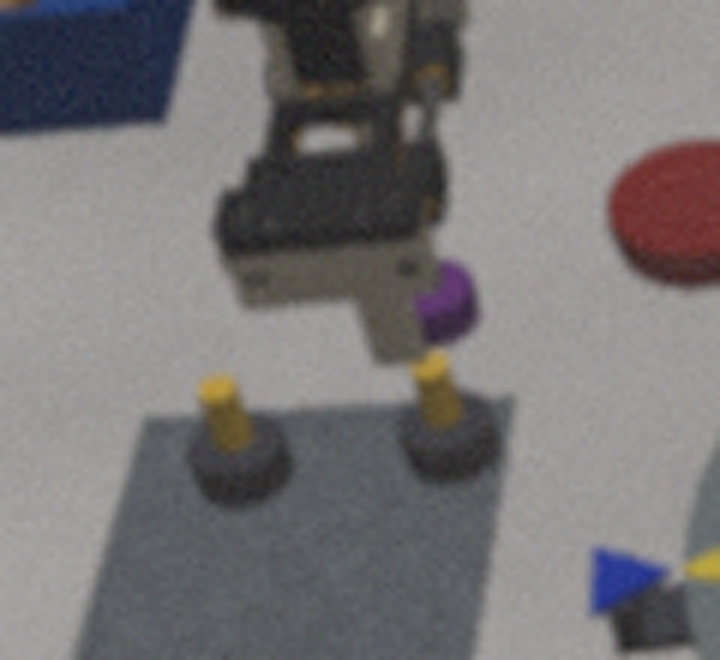

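{"op": "send_rows", "data": {"increments": [{"tx": -0.002,"ty": -0.003,"tz": 0.02,"wx": 0,"wy": 0,"wz": 0,"grip": 0.5},{"tx": -0.002,"ty": -0.003,"tz": 0.045,"wx": 0,"wy": 0,"wz": 0,"grip": 0.5},{"tx": -0.002,"ty": -0.003,"tz": 0.075,"wx": 0,"wy": 0,"wz": 0,"grip": 0.5},{"tx": -0.002,"ty": -0.003,"tz": 0.105,"wx": 0,"wy": 0,"wz": 0,"grip": 0.5},{"tx": -0.002,"ty": -0.003,"tz": 0.125,"wx": 0,"wy": 0,"wz": 0,"grip": 0.5},{"tx": -0.002,"ty": -0.003,"tz": 0.133,"wx": 0,"wy": 0,"wz": 0,"grip": 0.5},{"tx": -0.002,"ty": -0.003,"tz": 0.133,"wx": 0,"wy": 0,"wz": 0,"grip": 0.5},{"tx": -0.002,"ty": -0.003,"tz": 0.133,"wx": 0,"wy": 0,"wz": 0,"grip": 0.5}]}}

```text
clock: 49.95
ee_pos: [471.4, -323.8, 35.1]
orientation: [[1.0, 0.001, 0.0], [0.001, -1.0, -0.0], [0.0, 0.0, -1.0]]
contact_force: [0.9, 0.3, -0.2]
opening: 46.2
```

```bash
python3 st.py; python3 - <<'E'
from h import *
s=bot.grab_frame("scene");crop(s,"c32.png",155,225,180,245,9)
E
```

```text
t 49.95 p [ 471.42 -323.82   35.05] yaw 0.06 z [ 4.e-04 -4.e-04 -1.e+00] F [ 0.88  0.33 -0.16] op 46.2 j7 48.6
```

View pics/c32.png

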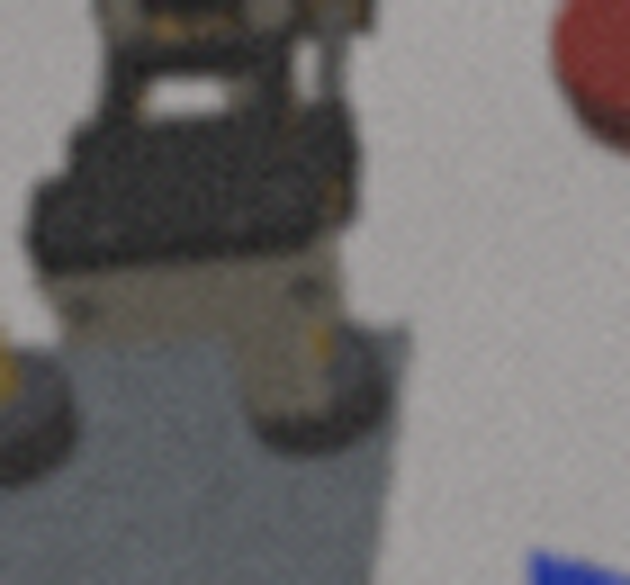

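{"op": "send_rows", "data": {"increments": [{"tx": 0,"ty": 0,"tz": 0,"wx": 0,"wy": 0,"wz": 0,"grip": 0},{"tx": 0,"ty": 0,"tz": 0,"wx": 0,"wy": 0,"wz": 0,"grip": 0},{"tx": 0,"ty": 0,"tz": 0,"wx": 0,"wy": 0,"wz": 0,"grip": 0},{"tx": 0,"ty": 0,"tz": 0,"wx": 0,"wy": 0,"wz": 0,"grip": 0},{"tx": 0,"ty": 0,"tz": 0,"wx": 0,"wy": 0,"wz": 0,"grip": 0},{"tx": 0,"ty": 0,"tz": 0,"wx": 0,"wy": 0,"wz": 0,"grip": 0}]}}

```text
clock: 50.6
ee_pos: [471.7, -323.6, 35.0]
orientation: [[1.0, 0.001, 0.001], [0.001, -1.0, -0.0], [0.001, 0.0, -1.0]]
contact_force: [0.4, 0.1, -0.1]
opening: 15.5
```

```bash
python3 st.py
```

```text
t 50.6 p [ 471.73 -323.63   35.  ] yaw 0.07 z [ 9.e-04 -4.e-04 -1.e+00] F [ 0.43  0.06 -0.15] op 15.5 j7 48.6
```

{"op": "send_rows", "data": {"increments": [{"tx": 0,"ty": 0,"tz": -0.02,"wx": 0,"wy": 0,"wz": 0,"grip": 0},{"tx": 0,"ty": 0,"tz": -0.07,"wx": 0,"wy": 0,"wz": 0,"grip": 0},{"tx": 0,"ty": 0,"tz": -0.14,"wx": 0,"wy": 0,"wz": 0,"grip": 0},{"tx": 0.01,"ty": -0.02,"tz": -0.22,"wx": 0,"wy": 0,"wz": 0,"grip": 0},{"tx": 0.03,"ty": -0.06,"tz": -0.27,"wx": 0,"wy": 0,"wz": 0,"grip": 0},{"tx": 0.07,"ty": -0.14,"tz": -0.29,"wx": 0,"wy": 0,"wz": 0,"grip": 0},{"tx": 0.11,"ty": -0.23,"tz": -0.29,"wx": 0,"wy": 0,"wz": 0,"grip": 0},{"tx": 0.155,"ty": -0.32,"tz": -0.29,"wx": 0,"wy": 0,"wz": 0,"grip": 0},{"tx": 0.2,"ty": -0.41,"tz": -0.29,"wx": 0,"wy": 0,"wz": 0,"grip": 0},{"tx": 0.24,"ty": -0.49,"tz": -0.29,"wx": 0,"wy": 0,"wz": 0,"grip": 0},{"tx": 0.27,"ty": -0.55,"tz": -0.29,"wx": 0,"wy": 0,"wz": 0,"grip": 0},{"tx": 0.282,"ty": -0.582,"tz": -0.28,"wx": 0,"wy": 0,"wz": 0,"grip": 0}]}}

```text
clock: 51.8
ee_pos: [584.7, -86.9, 146.8]
orientation: [[1.0, 0.006, 0.0], [0.006, -1.0, 0.002], [0.0, -0.002, -1.0]]
contact_force: [0.3, -0.5, -2.2]
opening: 15.6
```

{"op": "send_rows", "data": {"increments": [{"tx": 0,"ty": 0,"tz": 0.02,"wx": 0,"wy": 0,"wz": 0,"grip": 0},{"tx": 0,"ty": 0,"tz": 0.06,"wx": 0,"wy": 0,"wz": 0,"grip": 0},{"tx": 0,"ty": 0,"tz": 0.1,"wx": 0,"wy": 0,"wz": 0,"grip": 0},{"tx": 0,"ty": 0,"tz": 0.13,"wx": 0,"wy": 0,"wz": 0,"grip": 0},{"tx": 0,"ty": 0,"tz": 0.14,"wx": 0,"wy": 0,"wz": 0,"grip": 0},{"tx": 0,"ty": 0,"tz": 0.14,"wx": 0,"wy": 0,"wz": 0,"grip": 0},{"tx": 0,"ty": 0,"tz": 0.14,"wx": 0,"wy": 0,"wz": 0,"grip": 0}]}}

```text
clock: 52.5
ee_pos: [584.0, -91.4, 91.3]
orientation: [[1.0, 0.0, 0.001], [0.0, -1.0, -0.0], [0.001, 0.0, -1.0]]
contact_force: [-0.1, 0.2, -1.9]
opening: 15.3
```

```bash
python3 st.py; python3 - <<'E'
from h import *
s=bot.grab_frame("scene");crop(s,"c33.png",225,325,150,250,6)
E
python3 st.py
```

```text
t 52.5 p [584.   -91.4   91.31] yaw 0.01 z [ 8.e-04 -5.e-04 -1.e+00] F [-0.14  0.16 -1.89] op 15.3 j7 22.2
t 52.55 p [584.23 -91.21  91.54] yaw 0.03 z [ 1.4e-03 -5.0e-04 -1.0e+00] F [ 0.41 -0.35 -2.73] op 15.5 j7 22.2
```

View pics/c33.png

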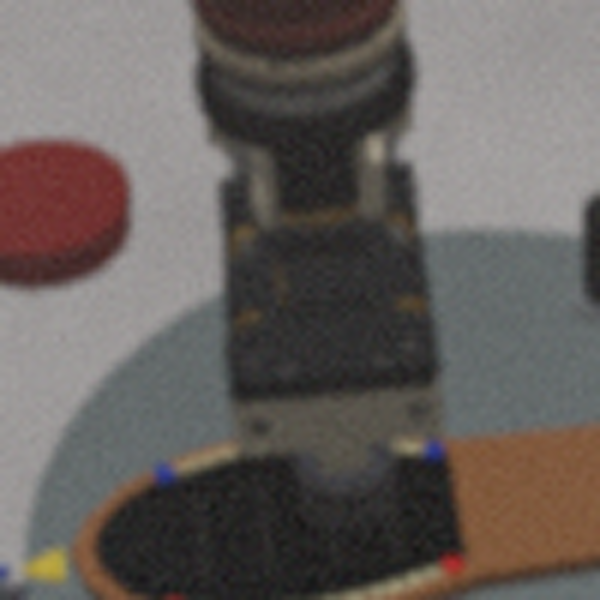

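{"op": "send_rows", "data": {"increments": [{"tx": 0,"ty": 0,"tz": 0.01,"wx": 0,"wy": 0,"wz": 0,"grip": 0},{"tx": 0,"ty": 0,"tz": 0.02,"wx": 0,"wy": 0,"wz": 0,"grip": 0},{"tx": 0,"ty": 0,"tz": 0.027,"wx": 0,"wy": 0,"wz": 0,"grip": 0},{"tx": 0,"ty": 0,"tz": 0.031,"wx": 0,"wy": 0,"wz": 0,"grip": 0},{"tx": 0,"ty": 0,"tz": 0.033,"wx": 0,"wy": 0,"wz": 0,"grip": 0},{"tx": 0,"ty": 0,"tz": 0.033,"wx": 0,"wy": 0,"wz": 0,"grip": 0},{"tx": 0,"ty": 0,"tz": 0.033,"wx": 0,"wy": 0,"wz": 0,"grip": 0}]}}

```text
clock: 53.25
ee_pos: [583.6, -90.5, 78.0]
orientation: [[1.0, 0.001, -0.0], [0.001, -1.0, 0.0], [-0.0, -0.0, -1.0]]
contact_force: [-1.6, 0.9, 1.9]
opening: 15.3
```

```bash
python3 st.py;python3 st.py
```

```text
t 53.25 p [583.62 -90.52  77.97] yaw 0.07 z [-2.e-04  3.e-04 -1.e+00] F [-1.62  0.88  1.91] op 15.3 j7 22.6
t 53.25 p [583.62 -90.52  77.97] yaw 0.07 z [-2.e-04  3.e-04 -1.e+00] F [-1.62  0.88  1.91] op 15.3 j7 22.6
```

{"op": "send_rows", "data": {"increments": [{"tx": 0,"ty": 0,"tz": 0,"wx": 0,"wy": 0,"wz": 0,"grip": 0.25},{"tx": 0,"ty": 0,"tz": 0,"wx": 0,"wy": 0,"wz": 0,"grip": 0.35},{"tx": 0,"ty": 0,"tz": 0,"wx": 0,"wy": 0,"wz": 0,"grip": 0.5},{"tx": 0,"ty": 0,"tz": 0,"wx": 0,"wy": 0,"wz": 0,"grip": 0.5},{"tx": 0,"ty": 0,"tz": -0.03,"wx": 0,"wy": 0,"wz": 0,"grip": 0.5},{"tx": 0,"ty": 0,"tz": -0.08,"wx": 0,"wy": 0,"wz": 0,"grip": 0.5},{"tx": 0,"ty": 0,"tz": -0.15,"wx": 0,"wy": 0,"wz": 0,"grip": 0.5},{"tx": -0.02,"ty": 0.06,"tz": -0.19,"wx": 0,"wy": 0,"wz": 0,"grip": 0.5},{"tx": -0.06,"ty": 0.16,"tz": -0.19,"wx": 0,"wy": 0,"wz": 0,"grip": 0.5},{"tx": -0.1,"ty": 0.27,"tz": -0.19,"wx": 0,"wy": 0,"wz": 0,"grip": 0.5},{"tx": -0.14,"ty": 0.38,"tz": -0.19,"wx": 0,"wy": 0,"wz": 0,"grip": 0.5},{"tx": -0.17,"ty": 0.46,"tz": -0.19,"wx": 0,"wy": 0,"wz": 0,"grip": 0.5}]}}

```text
clock: 54.45
ee_pos: [514.4, -278.7, 155.1]
orientation: [[1.0, -0.002, 0.001], [-0.002, -1.0, -0.003], [0.001, 0.003, -1.0]]
contact_force: [0.1, -0.6, -0.9]
opening: 46.6
```

```bash
python3 st.py; python3 - <<'E'
from h import *
t=bot.grab_frame("top");s=bot.grab_frame("scene");crop(t,"c34.png",330,530,110,270,4);crop(s,"c35.png",100,340,170,280,3)
cv2.imwrite("pics/scene11.png",s)
print("top",blob(t,(20,150,130),(35,255,255),(330,530,130,280))[0]);print("scene",blob(s,(20,100,90),(35,255,255),(115,235,195,260))[0])
E
python3 st.py
```

```text
t 54.45 p [ 514.42 -278.69  155.07] yaw -0.13 z [ 9.0e-04 -2.8e-03 -1.0e+00] F [ 0.06 -0.58 -0.88] op 46.6 j7 39.2
top [(26, [486.85, 219.38], [484, 217, 6, 6]), (25, [367.6, 176.04], [365, 174, 6, 5]), (22, [410.55, 178.18], [408, 176, 7, 6])]
scene [(53, [152.06, 217.94], [148, 213, 9, 12]), (18, [232.44, 244.06], [230, 242, 5, 5])]
t 54.55 p [ 512.45 -282.58  155.24] yaw -0.58 z [-3.0e-04 -6.1e-03 -1.0e+00] F [ 0.47 -0.18  0.16] op 46.8 j7 39.1
```

View pics/c34.png

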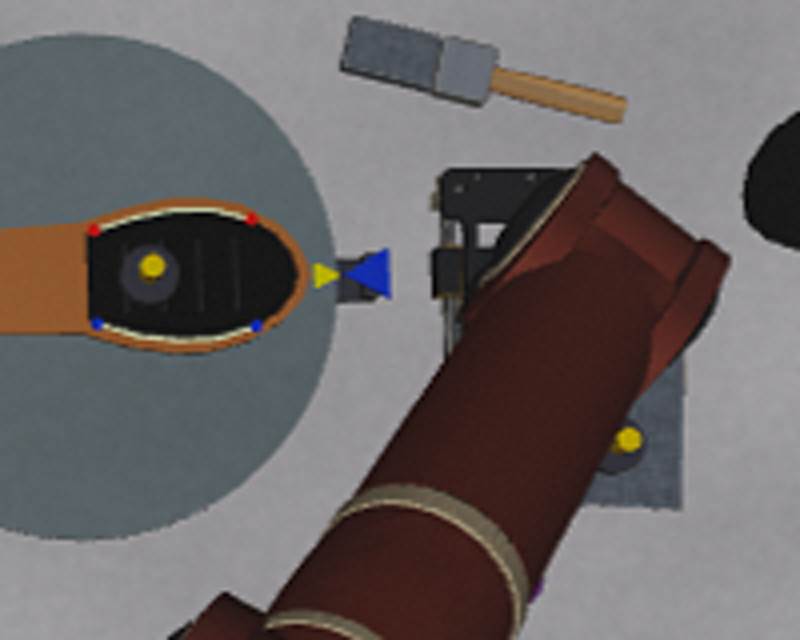

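View pics/c35.png

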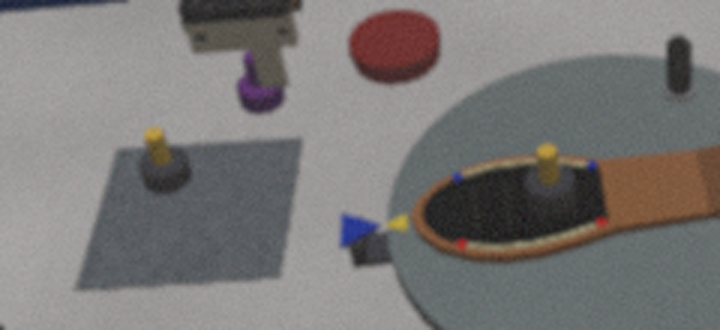

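{"op": "send_rows", "data": {"increments": [{"tx": -0.02,"ty": 0.07,"tz": 0,"wx": 0,"wy": 0,"wz": 0,"grip": 0.5},{"tx": -0.05,"ty": 0.16,"tz": 0,"wx": 0,"wy": 0,"wz": 0,"grip": 0.5},{"tx": -0.08,"ty": 0.25,"tz": 0.02,"wx": 0,"wy": 0,"wz": 0,"grip": 0.5},{"tx": -0.1,"ty": 0.31,"tz": 0.06,"wx": 0,"wy": 0,"wz": 0,"grip": 0.5},{"tx": -0.106,"ty": 0.335,"tz": 0.1,"wx": 0,"wy": 0,"wz": 0,"grip": 0.5},{"tx": -0.107,"ty": 0.3385,"tz": 0.14,"wx": 0,"wy": 0,"wz": 0,"grip": 0.5},{"tx": -0.107,"ty": 0.3385,"tz": 0.16,"wx": 0,"wy": 0,"wz": 0,"grip": 0.5},{"tx": -0.107,"ty": 0.3385,"tz": 0.16,"wx": 0,"wy": 0,"wz": 0,"grip": 0.5},{"tx": -0.107,"ty": 0.3385,"tz": 0.16,"wx": 0,"wy": 0,"wz": 0,"grip": 0.5},{"tx": -0.107,"ty": 0.3385,"tz": 0.16,"wx": 0,"wy": 0,"wz": 0,"grip": 0.5}]}}

```text
clock: 55.55
ee_pos: [474.3, -409.8, 90.6]
orientation: [[1.0, 0.002, 0.001], [0.002, -1.0, -0.001], [0.001, 0.001, -1.0]]
contact_force: [-0.1, -0.4, -0.1]
opening: 46.3
```

```bash
python3 st.py; python3 - <<'E'
from h import *
s=bot.grab_frame("scene");crop(s,"c36.png",115,235,150,260,6)
print("scene",blob(s,(20,100,90),(35,255,255),(115,235,195,260))[0])
E
python3 st.py
```

```text
t 55.55 p [ 474.33 -409.8    90.56] yaw 0.14 z [ 1.4e-03 -7.0e-04 -1.0e+00] F [-0.08 -0.42 -0.09] op 46.3 j7 52.6
scene [(53, [151.91, 217.64], [148, 213, 9, 11]), (19, [232.42, 243.95], [230, 242, 5, 5])]
t 55.6 p [ 474.17 -409.99   90.61] yaw 0.12 z [ 1.4e-03 -9.0e-04 -1.0e+00] F [ 0.88 -0.08  0.95] op 46.8 j7 52.6
```

View pics/c36.png

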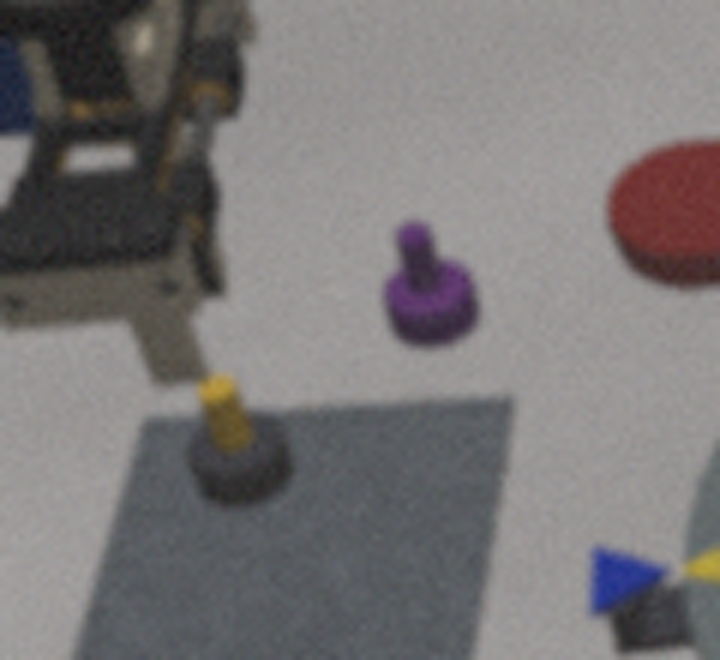

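{"op": "send_rows", "data": {"increments": [{"tx": -0.0015,"ty": 0,"tz": 0.02,"wx": 0,"wy": 0,"wz": 0,"grip": 0.5},{"tx": -0.0015,"ty": 0,"tz": 0.05,"wx": 0,"wy": 0,"wz": 0,"grip": 0.5},{"tx": -0.0015,"ty": 0,"tz": 0.08,"wx": 0,"wy": 0,"wz": 0,"grip": 0.5},{"tx": -0.0015,"ty": 0,"tz": 0.11,"wx": 0,"wy": 0,"wz": 0,"grip": 0.5},{"tx": -0.0015,"ty": 0,"tz": 0.13,"wx": 0,"wy": 0,"wz": 0,"grip": 0.5},{"tx": -0.0015,"ty": 0,"tz": 0.1375,"wx": 0,"wy": 0,"wz": 0,"grip": 0.5},{"tx": -0.0015,"ty": 0,"tz": 0.1375,"wx": 0,"wy": 0,"wz": 0,"grip": 0.5},{"tx": -0.0015,"ty": 0,"tz": 0.1375,"wx": 0,"wy": 0,"wz": 0,"grip": 0.5}]}}

```text
clock: 56.4
ee_pos: [472.9, -410.5, 34.9]
orientation: [[1.0, 0.001, 0.0], [0.001, -1.0, -0.001], [0.0, 0.001, -1.0]]
contact_force: [-0.0, 0.4, -0.9]
opening: 46.4
```

```bash
python3 st.py
```

```text
t 56.4 p [ 472.93 -410.49   34.94] yaw 0.06 z [ 5.e-04 -6.e-04 -1.e+00] F [-0.04  0.37 -0.87] op 46.4 j7 53.9
```

{"op": "send_rows", "data": {"increments": [{"tx": 0,"ty": 0,"tz": 0,"wx": 0,"wy": 0,"wz": 0,"grip": 0},{"tx": 0,"ty": 0,"tz": 0,"wx": 0,"wy": 0,"wz": 0,"grip": 0},{"tx": 0,"ty": 0,"tz": 0,"wx": 0,"wy": 0,"wz": 0,"grip": 0},{"tx": 0,"ty": 0,"tz": 0,"wx": 0,"wy": 0,"wz": 0,"grip": 0},{"tx": 0,"ty": 0,"tz": 0,"wx": 0,"wy": 0,"wz": 0,"grip": 0},{"tx": 0,"ty": 0,"tz": 0,"wx": 0,"wy": 0,"wz": 0,"grip": 0}]}}

```text
clock: 57.0
ee_pos: [473.2, -410.2, 34.9]
orientation: [[1.0, 0.001, 0.001], [0.001, -1.0, -0.0], [0.001, 0.0, -1.0]]
contact_force: [0.5, -0.3, 1.3]
opening: 15.8
```

{"op": "send_rows", "data": {"increments": [{"tx": 0,"ty": 0,"tz": -0.02,"wx": 0,"wy": 0,"wz": 0,"grip": 0},{"tx": 0,"ty": 0,"tz": -0.07,"wx": 0,"wy": 0,"wz": 0,"grip": 0},{"tx": 0,"ty": 0,"tz": -0.14,"wx": 0,"wy": 0,"wz": 0,"grip": 0},{"tx": 0.01,"ty": -0.02,"tz": -0.22,"wx": 0,"wy": 0,"wz": 0,"grip": 0},{"tx": 0.03,"ty": -0.07,"tz": -0.27,"wx": 0,"wy": 0,"wz": 0,"grip": 0},{"tx": 0.07,"ty": -0.16,"tz": -0.29,"wx": 0,"wy": 0,"wz": 0,"grip": 0},{"tx": 0.11,"ty": -0.26,"tz": -0.29,"wx": 0,"wy": 0,"wz": 0,"grip": 0},{"tx": 0.155,"ty": -0.36,"tz": -0.29,"wx": 0,"wy": 0,"wz": 0,"grip": 0},{"tx": 0.2,"ty": -0.46,"tz": -0.29,"wx": 0,"wy": 0,"wz": 0,"grip": 0},{"tx": 0.24,"ty": -0.55,"tz": -0.29,"wx": 0,"wy": 0,"wz": 0,"grip": 0},{"tx": 0.27,"ty": -0.62,"tz": -0.29,"wx": 0,"wy": 0,"wz": 0,"grip": 0},{"tx": 0.283,"ty": -0.6565,"tz": -0.29,"wx": 0,"wy": 0,"wz": 0,"grip": 0}]}}

```text
clock: 58.2
ee_pos: [586.5, -142.9, 150.3]
orientation: [[1.0, 0.006, -0.001], [0.006, -1.0, 0.003], [-0.001, -0.003, -1.0]]
contact_force: [-0.2, 0.8, -2.9]
opening: 15.6
```

{"op": "send_rows", "data": {"increments": [{"tx": 0,"ty": 0,"tz": 0.02,"wx": 0,"wy": 0,"wz": 0,"grip": 0},{"tx": 0,"ty": 0,"tz": 0.06,"wx": 0,"wy": 0,"wz": 0,"grip": 0},{"tx": 0,"ty": 0,"tz": 0.1,"wx": 0,"wy": 0,"wz": 0,"grip": 0},{"tx": 0,"ty": 0,"tz": 0.13,"wx": 0,"wy": 0,"wz": 0,"grip": 0},{"tx": 0,"ty": 0,"tz": 0.15,"wx": 0,"wy": 0,"wz": 0,"grip": 0},{"tx": 0,"ty": 0,"tz": 0.15,"wx": 0,"wy": 0,"wz": 0,"grip": 0},{"tx": 0,"ty": 0,"tz": 0.15,"wx": 0,"wy": 0,"wz": 0,"grip": 0}]}}

```text
clock: 58.9
ee_pos: [585.7, -148.3, 90.9]
orientation: [[1.0, 0.0, 0.0], [0.0, -1.0, -0.001], [0.0, 0.001, -1.0]]
contact_force: [0.1, 0.6, -1.8]
opening: 15.5
```

```bash
python3 st.py; python3 - <<'E'
from h import *
s=bot.grab_frame("scene");crop(s,"c37.png",225,325,150,250,6)
E
python3 st.py
```

```text
t 58.9 p [ 585.65 -148.3    90.86] yaw 0.01 z [ 3.e-04 -6.e-04 -1.e+00] F [ 0.06  0.61 -1.82] op 15.5 j7 27.3
t 58.95 p [ 585.99 -148.09   91.23] yaw 0.03 z [ 1.1e-03 -6.0e-04 -1.0e+00] F [-0.1   0.32 -1.79] op 15.5 j7 27.3
```

View pics/c37.png

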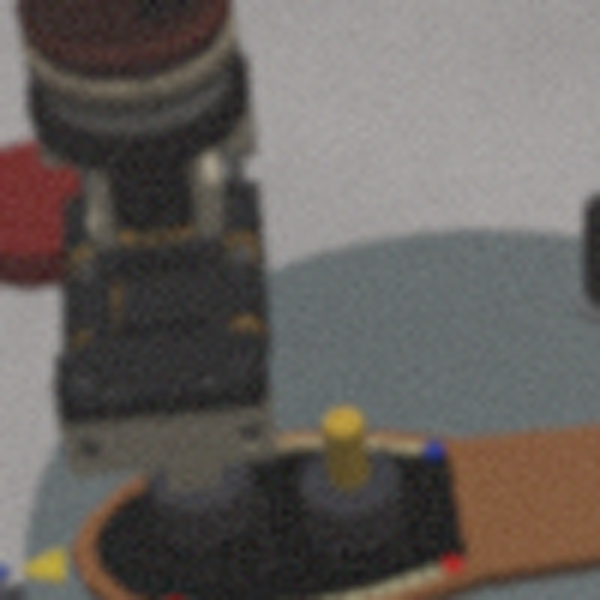

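{"op": "send_rows", "data": {"increments": [{"tx": 0,"ty": 0,"tz": 0.01,"wx": 0,"wy": 0,"wz": 0,"grip": 0},{"tx": 0,"ty": 0,"tz": 0.02,"wx": 0,"wy": 0,"wz": 0,"grip": 0},{"tx": 0,"ty": 0,"tz": 0.026,"wx": 0,"wy": 0,"wz": 0,"grip": 0},{"tx": 0,"ty": 0,"tz": 0.03,"wx": 0,"wy": 0,"wz": 0,"grip": 0},{"tx": 0,"ty": 0,"tz": 0.032,"wx": 0,"wy": 0,"wz": 0,"grip": 0},{"tx": 0,"ty": 0,"tz": 0.032,"wx": 0,"wy": 0,"wz": 0,"grip": 0},{"tx": 0,"ty": 0,"tz": 0.032,"wx": 0,"wy": 0,"wz": 0,"grip": 0}]}}

```text
clock: 59.65
ee_pos: [585.7, -147.5, 77.9]
orientation: [[1.0, 0.001, 0.0], [0.001, -1.0, -0.0], [0.0, 0.0, -1.0]]
contact_force: [-0.3, -0.2, -2.1]
opening: 15.6
```

```bash
python3 st.py
```

```text
t 59.65 p [ 585.71 -147.53   77.87] yaw 0.06 z [ 2.e-04 -2.e-04 -1.e+00] F [-0.31 -0.19 -2.07] op 15.6 j7 27.7
```

{"op": "send_rows", "data": {"increments": [{"tx": 0,"ty": 0,"tz": 0.001,"wx": 0,"wy": 0,"wz": 0,"grip": 0},{"tx": 0,"ty": 0,"tz": 0.0015,"wx": 0,"wy": 0,"wz": 0,"grip": 0},{"tx": 0,"ty": 0,"tz": 0.0015,"wx": 0,"wy": 0,"wz": 0,"grip": 0}]}}

```text
clock: 59.95
ee_pos: [585.8, -147.5, 77.8]
orientation: [[1.0, 0.001, 0.001], [0.001, -1.0, -0.0], [0.001, 0.0, -1.0]]
contact_force: [-1.5, 0.4, 3.3]
opening: 15.4
```

```bash
python3 st.py
```

```text
t 59.95 p [ 585.79 -147.52   77.81] yaw 0.06 z [ 5.e-04 -0.e+00 -1.e+00] F [-1.53  0.45  3.33] op 15.4 j7 27.7
```

In contact: the force reading went from -2 to +3 N. I release, rise, and move clear towards the robot.

{"op": "send_rows", "data": {"increments": [{"tx": 0,"ty": 0,"tz": 0,"wx": 0,"wy": 0,"wz": 0,"grip": 0.25},{"tx": 0,"ty": 0,"tz": 0,"wx": 0,"wy": 0,"wz": 0,"grip": 0.35},{"tx": 0,"ty": 0,"tz": 0,"wx": 0,"wy": 0,"wz": 0,"grip": 0.5},{"tx": 0,"ty": 0,"tz": 0,"wx": 0,"wy": 0,"wz": 0,"grip": 0.5},{"tx": 0,"ty": 0,"tz": -0.03,"wx": 0,"wy": 0,"wz": 0,"grip": 0.5},{"tx": 0,"ty": 0,"tz": -0.08,"wx": 0,"wy": 0,"wz": 0,"grip": 0.5},{"tx": 0,"ty": 0,"tz": -0.15,"wx": 0,"wy": 0,"wz": 0,"grip": 0.5},{"tx": 0,"ty": 0,"tz": -0.25,"wx": 0,"wy": 0,"wz": 0,"grip": 0.5},{"tx": 0,"ty": 0.08,"tz": -0.32,"wx": 0,"wy": 0,"wz": 0,"grip": 0.5},{"tx": -0.04,"ty": 0.19,"tz": -0.34,"wx": 0,"wy": 0,"wz": 0,"grip": 0.5},{"tx": -0.08,"ty": 0.3,"tz": -0.34,"wx": 0,"wy": 0,"wz": 0,"grip": 0.5},{"tx": -0.1,"ty": 0.4,"tz": -0.34,"wx": 0,"wy": 0,"wz": 0,"grip": 0.5}]}}

```text
clock: 61.15
ee_pos: [544.4, -310.2, 215.3]
orientation: [[1.0, -0.0, 0.001], [-0.0, -1.0, -0.002], [0.001, 0.002, -1.0]]
contact_force: [0.2, -0.7, -0.2]
opening: 46.5
```

{"op": "send_rows", "data": {"increments": [{"tx": -0.02,"ty": 0.1,"tz": 0,"wx": 0,"wy": 0,"wz": 0,"grip": 0.5},{"tx": -0.04,"ty": 0.2,"tz": 0,"wx": 0,"wy": 0,"wz": 0,"grip": 0.5},{"tx": -0.06,"ty": 0.3,"tz": 0,"wx": 0,"wy": 0,"wz": 0,"grip": 0.5},{"tx": -0.06,"ty": 0.32,"tz": 0,"wx": 0,"wy": 0,"wz": 0,"grip": 0.5},{"tx": -0.06,"ty": 0.32,"tz": 0,"wx": 0,"wy": 0,"wz": 0,"grip": 0.5},{"tx": -0.06,"ty": 0.32,"tz": 0,"wx": 0,"wy": 0,"wz": 0,"grip": 0.5}]}}

```text
clock: 61.75
ee_pos: [522.9, -433.8, 213.5]
orientation: [[1.0, 0.003, 0.001], [0.003, -1.0, 0.002], [0.001, -0.002, -1.0]]
contact_force: [-0.3, 0.8, -0.9]
opening: 46.4
```

```bash
python3 st.py; python3 - <<'E'
from h import *
t=bot.grab_frame("top");s=bot.grab_frame("scene")
cv2.imwrite("pics/topF.png",t);cv2.imwrite("pics/sceneF.png",s)
crop(t,"c38.png",260,440,100,255,4)
c=np.array([581.6,-46]);a=np.radians(-88.3);R=np.array([[np.cos(a),-np.sin(a)],[np.sin(a),np.cos(a)]])
for b in blob(t,(20,150,130),(35,255,255),(330,408,130,230))[0]: p=onz("top",*b[1],97);print(b[0],p.round(1),"board frame",((p[:2]-c)@R).round(1))
for u in dots(t)["mark"]:
    q=onz("top",*u,37)[:2]-c;print("mark?",u,np.hypot(*q).round(1),np.degrees(np.arctan2(q[1],q[0])).round(2))
print(fit(t)[:2])
t0=cv2.imread("pics/top0.png")
for nm,lo,hi,box in(("tin",(0,120,60),(8,255,200),(390,440,250,290)),("purple",(130,80,40),(160,255,255),(440,480,240,270)),):
    print(nm,blob(t0,lo,hi,box)[0][:1],blob(t,lo,hi,box)[0][:1])
d=cv2.absdiff(t0,t).max(2);print("can diff",d[100:150,215:260].max(),"brush diff",d[105:145,410:490].max(),"stand",d[195:240,170:215].max())
E
```

```text
t 61.75 p [ 522.93 -433.8   213.49] yaw 0.16 z [ 9.0e-04  1.6e-03 -1.0e+00] F [-0.35  0.78 -0.91] op 46.4 j7 49.2
26 [ 585.  -147.5   97. ] board frame [101.6   0.4]
24 [582.4 -91.2  97. ] board frame [45.2 -0.5]
mark? [367.81, 176.0] 50.6 -76.92
mark? [389.3, 175.27] 108.8 -82.87
mark? [410.38, 178.19] 165.3 -88.11
(array([582.61745943, -46.07735401]), np.float64(-88.48305867616868))
tin [(733, [414.52, 269.79], [400, 255, 30, 31])] [(592, [412.39, 268.1], [400, 255, 29, 31])]
purple [(183, [457.6, 253.93], [450, 247, 16, 15])] [(117, [457.75, 251.85], [450, 247, 16, 12])]
can diff 18 brush diff 18 stand 50
```

View pics/c38.png

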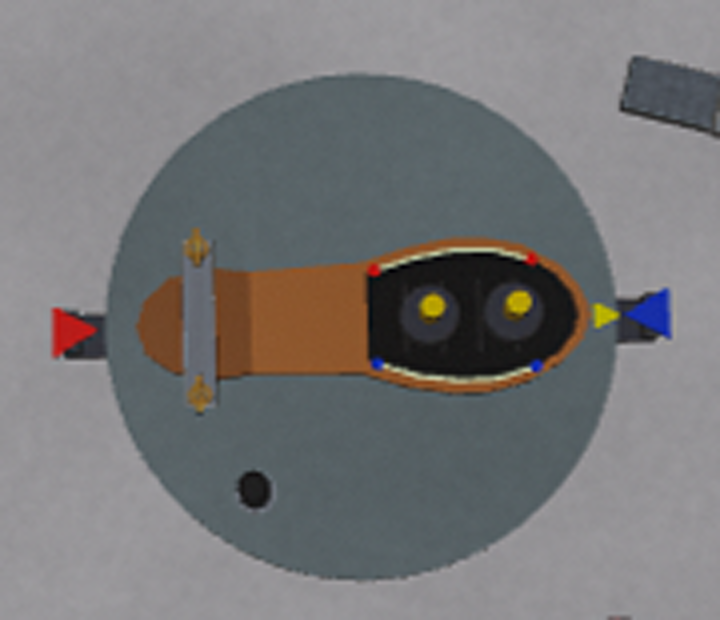

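View pics/sceneF.png

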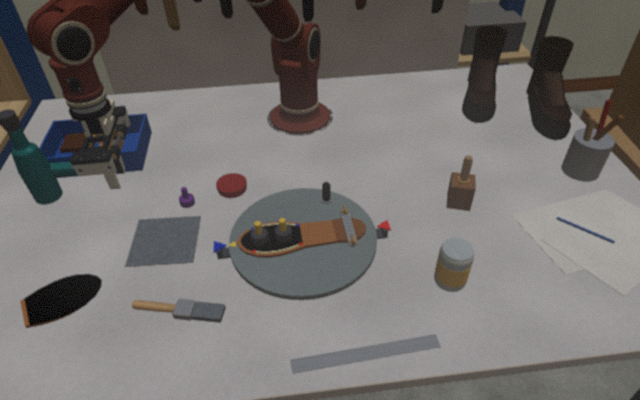

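{"op": "send_rows", "data": {"increments": [{"tx": 0,"ty": 0,"tz": 0,"wx": 0,"wy": 0,"wz": 0,"grip": 0.5},{"tx": 0,"ty": 0,"tz": 0,"wx": 0,"wy": 0,"wz": 0,"grip": 0.5},{"tx": 0,"ty": 0,"tz": 0,"wx": 0,"wy": 0,"wz": 0,"grip": 0.5},{"tx": 0,"ty": 0,"tz": 0,"wx": 0,"wy": 0,"wz": 0,"grip": 0.5}]}}

```text
clock: 62.25
ee_pos: [522.1, -435.3, 213.3]
orientation: [[1.0, 0.001, -0.0], [0.001, -1.0, -0.0], [-0.0, 0.0, -1.0]]
contact_force: [-0.1, -0.5, 0.3]
opening: 46.6
```

```bash
python3 st.py; python3 -c "
from plant import bot
print(bot.sign_off())"
```

```text
t 62.25 p [ 522.05 -435.29  213.32] yaw 0.08 z [-0. -0. -1.] F [-0.07 -0.49  0.29] op 46.6 j7 49.2
the job is handed in; nothing more can be done
None
```

I did the whole job in the order asked and handed it in at about 62 s. I turned the mark to red and rubbed the red seam, turned it to blue and rubbed the blue seam, stood the tool back in its stand, then set both press weights on the half-sole. Only two weights were present, and I left the purple look-alike alone. One weight was knocked aside as I reached for it, so I measured its place again before gripping it.

- **Mark:** it read 91.6° at the red pointer (measured at 91.8°). At the end it read -88.1° at the blue pointer (-88.2°).
- **Rubbing:** I pressed the tip in about 4 mm, worked out from height because the force reading was too noisy to confirm it. It moved at about 24 mm/s and looked on the cream line in each picture I took. On the blue seam it looked 1 to 1.5 mm towards the black near the second point, so I shifted the path slightly.
- **Weights:** both stand upright at x 45 and 102 mm, y about 0 in the board's frame.
- **Disagreements:** the dots alone put the board's blue angle at -88.5° rather than -88.1°. The top picture near the stand changed a little from the start, though the tool still looked upright in its stand.
- **Bystanders:** the can and brush matched their first pictures. The arm partly hid the tin from the top camera at the end, but from the other camera it was in its place.

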